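# Raise and lock the tool stand, then hang the long nut drivers

### The job

The tool stand on the bench is locked at its lowest hole, too low for the long nut drivers: swing its lock collar open, pull the spring plunger back, raise the sleeve with the hook rail to the top hole and let the plunger snap fully home there, then swing the collar back as far as it goes to its locked mark over the plunger. After that take every long nut driver out of the wooden block and hang it by its handle flange on a free hook of the rail, shank between the two prongs, without knocking the drivers that hang there off their hooks or upsetting the oil can; leave them all hanging still.

Things in the scene. Friction and masses are not known exactly. Their poses are not given: they have to be found in the camera images.
- stand: Tool stand fixed to the bench: flat foot 110 x 230 x 12 mm and a 24 mm square upright mast, 258 mm high, with three pin holes 40 mm apart in one side. Origin on the mast axis at bench height; z up, -x the side the hooks point to (towards the robot), -y the way the hook rail runs, +y the side the plunger points to.
- sleeve (a joint): Height of the sleeve that slides on the mast and carries rail, plunger and collar, m: 0 = lowest hole (start), 0.040 = middle, 0.080 = top hole, 0.090 = stop. The pin has 1.5 mm of play up and down in a hole. Sleeve and tools weigh about 0.7 kg and drop if neither held nor pinned; it moves only while the plunger is out 11 mm or more.
- plunger (a joint): How far the spring plunger is pulled out, m: 0 = home in a hole (below 0.003 counts as home), 0.016 = fully out. On the solid mast between holes the pin rests at about 0.010. The spring pulls it in with 4 N at 0 and 10 N fully out.
- pull_knob (a point): Pinch point in the waist of the plunger's black pull knob, on its level axis, 80 mm from the mast axis, 0.165 m up at the start: waist 16 mm thick, 54 mm long; a 33 mm end flange begins 17 mm farther out. Pull along its own -x (the stand's +y), away from the mast; z up. With the collar open, collar (to 64 mm higher) and mast top (93 mm higher) stay 45 mm behind it. Rises with the sleeve.
- collar (a joint): Angle of the lock collar on the sleeve, rad: 1.45 = locked stop (start; arm over the plunger, at the mark on its barrel), above 1.35 is locked; 0 = open stop (arm towards the robot). Opens counter-clockwise seen from above about the mast axis, about 2 N at the knob; stays put. Locked, its lug bars the plunger; free below 1.0. It locks only with the plunger home.
- collar_knob (a point): Centre of the upright black knob on the collar's arm, 57 mm from the mast axis: 18 mm thick, 26 mm high (13 mm above and below this point). Rises with the sleeve (0.216 m above the bench at the start).
- hook_1 (a point): Hook 1 of 6, counted from the mast: two level 6 mm prongs with a 16 mm gap; their last 6 mm turn up 10 mm. Point: midway between them, level with their tops, where a tool's axis hangs. x: from prong tips to rail (tips end 26 mm in front, at -x; rail 26 mm behind); y: along the rail, next hook 44 mm on at -y; z up. Rises with the sleeve.
- hook_2 (a point): Hook 2 of 6, counted from the mast: two level 6 mm prongs with a 16 mm gap; their last 6 mm turn up 10 mm. Point: midway between them, level with their tops, where a tool's axis hangs. x: from prong tips to rail (tips end 26 mm in front, at -x; rail 26 mm behind); y: along the rail, next hook 44 mm on at -y; z up. Rises with the sleeve.
- hook_3 (a point): Hook 3 of 6, counted from the mast: two level 6 mm prongs with a 16 mm gap; their last 6 mm turn up 10 mm. Point: midway between them, level with their tops, where a tool's axis hangs. x: from prong tips to rail (tips end 26 mm in front, at -x; rail 26 mm behind); y: along the rail, next hook 44 mm on at -y; z up. Rises with the sleeve.
- hook_4 (a point): Hook 4 of 6, counted from the mast: two level 6 mm prongs with a 16 mm gap; their last 6 mm turn up 10 mm. Point: midway between them, level with their tops, where a tool's axis hangs. x: from prong tips to rail (tips end 26 mm in front, at -x; rail 26 mm behind); y: along the rail, next hook 44 mm on at -y; z up. Rises with the sleeve.
- hook_5 (a point): Hook 5 of 6, counted from the mast: two level 6 mm prongs with a 16 mm gap; their last 6 mm turn up 10 mm. Point: midway between them, level with their tops, where a tool's axis hangs. x: from prong tips to rail (tips end 26 mm in front, at -x; rail 26 mm behind); y: along the rail, next hook 44 mm on at -y; z up. Rises with the sleeve.
- hook_6 (a point): Hook 6 of 6, counted from the mast: two level 6 mm prongs with a 16 mm gap; their last 6 mm turn up 10 mm. Point: midway between them, level with their tops, where a tool's axis hangs. x: from prong tips to rail (tips end 26 mm in front, at -x; rail 26 mm behind); y: along the rail, next hook 44 mm on at -y; z up. Rises with the sleeve.
- block: Loose wooden block, 50 x 186 x 75 mm (x, y, z), 0.9 kg, with a row of four holes along its y axis (44 mm apart), 18.5 mm wide and 46 mm deep, in which the long drivers stand. Origin at the centre of its underside.
- long_1: Long nut driver standing handle-up in the block (3 or 4 are present), 200 mm, 0.11 kg. Round black handle 58 mm long, 24 mm thick, with a 28 mm flange, 4 mm thick, at its foot; below it an 8 mm steel shank, 142 mm long with its socket (17 mm thick, last 42 mm). Origin: centre of the socket's end; z along the axis to the flange's underside, which rests on the hook (+142 mm), and the handle's top (+200 mm).
- long_2: Long nut driver standing handle-up in the block (3 or 4 are present), 200 mm, 0.11 kg. Round black handle 58 mm long, 24 mm thick, with a 28 mm flange, 4 mm thick, at its foot; below it an 8 mm steel shank, 142 mm long with its socket (17 mm thick, last 42 mm). Origin: centre of the socket's end; z along the axis to the flange's underside, which rests on the hook (+142 mm), and the handle's top (+200 mm).
- long_3: Long nut driver standing handle-up in the block (3 or 4 are present), 200 mm, 0.11 kg. Round black handle 58 mm long, 24 mm thick, with a 28 mm flange, 4 mm thick, at its foot; below it an 8 mm steel shank, 142 mm long with its socket (17 mm thick, last 42 mm). Origin: centre of the socket's end; z along the axis to the flange's underside, which rests on the hook (+142 mm), and the handle's top (+200 mm).
- long_4: Long nut driver standing handle-up in the block (3 or 4 are present), 200 mm, 0.11 kg. Round black handle 58 mm long, 24 mm thick, with a 28 mm flange, 4 mm thick, at its foot; below it an 8 mm steel shank, 142 mm long with its socket (17 mm thick, last 42 mm). Origin: centre of the socket's end; z along the axis to the flange's underside, which rests on the hook (+142 mm), and the handle's top (+200 mm).
- short_1: Short nut driver already hanging on a hook (two of three are present): handle and flange like the long ones, but shank with socket only 92 mm long. Origin: centre of the socket's end; z along the axis to the flange's underside (+92 mm) and the handle's top (+150 mm).
- short_2: Short nut driver already hanging on a hook (two of three are present): handle and flange like the long ones, but shank with socket only 92 mm long. Origin: centre of the socket's end; z along the axis to the flange's underside (+92 mm) and the handle's top (+150 mm).
- short_3: Short nut driver already hanging on a hook (two of three are present): handle and flange like the long ones, but shank with socket only 92 mm long. Origin: centre of the socket's end; z along the axis to the flange's underside (+92 mm) and the handle's top (+150 mm).
- oil_can: Red thumb oil can standing on the bench, 68 mm wide, 118 mm high; origin at the centre of its underside. To be left standing.

How it is judged:
By the outcome, as a careful person would: the job done as asked, in the order asked, and still so for the second after the job is handed in, with the robot touching nothing.
Of short_1, short_2, short_3 only 2 to 2 are there at a start; the rules pass over those that are not, and their reading is None.
Of long_1, long_2, long_3, long_4 only 3 to 4 are there at a start; the rules pass over those that are not, and their reading is None.
At some moment in a run one of block may be knocked a few centimetres aside while the robot is not near it.
It also fails if it takes over 208 s, if anything falls off the work surface, if the arm or the gripper's body presses on something with over 40 N, if the wrist force passes 120 N, or if a joint passes its speed limit or range.

### The arm

A 7-joint arm with a two-finger parallel gripper is mounted at the origin on a cart in front of the work surface, level with it; the furniture and walls round the work are solid. World frame = base frame: x ahead of the robot, y to its left, z up, the work surface at z = 0. Lengths are in m, angles in rad, forces in N, time in s.
With the tool pointing down it reaches from about 0.425 to 0.825 m from the base axis. Payload 3.6 kg.
Tool frame: the origin (TCP) lies at the very end of the fingers, on their centre line; the grasp point (between the pads) lies 19 mm behind it; z points along the fingers, x is the direction in which the jaws open and shut, and the axes are right-handed (so a half turn about z gives the same grasp; the last joint's range is limited). The gripper opens to 85 mm and grips with 20 to 120 N. Pads are 22 mm wide; open, the fingers measure 114 mm over their backs; the gripper's body (76 mm by 85 mm) begins 54 mm behind the grasp point. The pads swing forward as they close: fully open they stand 13 mm farther back than shut.
Start: joints at [-1.163, 0.615, -0.013, 1.423, 0.008, 1.103, -0.04], TCP at [0.274, 0.59, 0.192] pointing down, gripper open.
Joint ranges: [-3.12, 3.12], [-0.3, 2.06], [-1.34, 1.32], [0.26, 2.42], [-1.36, 4.5], [0.01, 1.98], [-2.84, 2.84]. Speed limits (rad/s): [2.79, 2.79, 3.14, 3.14, 3.14, 3.14, 3.14].

### API

Orientations are given as a rotation vector (axis times angle).
In Python, from bench import robot, eyes gives the robot as it stands.
- The arm moves only by the tool send_rows, never from a script. Its argument "plan" is a list that holds one entry, the list of rows, each a list of 7 numbers: the opening, from 0 (shut) to 1 (fully open), then the shift along the world's x, y, z in cm, then the turn, a rotation vector about the world's x, y, z in degrees. A call has 1 to 10 rows; each row shifts and turns the commanded pose from where the row before left it; what a row does not reach is not made up. A row lasts 1/8 s, in which the tool goes at most 62.5 mm and 10.7 degrees, less where a joint would pass 70% of its speed; a pose out of reach is approached as far as the arm can. A call is refused whole if a number of a shift passes 6.25 or a number of a turn 10.7, either way. A call with a gripper value outside its range is refused whole. The fingers move at their own pace and stop on an object; the grip force is fixed at half the most. Time passes only in rows, so rows that do not move let the fingers close. It gives the time, the measured TCP pose, the force and the opening at its end, in the units of the state.
- robot.sense(): the state, without advancing time (a new reading comes with each control period).
- eyes.camera(name): name is "side" or "top" or "wrist"; returns a dict with "frame" (384x512x3 uint8, red, green, blue), "fx", "fy", "cx", "cy" (pixels), "eye" and "rotation" of the camera in the world. Camera axes: x right, y up, looking along -z (the intrinsics and any distortion apply to the point x, -y, -z); pixel columns grow to the right and rows downward; lengths in m; the calibration is good to about 2 mm. A picture is of the moment at which its call begins. There is no depth.
- robot.sign_off(): hands the job in, once; it reports no verdict.
The state is a dict: "time_s": time; "q": joint angles; "qvel": joint speeds; "tau": joint torques, N m; "eef_pos": TCP position; "tcp_rot": TCP orientation; "ft_force": force on the tool from outside, world axes, zero at the start; "moment": the same for the moment, N m; "opening": opening from 0.0 (shut) to 1.0 (fully open).
Only numpy, scipy, OpenCV 4.12 (cv2) and the standard library are available. Lean on these libraries where they do the work, as an engineer would, in place of code of your own. Each camera call takes 0.05 s, during which the arm holds its last target.

## Working session

There is one attempt and no reset: what is moved stays moved. The work goes in short steps, Python scripts to look and compute and a tool call to move; the robot and the scene stay as the last step left them, time stands still between calls to the robot, and variables do not carry over. Pictures are saved under pics/ and viewed, and the job is handed in when it is done.

Besides the shell and the picture viewer there is one more tool, called as name([rows], argument=value, ...), one row to a line, values as JSON. send_rows: Moves the arm, as the interface text tells. Its arguments: {"type":"object","properties":{"plan":{"type":"array"}},"required":["plan"]}

```bash
mkdir -p pics; ls; python3 - <<'E'
from bench import robot, eyes
import cv2
s=robot.sense(); print(s)
for n in ("side","top","wrist"):
    c=eyes.camera(n); cv2.imwrite(f"pics/a_{n}.png",c["frame"][:,:,::-1])
    print(n,{k:v for k,v in c.items() if k!="frame"})
E
```

```text
pics
{'time_s': 0.0, 'q': array([-1.16250675,  0.61593196, -0.01264766,  1.42494525,  0.00808911,
        1.10340062, -0.04037844]), 'qvel': array([-0.00157751, -0.00145397, -0.00014212, -0.00108338,  0.00067371,
        0.00103962, -0.00123303]), 'tau': array([-2.43089298e-04, -4.69206226e+01,  2.59124720e-01, -1.71035993e+01,
        9.92933696e-03,  9.61018202e-03,  7.97753117e-07]), 'eef_pos': array([0.27339258, 0.58872815, 0.19131457]), 'tcp_rot': array([ 2.64699225,  1.68939509, -0.00347838]), 'ft_force': array([0.17157124, 0.10775292, 0.11725606]), 'moment': array([ 0.05002794, -0.0022532 , -0.0395375 ]), 'opening': 0.9998704974213147}
side {'fx': 439.3259908248189, 'fy': 439.3259908248189, 'cx': 255.40566987248798, 'cy': 190.53281942982107, 'eye': array([ 0.3361653 , -0.76890181,  0.5726014 ]), 'rotation': array([ 1.04449694, -0.10135679, -0.12493109])}
top {'fx': 422.7201187248948, 'fy': 422.7201187248948, 'cx': 255.51069868734086, 'cy': 188.23426681313455, 'eye': array([ 0.38110874, -0.07394481,  1.0777755 ]), 'rotation': array([ 0.10109134, -0.03717893, -1.59749473])}
wrist {'fx': 280.80343974664504, 'fy': 280.80343974664504, 'cx': 255.2284850603299, 'cy': 193.46736932528657, 'eye': array([0.20355367, 0.62299171, 0.37238763]), 'rotation': array([-0.27812756, -0.17438829,  1.12600219])}
```

View pics/a_side.png

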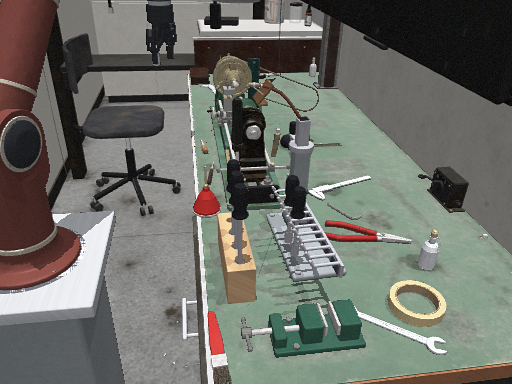

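View pics/a_top.png

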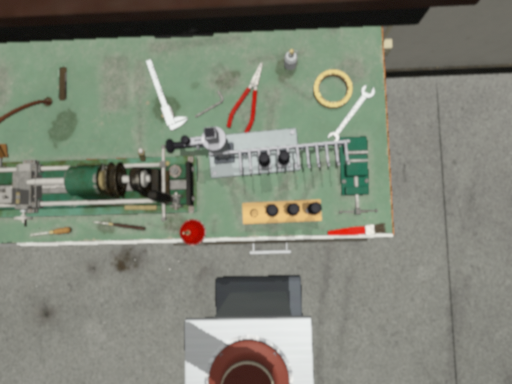

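View pics/a_wrist.png

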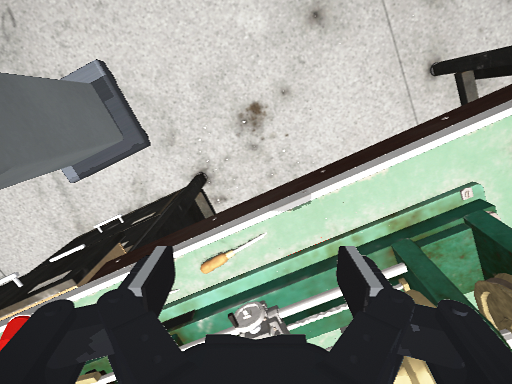

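The side and top views show the stand with its plunger to the left in the top view (about 170,145). The block has three drivers at (272,210), (293,209) and (314,208). Two shorts hang at (264,158) and (284,157), and the oil can is at (192,232). I'll zoom in next.

```bash
cat > h.py <<'E'
import numpy as np, cv2
from scipy.spatial.transform import Rotation as R
def proj(c,p):
    p=np.atleast_2d(p); v=(p-c["eye"])@R.from_rotvec(c["rotation"]).as_matrix()
    return np.c_[c["cx"]+c["fx"]*v[:,0]/-v[:,2], c["cy"]+c["fy"]*(-v[:,1])/-v[:,2]]
def ray(c,u,v):
    d=np.array([(u-c["cx"])/c["fx"],-(v-c["cy"])/c["fy"],-1.0]); d=R.from_rotvec(c["rotation"]).as_matrix()@d
    return c["eye"],d/np.linalg.norm(d)
def plane(c,u,v,z):
    o,d=ray(c,u,v); return o+d*(z-o[2])/d[2]
def tri(c1,p1,c2,p2):
    o1,d1=ray(c1,*p1);o2,d2=ray(c2,*p2)
    A=np.c_[d1,-d2]; t=np.linalg.lstsq(A,o2-o1,rcond=None)[0]
    a=o1+t[0]*d1;b=o2+t[1]*d2; return (a+b)/2,np.linalg.norm(a-b)
def crop(c,name,x0,y0,w,h,s):
    im=c["frame"][y0:y0+h,x0:x0+w,::-1]
    im=cv2.resize(im,None,fx=s,fy=s,interpolation=cv2.INTER_CUBIC)
    for k in range((x0+9)//10*10,x0+w,10): 
        cv2.line(im,((k-x0)*s,0),((k-x0)*s,8 if k%50 else 16),(0,255,255),1)
        if k%20==0: cv2.putText(im,str(k),((k-x0)*s,26),0,.35,(0,255,255),1)
    for k in range((y0+9)//10*10,y0+h,10):
        cv2.line(im,(0,(k-y0)*s),(8 if k%50 else 16,(k-y0)*s),(0,255,255),1)
        if k%20==0: cv2.putText(im,str(k),(18,(k-y0)*s+4),0,.35,(0,255,255),1)
    cv2.imwrite("pics/"+name+".png",im)
E
python3 - <<'E'
from bench import robot, eyes
from h import *
import pickle
t=eyes.camera("top"); s=eyes.camera("side"); pickle.dump((t,s),open("c0.pkl","wb"))
crop(t,"b_top",155,110,200,130,4)
crop(s,"b_side",180,100,180,140,4)
E
```

```text
(no output)
```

View pics/b_top.png

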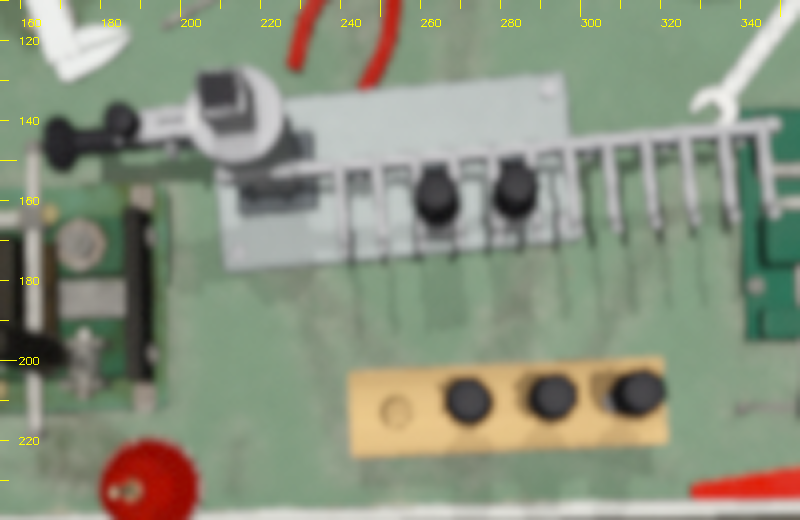

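View pics/b_side.png

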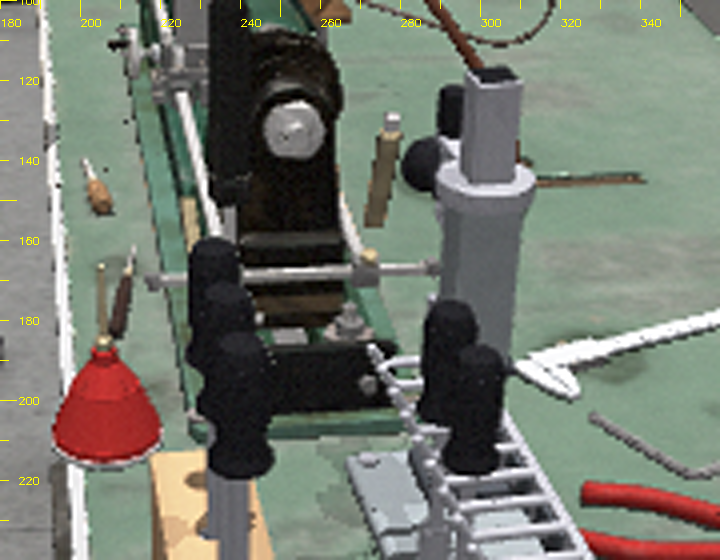

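```bash
python3 - <<'E'
from h import *
import pickle
t,s=pickle.load(open("c0.pkl","rb"))
print("mast top",plane(t,209.5,132.5,.258), tri(t,(209.5,132.5),s,(303.8,118.5)))
f=[plane(t,*p,.012) for p in((295.75,128.5),(211,177),(300,170))]; print("foot",f)
d=f[2]-f[1]; print("yaw along -y from foot", np.degrees(np.arctan2(d[0],-d[1])), np.linalg.norm(d), np.linalg.norm(f[0]-f[2]))
print("pull knob flange/knob", plane(t,170.5,145.5,.165), "collar knob",plane(t,185,140.5,.229))
pk=[proj(t,[0,0,0])]
# hooks: prong tops z? drivers tops etc
print("side knob collar",tri(t,(185,140.5),s,(292,124)))
for p,q in (((264,158.5),(292,182)),((284,157),(299,192))): print("short top",tri(t,p,s,q))
for p in ((272,210),(293,209),(315,207.5)): print("long top", plane(t,*p,.229))
for p in ((242.5,203),(243,224),(322,220),(321,199.5)): print("block", plane(t,*p,.075))
print("oil",plane(t,192,232,.05))
E
```

```text
mast top [0.56715441 0.0466162  0.258     ] (array([0.56718026, 0.04648757, 0.25866783]), np.float64(0.0003532987727085508))
foot [array([ 0.62549936, -0.13877965,  0.012     ]), array([0.50760281, 0.08087651, 0.012     ]), array([ 0.51840991, -0.14581503,  0.012     ])]
yaw along -y from foot 2.729404803278344 0.226948996860143 0.10732030028487093
pull knob flange/knob [0.56218944 0.14729652 0.165     ] collar knob [0.55885979 0.10167807 0.229     ]
side knob collar (array([0.55878586, 0.10252373, 0.22548426]), np.float64(0.0016136870444650453))
short top (array([ 0.52509684, -0.05828811,  0.17230339]), np.float64(0.00035221561910505364))
short top (array([ 0.5272524 , -0.10160964,  0.17512674]), np.float64(0.0011714462650368436))
long top [ 0.41146855 -0.07241014  0.229     ]
long top [ 0.41230322 -0.11444824  0.229     ]
long top [ 0.41407712 -0.15835551  0.229     ]
block [ 0.43555651 -0.00252075  0.075     ]
block [ 0.3857551  -0.00253474  0.075     ]
block [ 0.39022115 -0.1889195   0.075     ]
block [ 0.43854793 -0.18849573  0.075     ]
oil [0.36973816 0.12416006 0.05      ]
```

```bash
python3 - <<'E'
from h import *
import pickle
t,s=pickle.load(open("c0.pkl","rb"))
print(tri(t,(190,161),s,(278,187)),tri(t,(190,204),s,(250,187)))
crop(t,"c_top",0,110,200,140,4); crop(s,"c_side",180,40,180,140,4)
E
```

```text
(array([0.5418366 , 0.12567387, 0.05705913]), np.float64(0.003110374271820915)) (array([0.4546074 , 0.12333599, 0.06334917]), np.float64(0.0347197661154095))
```

View pics/c_top.png

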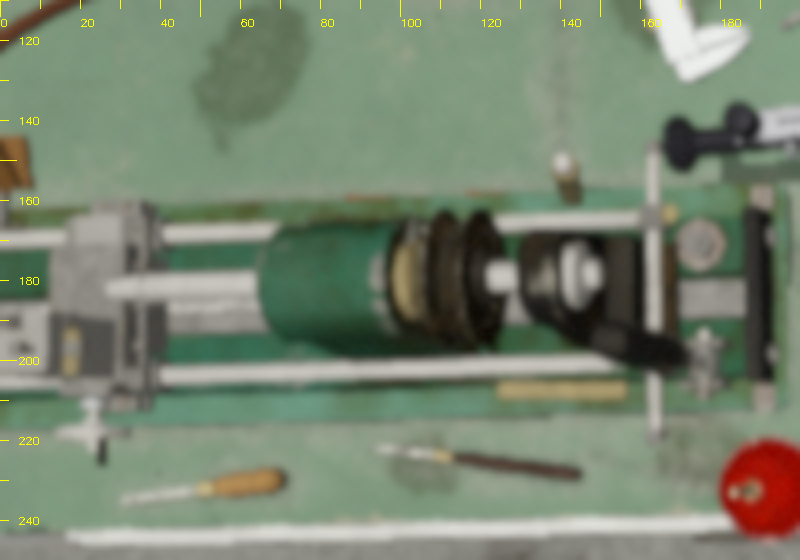

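View pics/c_side.png

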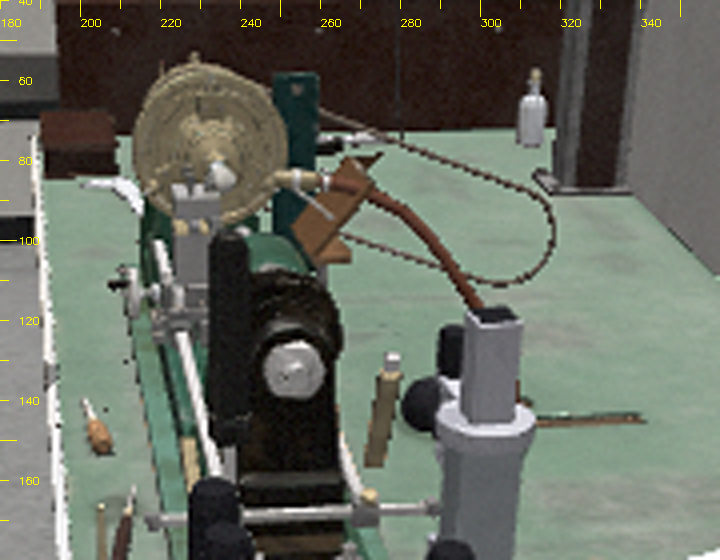

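send_rows([
  [[1,0,0,6,0,0,0],[1,0,0,6,0,0,0],[1,0,0,6,0,0,0],[1,0,0,4,0,0,0]],
])

```text
time_s: 0.75
eef_pos: [0.2739, 0.5897, 0.4161]
tcp_rot: [-2.646, -1.689, -0.006]
ft_force: [0.7, 0.5, -0.6]
opening: 1.001
```

```bash
python3 - <<'E'
from h import *
import pickle
t,s=pickle.load(open("c0.pkl","rb"))
print("rod end",tri(t,(163,146),s,(289,167)),tri(t,(163,217),s,(218,170)))
print("handle",tri(t,(170,202),s,(235,101)),tri(t,(160,175),s,(252,113)))
# target
th=np.radians(99.8); m=np.array([.567,.0465]); print(m+.057*np.array([np.cos(th),np.sin(th)]))
E
```

```text
rod end (array([0.57915358, 0.18675216, 0.07768433]), np.float64(0.00048230318619966724)) (array([0.40472224, 0.18803141, 0.07813176]), np.float64(0.005358950339830183))
handle (array([0.4334852 , 0.1227139 , 0.27326868]), np.float64(0.005619183897788003)) (array([0.48310216, 0.15285718, 0.23486671]), np.float64(0.010699751560715358))
[0.55729806 0.10266825]
```

send_rows([
  [[0.4,3.1,-5.4,0,0,0,-6.1],[0.4,3.1,-5.4,0,0,0,-6.1],[0.4,3.1,-5.4,0,0,0,-6.1],[0.4,3.1,-5.4,0,0,0,-6.1],[0.4,3.1,-5.4,0,0,0,-6.1],[0.4,3.1,-5.4,0,0,0,-6.1],[0.4,3.1,-5.4,0,0,0,-6.1],[0.4,3.1,-5.4,0,0,0,-6.1],[0.4,3.1,-5.4,0,0,0,-6.1],[0.4,0,0,0,0,0,0]],
])

```text
time_s: 2.0
eef_pos: [0.5543, 0.0965, 0.4121]
tcp_rot: [3.126, 0.259, -0.0]
ft_force: [-0.5, 0.1, 0.2]
opening: 0.403
```

send_rows([
  [[0.4,0.3,0.5,-6,0,0,0],[0.4,0,0,-5,0,0,0],[0.4,0,0,0,0,0,0],[0.4,0,0,0,0,0,0]],
])

```text
time_s: 2.5
eef_pos: [0.5572, 0.1093, 0.3049]
tcp_rot: [-3.128, -0.281, -0.007]
ft_force: [-0.1, -0.9, 1.1]
opening: 0.399
```

```bash
python3 - <<'E'
from bench import robot, eyes
from h import *
t=eyes.camera("wrist");cv2.imwrite("pics/d_w.png",t["frame"][:,:,::-1])
s=eyes.camera("side");crop(s,"d_s",200,40,180,140,4)
st=robot.sense();print(st["eef_pos"],st["tcp_rot"]); print(proj(t,[[.558,.1025,.229],[.567,.0465,.258],[.562,.127,.165]]))
E
```

```text
[0.55772016 0.10893154 0.30563318] [-3.12833111 -0.27978833 -0.00985948]
[[253.31626008 196.67159846]
 [252.21321731 264.5422464 ]
 [260.5767728  159.91903866]]
```

View pics/d_w.png

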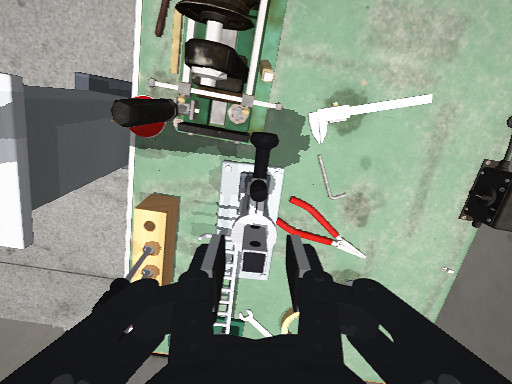

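View pics/d_s.png

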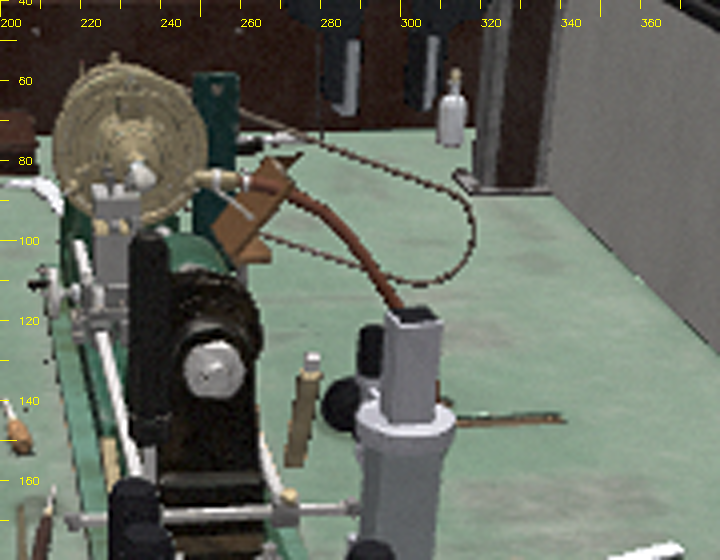

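The wrist view shows the collar knob at about (258,187), the pull-knob flange at (263,140), and the mast top at (254,263). Next I cast these as rays.

```bash
python3 - <<'E'
from bench import robot, eyes
from h import *
t=eyes.camera("wrist"); crop(t,"e_w",200,110,120,180,4)
print(t["eye"],plane(t,258,187,.229),plane(t,254,263,.258),plane(t,264,141,.165))
E
```

```text
[0.5438138  0.18669446 0.4865923 ] [0.56139412 0.11231629 0.229     ] [0.56897573 0.04761597 0.258     ] [0.562692   0.14858363 0.165     ]
```

View pics/e_w.png

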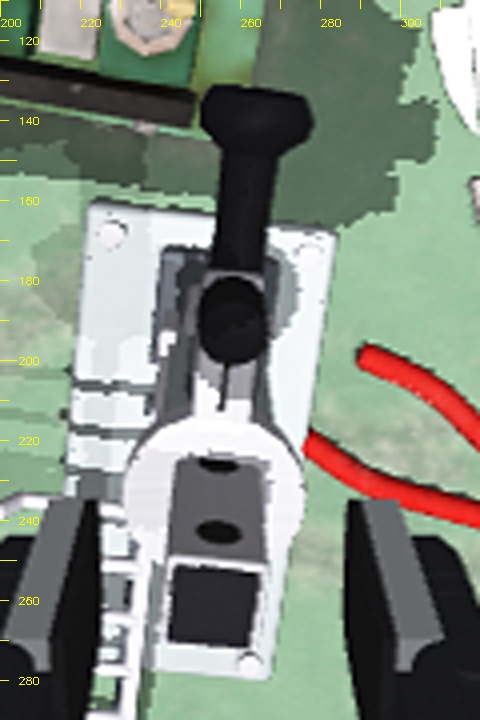

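send_rows([
  [[0.4,0,-0.4,-3,0,0,0],[0.4,0,0,-3,0,0,0],[0.4,0,0,-2,0,0,0],[0.4,0,0,-1,0,0,0],[0.4,0,0,-1,0,0,0],[0.4,0,0,0,0,0,0],[0.4,0,0,0,0,0,0]],
])

```text
time_s: 3.52
eef_pos: [0.5564, 0.1045, 0.2033]
tcp_rot: [-3.129, -0.279, -0.002]
ft_force: [0.1, 1.2, -0.0]
opening: 0.403
```

```bash
python3 - <<'E'
from bench import robot, eyes
from h import *
t=eyes.camera("wrist"); crop(t,"f_w",150,130,200,150,4)
s=eyes.camera("side");crop(s,"f_s",240,60,140,110,5)
st=robot.sense();print(st["eef_pos"],st["tcp_rot"])
# arc table
m=np.array([.567,.0465]);r=.057
for a in range(83,-1,-10): print(a, np.round(m+r*np.array([np.cos(np.radians(182.8-a)),np.sin(np.radians(182.8-a))]),4))
E
```

```text
[0.5562884  0.10451761 0.20321491] [-3.12900175e+00 -2.78923106e-01 -2.25923341e-03]
83 [0.5573 0.1027]
73 [0.5477 0.1001]
63 [0.5387 0.096 ]
53 [0.5305 0.0903]
43 [0.5235 0.0833]
33 [0.5177 0.0752]
23 [0.5135 0.0662]
13 [0.5109 0.0566]
3 [0.51   0.0467]
```

View pics/f_w.png

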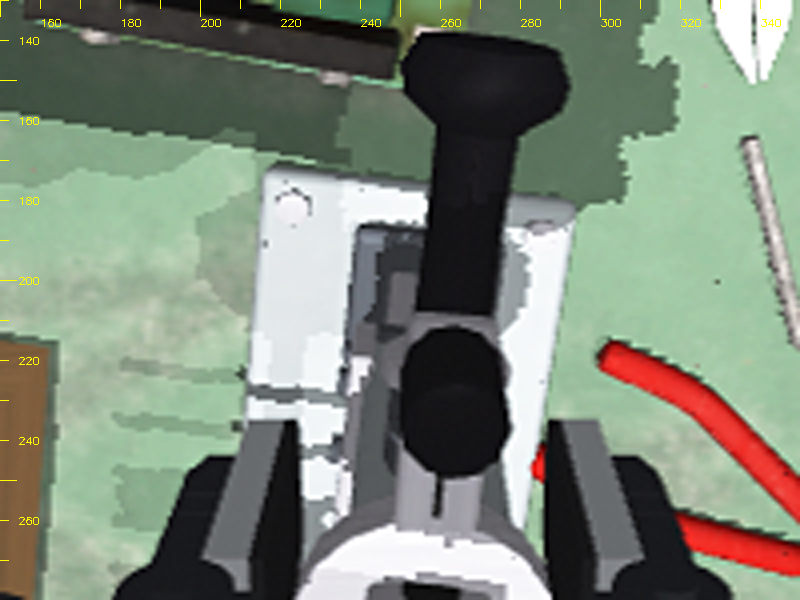

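View pics/f_s.png

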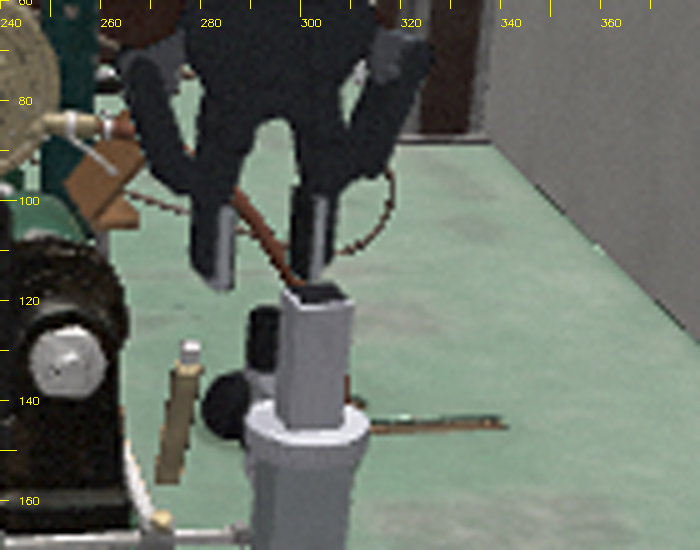

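```bash
python3 - <<'E'
from bench import robot, eyes
from h import *
s=eyes.camera("side")
print(proj(s,[[.5563,.1045,.2032],[.536,.1045,.211],[.5575,.1027,.229],[.5575,.1027,.203]]))
o,d=ray(s,283,117); print(o+d*((.1045-o[1])/d[1])); o,d=ray(s,303,115); print(o+d*((.1045-o[1])/d[1]))
E
```

```text
[[290.39088469 133.24412459]
 [281.50292761 130.24096167]
 [291.88006435 122.40973872]
 [291.10124315 133.62612218]]
[0.53761141 0.1045     0.24126703]
[0.58138634 0.1045     0.24437698]
```

```bash
python3 - <<'E'
from bench import robot, eyes
from h import *
w=eyes.camera("wrist"); st=robot.sense(); M=R.from_rotvec(st["tcp_rot"]).as_matrix(); p=st["eef_pos"]
for b in (0,-.01,-.02,-.03,-.04,-.05): print(b,proj(w,[p+M@np.array([sx*.017,yy,b]) for sx in (-1,1) for yy in (-.011,.011)]).round(1).tolist())
print((w["eye"]-p)@M, st["opening"])
E
```

```text
0 [[228.7, 207.0], [229.7, 236.0], [278.2, 207.0], [277.4, 236.0]]
-0.01 [[227.4, 212.4], [228.4, 242.6], [279.3, 212.4], [278.5, 242.6]]
-0.02 [[225.8, 218.4], [227.0, 250.0], [280.7, 218.4], [279.7, 249.9]]
-0.03 [[224.1, 225.1], [225.4, 258.1], [282.1, 225.0], [281.1, 258.1]]
-0.04 [[222.2, 232.5], [223.6, 267.3], [283.8, 232.5], [282.6, 267.2]]
-0.05 [[220.1, 241.0], [221.6, 277.5], [285.6, 241.0], [284.3, 277.5]]
[ 0.00131591 -0.07903835 -0.18105749] 0.40389706113415297
```

send_rows([
  [[0.4,0.1,0,-0.6,0,0,0],[0.4,0,0,-0.5,0,0,0],[0.4,0,0,0,0,0,0]],
])

```text
time_s: 4.1
eef_pos: [0.5563, 0.1045, 0.1907]
tcp_rot: [3.129, 0.279, -0.003]
ft_force: [-1.0, 0.2, -0.5]
opening: 0.402
```

```bash
python3 - <<'E'
from bench import robot, eyes
from h import *
s=eyes.camera("side");crop(s,"g_s",240,20,140,150,4)
t=eyes.camera("top"); crop(t,"g_t",140,80,180,140,4)
st=robot.sense();print(st["eef_pos"],st["tcp_rot"])
E
```

```text
[0.55670516 0.10448391 0.19130792] [ 3.12912919e+00  2.78996057e-01 -6.71572026e-04]
```

View pics/g_s.png

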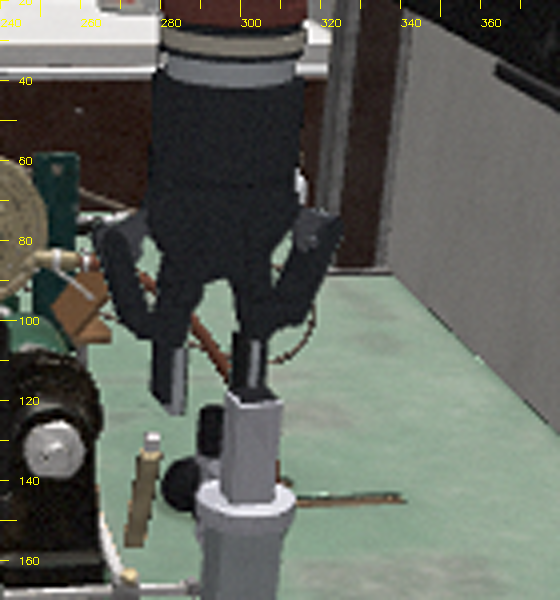

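View pics/g_t.png

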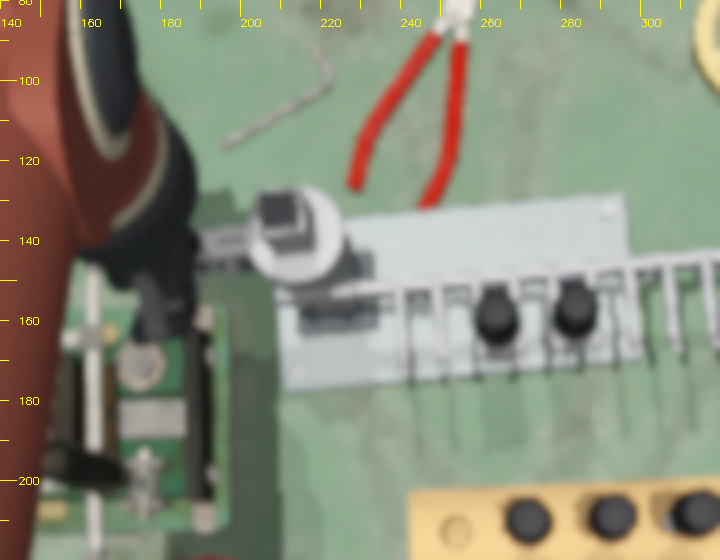

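send_rows([
  [[0.4,0.1,0.2,-0.7,0,0,0],[0.4,0,0,-0.7,0,0,0],[0.4,0,0,-0.6,0,0,0],[0.4,0,0,0,0,0,0]],
])

```text
time_s: 4.7
eef_pos: [0.5572, 0.1064, 0.1707]
tcp_rot: [3.129, 0.279, -0.003]
ft_force: [-0.3, -0.5, 0.7]
opening: 0.403
```

```bash
python3 - <<'E'
from bench import robot, eyes
from h import *
s=eyes.camera("side");crop(s,"h_s",240,20,140,150,4)
t=eyes.camera("wrist"); crop(t,"h_w",150,130,200,150,4)
st=robot.sense();print(st["eef_pos"],st["tcp_rot"])
E
```

```text
[0.55786284 0.10644524 0.17148035] [3.12915394e+00 2.78846049e-01 7.20698439e-05]
```

View pics/h_s.png

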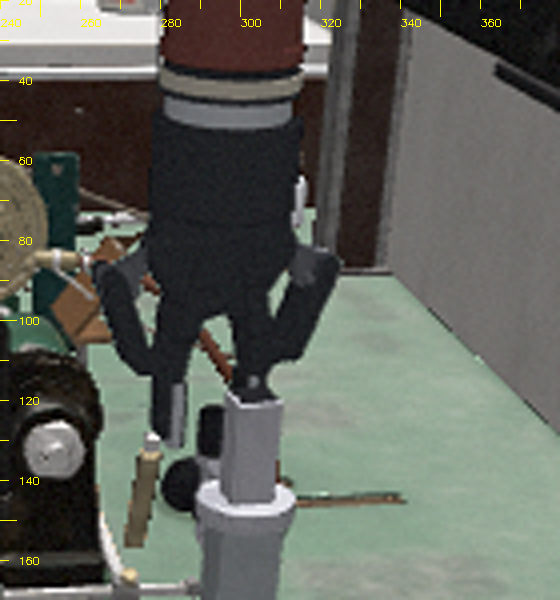

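View pics/h_w.png

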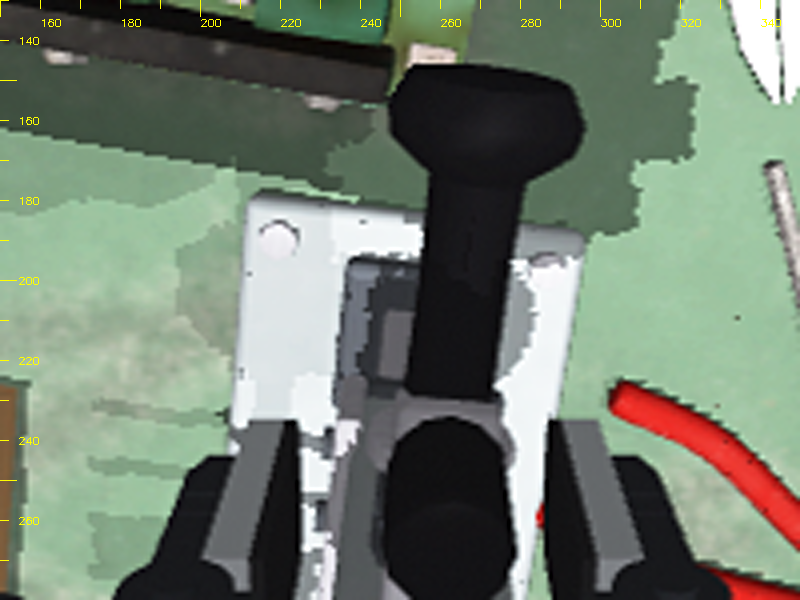

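send_rows([
  [[0.4,-0.8,-0.1,-0.2,0,0,0],[0.4,0,0,0,0,0,0],[0.4,-0.9,-0.3,0,0,0,10],[0.4,0,0,0,0,0,0]],
])

```text
time_s: 5.3
eef_pos: [0.5402, 0.1023, 0.1697]
tcp_rot: [-3.093, -0.547, 0.001]
ft_force: [-0.4, 0.7, -0.3]
opening: 0.396
```

```bash
python3 - <<'E'
from bench import robot, eyes
from h import *
s=eyes.camera("side");crop(s,"i_s",240,20,140,150,4)
t=eyes.camera("wrist"); crop(t,"i_w",150,130,200,150,4)
st=robot.sense();print(st["eef_pos"],st["tcp_rot"],st["ft_force"])
E
```

```text
[0.5404207  0.10243079 0.16947698] [-3.09350252e+00 -5.46510709e-01  1.43806326e-03] [ 0.14692893 -1.00920351  0.36967773]
```

View pics/i_s.png

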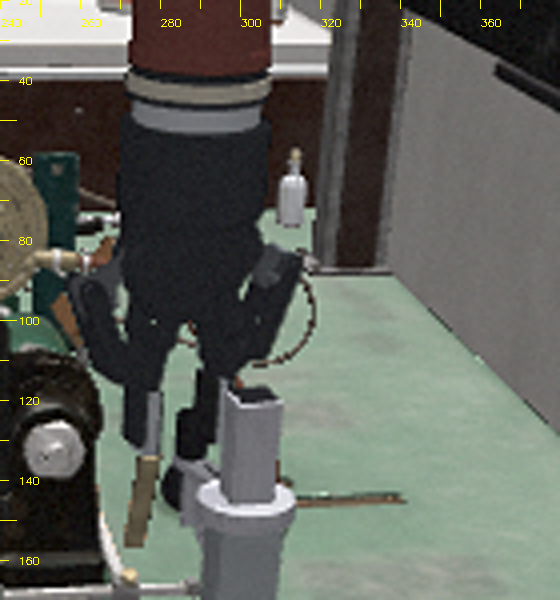

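View pics/i_w.png

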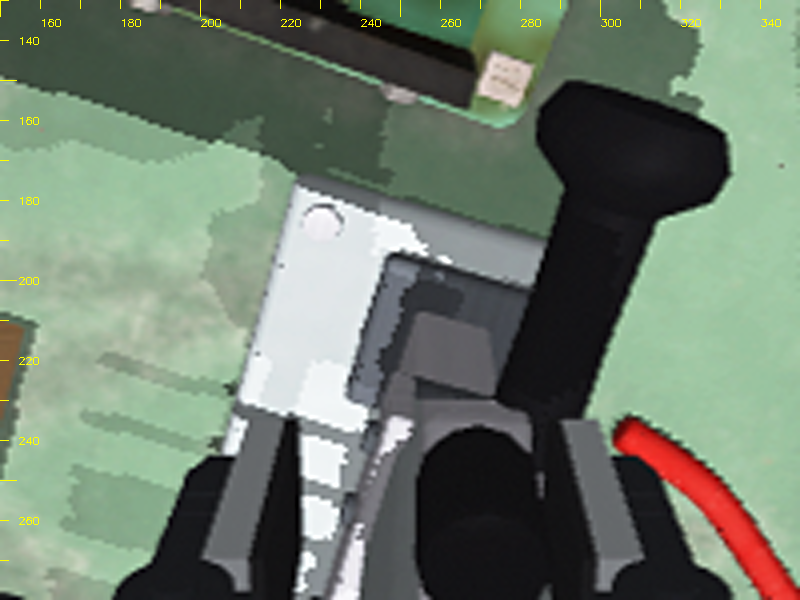

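The knob has moved and now sits against the right finger (side view about 286,127). I'll continue the arc.

send_rows([
  [[0.4,-0.9,-0.4,0,0,0,10],[0.4,-0.8,-0.6,0,0,0,10],[0.4,-0.7,-0.7,0,0,0,10],[0.4,-0.6,-0.8,0,0,0,10],[0.4,-0.4,-0.9,0,0,0,10],[0.4,-0.3,-1.0,0,0,0,10],[0.4,-0.1,-1.0,0,0,0,10],[0.4,0,-0.5,0,0,0,5],[0.4,0,0,0,0,0,0]],
])

```text
time_s: 6.52
eef_pos: [0.5028, 0.0432, 0.1695]
tcp_rot: [-2.122, -2.316, 0.001]
ft_force: [-0.5, 0.3, 1.6]
opening: 0.403
```

```bash
python3 - <<'E'
from bench import robot, eyes
from h import *
s=eyes.camera("side");crop(s,"j_s",220,20,160,150,4)
t=eyes.camera("wrist"); crop(t,"j_w",150,130,200,150,4)
st=robot.sense();print(st["eef_pos"],st["tcp_rot"],st["ft_force"])
E
```

```text
[0.50243689 0.0433988  0.16927669] [-2.12096059e+00 -2.31688251e+00  1.68968829e-03] [-0.21514771 -0.24112799 -0.26585898]
```

View pics/j_s.png

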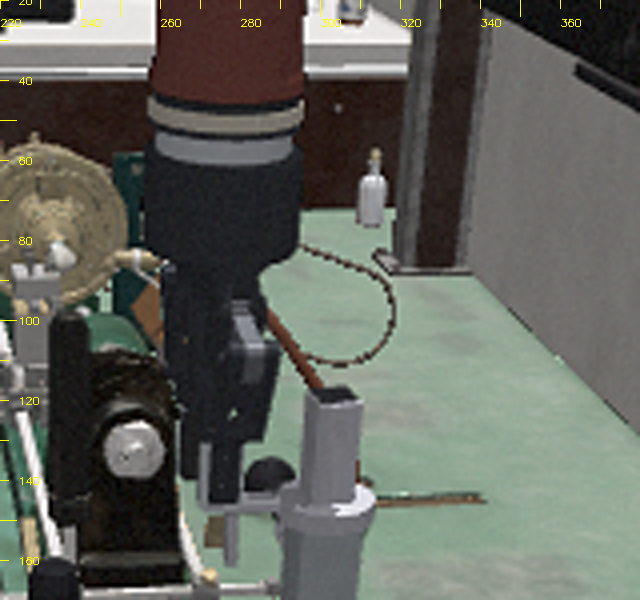

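View pics/j_w.png

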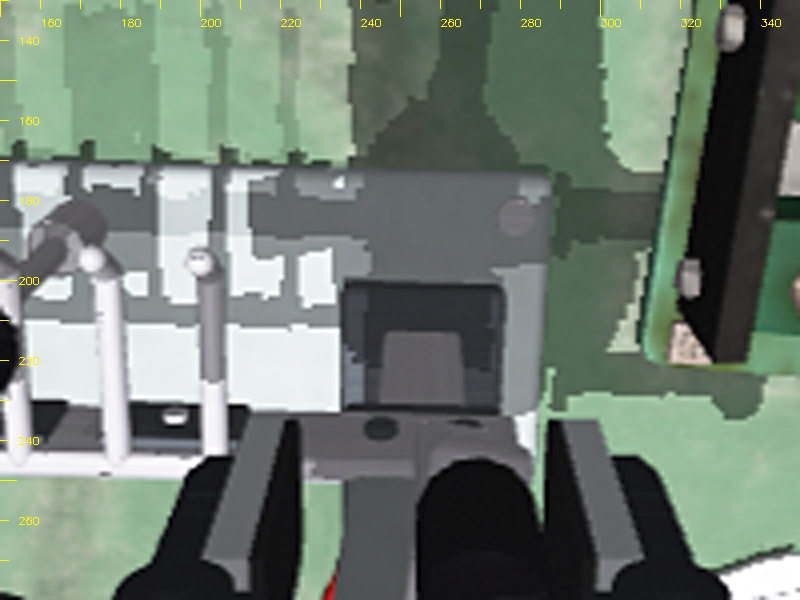

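send_rows([
  [[0.4,0,-0.4,0,0,0,0],[0.4,0,-0.3,0,0,0,0],[0.4,0,0,0,0,0,0]],
])

```text
time_s: 7.0
eef_pos: [0.5025, 0.0426, 0.1693]
tcp_rot: [-2.111, -2.32, -0.008]
ft_force: [0.3, 9.0, -2.1]
opening: 0.4
```

send_rows([
  [[0.4,0,0.8,0,0,0,0],[0.4,0,0,5,0,0,0],[0.4,0,0,6,0,0,0],[0.4,0,1.1,1,0,0,-10.3],[0.4,1,1.1,0,0,0,-10.3],[0.4,1,1.1,0,0,0,-10.3],[0.4,1,1.1,0,0,0,-10.3],[0.4,1,1.1,0,0,0,-10.3],[0.4,1,1.1,0,0,0,-10.3],[0.4,1,1.1,0,0,0,-10.3]],
])

```text
time_s: 8.25
eef_pos: [0.5629, 0.121, 0.2893]
tcp_rot: [3.079, 0.617, -0.001]
ft_force: [-0.4, -0.0, 0.0]
opening: 0.403
```

send_rows([
  [[0.4,0,0.3,0,0,0,-10.3],[0.4,0,0.2,0,0,0,-10.3],[0.4,0,0,0,0,0,0],[0.4,0,0,0,0,0,0]],
])

```text
time_s: 8.75
eef_pos: [0.5626, 0.1261, 0.2894]
tcp_rot: [3.14, 0.071, -0.001]
ft_force: [0.1, 0.7, -0.1]
opening: 0.398
```

```bash
python3 - <<'E'
from bench import robot, eyes
from h import *
s=eyes.camera("side");crop(s,"k_s",220,20,160,150,4)
t=eyes.camera("wrist"); crop(t,"k_w",150,110,200,150,4)
st=robot.sense();print(st["eef_pos"],st["tcp_rot"],st["ft_force"])
E
```

```text
[0.56274702 0.12612538 0.28954016] [ 3.14062092e+00  6.97492869e-02 -1.04151193e-04] [-0.16606078 -0.22186946 -0.37153396]
```

View pics/k_s.png

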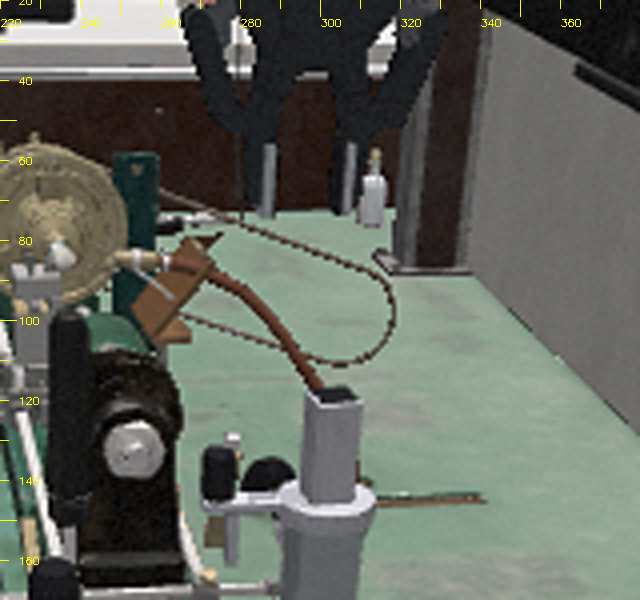

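View pics/k_w.png

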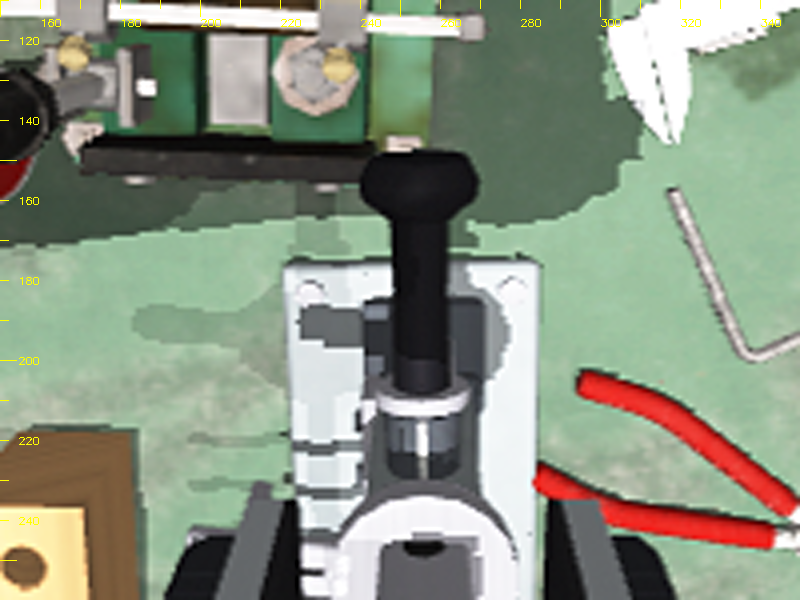

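```bash
python3 - <<'E'
from bench import robot, eyes
from h import *
s=eyes.camera("side");w=eyes.camera("wrist")
for u in ((286,73.5),(307,73)):
  o,d=ray(s,*u); print(o+d*((.126-o[1])/d[1]))
print(plane(w,255.2,157,.165),plane(w,255.2,180,.165),plane(w,255.2,207,.165))
print(proj(w,[[.563,.1265,.165],[.5622,.1435,.165]]), robot.sense()["opening"])
E
```

```text
[0.54355348 0.126      0.3286002 ]
[0.58861891 0.126      0.32889863]
[0.56269196 0.14906307 0.165     ] [0.563819   0.12298448 0.165     ] [0.56521906 0.09058823 0.165     ]
[[254.60581635 176.94259878]
 [254.53665552 161.97763814]] 0.39803903985299843
```

```bash
python3 - <<'E'
from bench import robot, eyes
from h import *
s=eyes.camera("side");w=eyes.camera("wrist")
for v in (236,250,265):
  print(tri(s,(286,73.5),w,(220,v)),tri(s,(307,73),w,(292,v)))
E
```

```text
(array([0.54435596, 0.13291782, 0.32676277]), np.float64(0.0015600237478297925)) (array([0.58752528, 0.13353799, 0.32620436]), np.float64(0.006423112863054339))
(array([0.54364565, 0.12537765, 0.32875854]), np.float64(0.0004606206322768732)) (array([0.58668742, 0.12621314, 0.32841169]), np.float64(0.003989410288438599))
(array([0.54288486, 0.11727324, 0.33093345]), np.float64(0.0026384824654060047)) (array([0.58578664, 0.11840065, 0.33080786]), np.float64(0.00138569696471383))
```

send_rows([
  [[0.4,-0.1,0.2,-4,0,0,0],[0.4,0,0,-4,0,0,0],[0.4,0,0,-3,0,0,0],[0.4,0,0,-2,0,0,0],[0.4,0,0,-2,0,0,0],[0.4,0,0,0,0,0,0]],
])

```text
time_s: 9.8
eef_pos: [0.5606, 0.1283, 0.1381]
tcp_rot: [3.14, 0.069, -0.006]
ft_force: [-0.3, -0.0, 0.2]
opening: 0.399
```

```bash
python3 - <<'E'
from bench import robot, eyes
from h import *
s=eyes.camera("side");crop(s,"l_s",220,20,160,150,4)
t=eyes.camera("wrist"); crop(t,"l_w",150,110,200,150,4)
st=robot.sense();print(st["eef_pos"],st["tcp_rot"],st["ft_force"])
E
```

```text
[0.56228397 0.1284976  0.14008373] [-3.14066595e+00 -6.83256015e-02 -1.36949986e-03] [-1.05566288 -0.41455051 -0.16047823]
```

View pics/l_s.png

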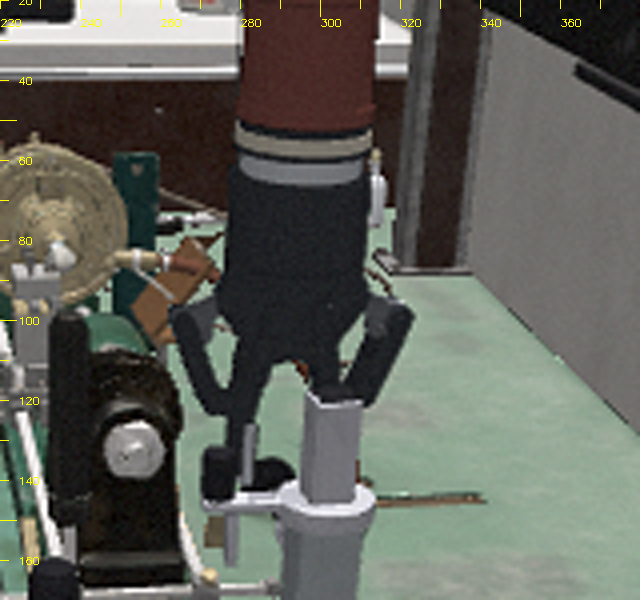

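View pics/l_w.png

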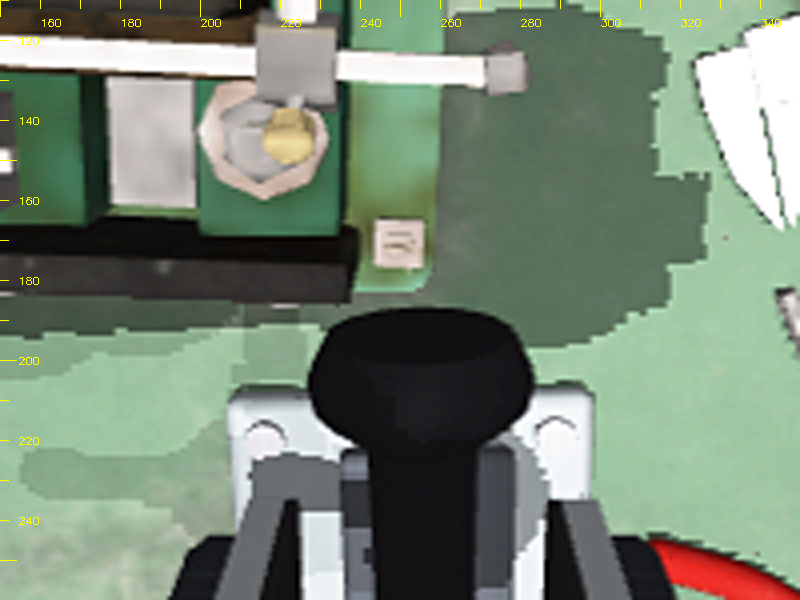

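send_rows([
  [[0.4,0,-0.1,-1.3,0,0,0],[0.4,0,0,-1.2,0,0,0],[0.4,0,0,0,0,0,0],[0.4,0,0,0,0,0,0],[0,0,0,0,0,0,0],[0,0,0,0,0,0,0],[0,0,0,0,0,0,0],[0,0,0,0,0,0,0],[0,0,0,0,0,0,0]],
])

```text
time_s: 11.02
eef_pos: [0.562, 0.1276, 0.115]
tcp_rot: [-3.141, -0.069, -0.001]
ft_force: [0.2, -0.6, 4.3]
opening: 0.166
```

```bash
python3 - <<'E'
from bench import robot, eyes
from h import *
s=eyes.camera("side");crop(s,"m_s",220,20,160,150,4)
t=eyes.camera("wrist"); crop(t,"m_w",150,110,200,150,4)
st=robot.sense();print(st["eef_pos"],st["tcp_rot"],st["ft_force"],st["opening"])
E
```

```text
[0.56197387 0.12757554 0.11493983] [-3.14060810e+00 -6.85499957e-02 -8.46179202e-04] [-1.74198864 -0.13583878  5.45325401] 0.16104468230450464
```

View pics/m_s.png

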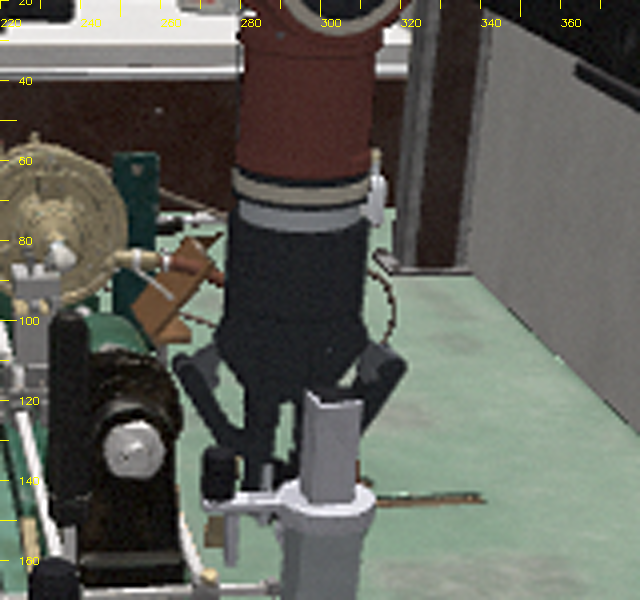

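View pics/m_w.png

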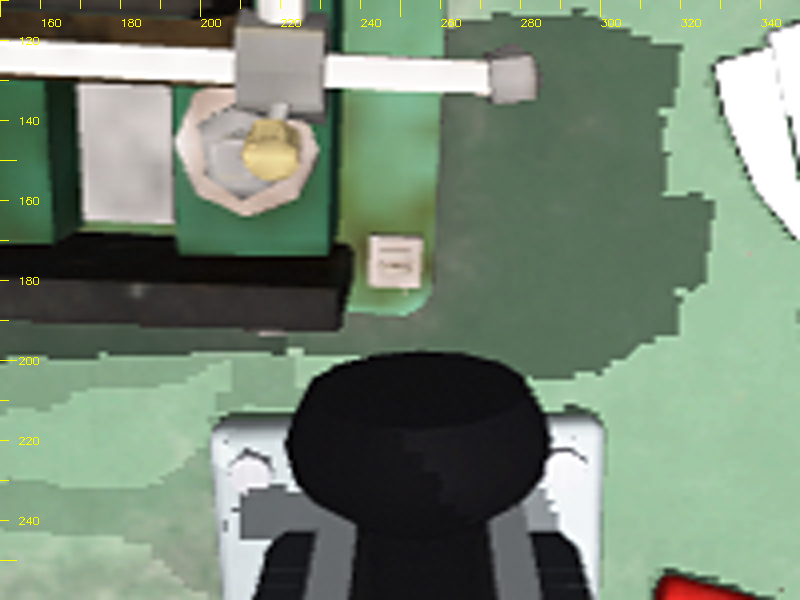

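send_rows([
  [[0,0,0.4,0,0,0,0],[0,0,0.4,0,0,0,0],[0,-0.1,0.4,0,0,0,0],[0,0,0.2,0,0,0,0],[0,0,0,0,0,0,0],[0,0,0,0,0,0,0]],
])

```text
time_s: 11.88
eef_pos: [0.5614, 0.1358, 0.1149]
tcp_rot: [3.134, 0.063, 0.001]
ft_force: [-1.6, -7.0, 5.8]
opening: 0.162
```

```bash
python3 - <<'E'
from bench import robot, eyes
from h import *
t=eyes.camera("wrist"); crop(t,"n_w",150,110,200,150,4)
st=robot.sense();print(st["eef_pos"],st["tcp_rot"],st["ft_force"],st["opening"])
E
```

```text
[0.56146429 0.13582613 0.11489727] [3.13409779e+00 6.33864236e-02 8.59075919e-04] [-1.29864823 -7.20411641  6.62288854] 0.1604970980856984
```

View pics/n_w.png

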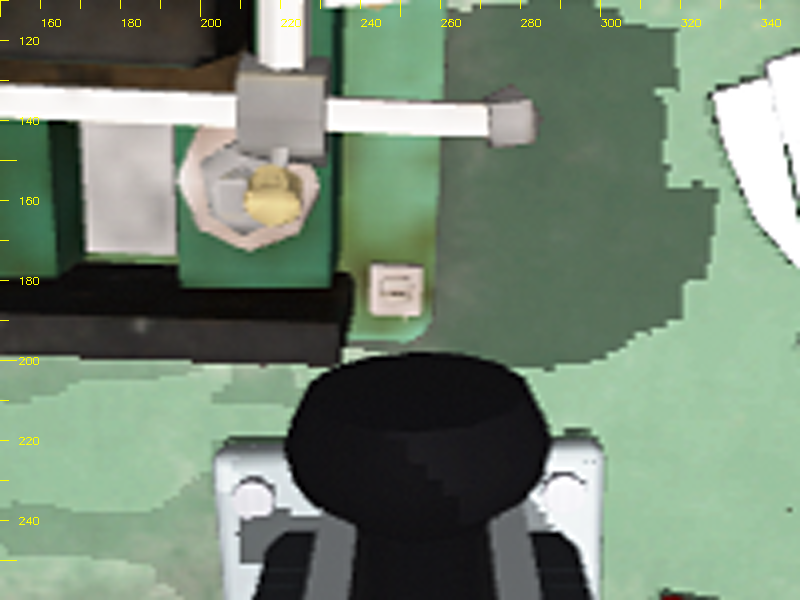

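send_rows([
  [[0,0,0.3,0,0,0,0],[0,0,0.3,0,0,0,0],[0,0,0,0,0,0,0],[0,0,0,0,0,0,0]],
])

```text
time_s: 12.42
eef_pos: [0.5611, 0.1405, 0.1149]
tcp_rot: [3.132, 0.062, -0.001]
ft_force: [-1.1, -9.6, 6.0]
opening: 0.16
```

send_rows([
  [[0,0,0.2,0,0,0,0],[0,0,0,1,0,0,0],[0,0,0,1,0,0,0],[0,0,0,0,0,0,0],[0,0,0,0,0,0,0]],
])

```text
time_s: 13.05
eef_pos: [0.5609, 0.1417, 0.1324]
tcp_rot: [3.131, 0.061, -0.003]
ft_force: [1.8, -9.6, -6.0]
opening: 0.163
```

```bash
python3 - <<'E'
from bench import robot, eyes
from h import *
s=eyes.camera("side");crop(s,"o_s",220,50,160,150,4)
st=robot.sense();print(st["eef_pos"],st["tcp_rot"],st["ft_force"],st["opening"])
E
```

```text
[0.56090631 0.14168579 0.13237764] [ 3.13059056e+00  6.14874909e-02 -2.78886386e-03] [ 2.08903177 -8.93890697 -5.2402571 ] 0.16204701376316366
```

View pics/o_s.png

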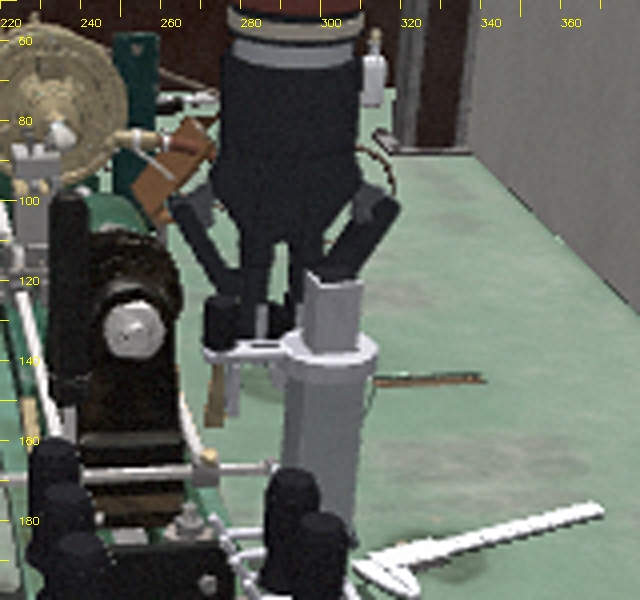

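send_rows([
  [[0,0,0,1,0,0,0],[0,0,0,1,0,0,0],[0,0,0,1,0,0,0],[0,0,0,1,0,0,0],[0,0,0,1,0,0,0],[0,0,0,0.8,0,0,0],[0,0,0,0,0,0,0],[0,0,0,0,0,0,0]],
])

```text
time_s: 14.1
eef_pos: [0.5608, 0.1416, 0.1902]
tcp_rot: [3.13, 0.061, -0.004]
ft_force: [2.8, -9.1, -5.7]
opening: 0.162
```

```bash
python3 - <<'E'
from bench import robot, eyes
from h import *
s=eyes.camera("side");crop(s,"p_s",220,50,160,150,4)
st=robot.sense();print(st["eef_pos"],st["tcp_rot"],st["ft_force"],st["opening"])
E
```

```text
[0.56084183 0.14160805 0.19009323] [ 3.12998822  0.06070129 -0.00374672] [ 2.09684588 -9.43391911 -6.57319652] 0.16148929399106285
```

View pics/p_s.png

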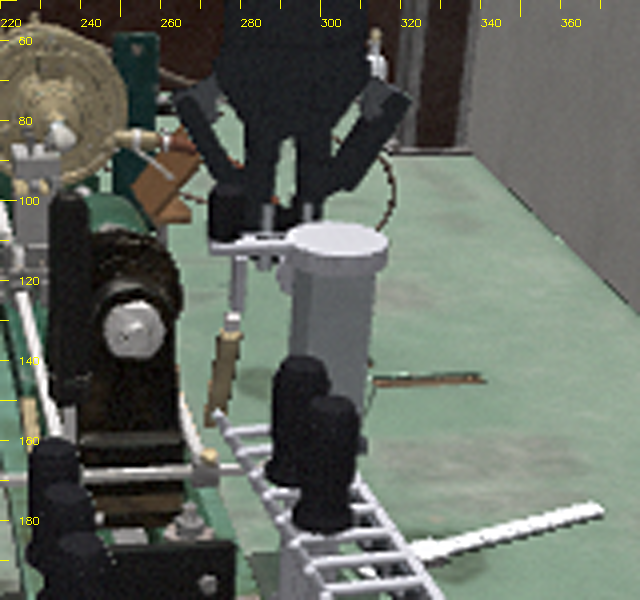

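send_rows([
  [[0,0,0,0.5,0,0,0],[0,0,0,0,0,0,0],[0,0,0,0,0,0,0],[0,0,0,0,0,0,0]],
])

```text
time_s: 14.65
eef_pos: [0.5608, 0.1416, 0.195]
tcp_rot: [3.13, 0.06, -0.004]
ft_force: [1.8, -8.7, -5.7]
opening: 0.16
```

Height is now about 80.1 mm, so I'll ease the plunger in.

send_rows([
  [[0,0,-0.5,0,0,0,0],[0,0,-0.5,0,0,0,0],[0,0,0,0,0,0,0],[0,0,0,0,0,0,0]],
])

```text
time_s: 15.15
eef_pos: [0.5613, 0.1339, 0.1951]
tcp_rot: [3.133, 0.062, -0.002]
ft_force: [3.6, -5.9, -6.4]
opening: 0.161
```

send_rows([
  [[0,0,-0.5,0,0,0,0],[0,0,-0.5,0,0,0,0],[0,0,0,-0.3,0,0,0],[0,0,0,0,0,0,0],[0,0,0,0,0,0,0]],
])

```text
time_s: 15.78
eef_pos: [0.5618, 0.1275, 0.1936]
tcp_rot: [3.138, 0.067, 0.002]
ft_force: [4.9, -3.6, -6.2]
opening: 0.162
```

send_rows([
  [[0,0,-0.3,-0.4,0,0,0],[0,0,0,-0.4,0,0,0],[0,0,0,0,0,0,0],[0.3,0,0,0,0,0,0],[0.35,0,0,0,0,0,0],[0.35,0,0,0,0,0,0],[0.35,0,0,0,0,0,0]],
])

```text
time_s: 16.65
eef_pos: [0.5604, 0.1266, 0.1859]
tcp_rot: [3.141, 0.068, -0.002]
ft_force: [0.3, -0.9, 0.6]
opening: 0.347
```

```bash
python3 - <<'E'
from bench import robot, eyes
from h import *
s=eyes.camera("side");crop(s,"q_s",220,50,160,150,4)
t=eyes.camera("wrist"); crop(t,"q_w",150,110,200,150,4)
st=robot.sense();print(st["eef_pos"],st["tcp_rot"],st["ft_force"],st["opening"])
E
```

```text
[0.56054583 0.12654357 0.18608649] [ 3.14077856e+00  6.81802025e-02 -1.47913089e-03] [-1.06158241  0.02844466 -0.01714595] 0.3504401016438342
```

View pics/q_s.png

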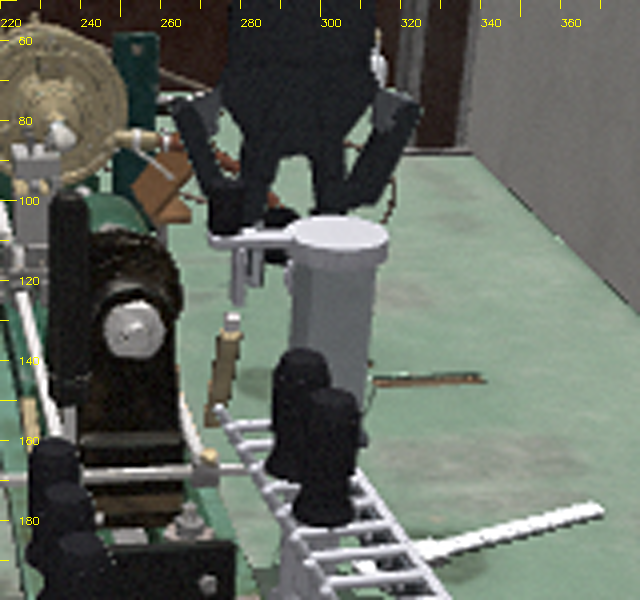

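View pics/q_w.png

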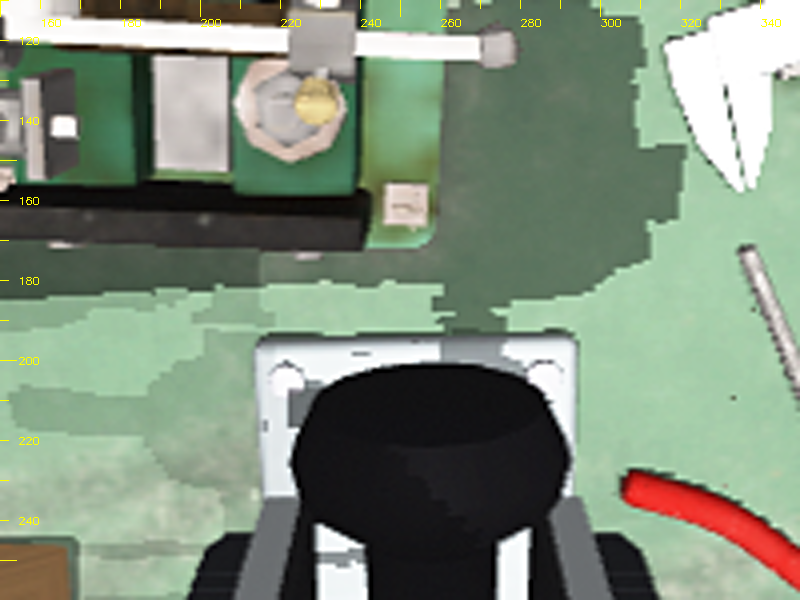

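send_rows([
  [[0.4,0,0,5,0,0,0],[0.4,0,0,5,0,0,0],[0.4,0,0,5,0,0,0],[0.4,-0.9,0,0,0,0,10.3],[0.4,-0.9,-1,0,0,0,10.3],[0.4,-0.9,-1,0,0,0,10.3],[0.4,-0.9,-1.2,0,0,0,10.3],[0.4,-0.9,-1.2,0,0,0,10.3],[0.4,-0.9,-1.2,0,0,0,10.3],[0.4,0,-1.2,0,0,0,10.3]],
])

```text
time_s: 18.0
eef_pos: [0.5061, 0.0581, 0.3366]
tcp_rot: [-2.493, -1.911, 0.0]
ft_force: [0.0, 0.3, 0.1]
opening: 0.402
```

send_rows([
  [[0.4,0,-1.2,0,0,0,10.3],[0.4,0,0,0,0,0,10.3],[0.4,0,0,0,0,0,0],[0.4,0,0,0,0,0,0]],
])

```text
time_s: 18.5
eef_pos: [0.5067, 0.0466, 0.3364]
tcp_rot: [-2.121, -2.317, 0.0]
ft_force: [0.2, -0.5, -0.4]
opening: 0.403
```

```bash
python3 - <<'E'
from bench import robot, eyes
from h import *
s=eyes.camera("side");crop(s,"r_s",220,30,160,150,4)
t=eyes.camera("wrist"); crop(t,"r_w",150,110,200,180,4)
t=eyes.camera("top"); crop(t,"r_t",150,70,200,150,4)
st=robot.sense();print(st["eef_pos"],st["tcp_rot"],st["ft_force"],st["opening"])
E
```

```text
[0.50672035 0.04674337 0.33644369] [-2.11943323e+00 -2.31889366e+00  3.03689521e-04] [0.04490182 0.15677176 0.39358713] 0.4026034268246283
```

View pics/r_s.png

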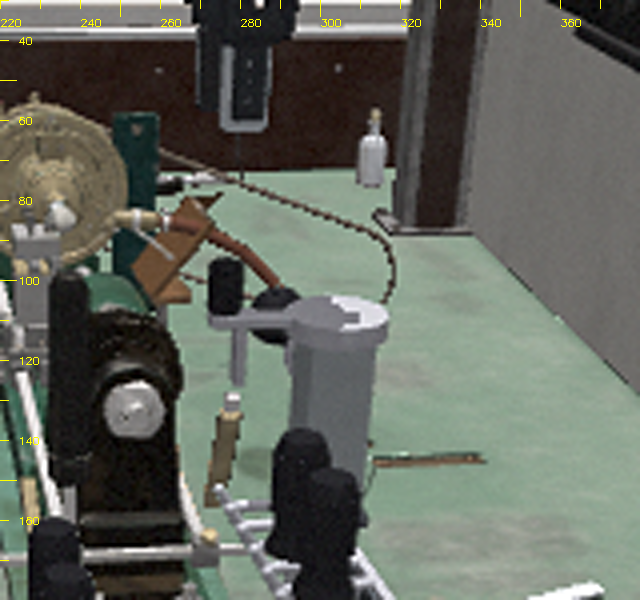

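View pics/r_w.png

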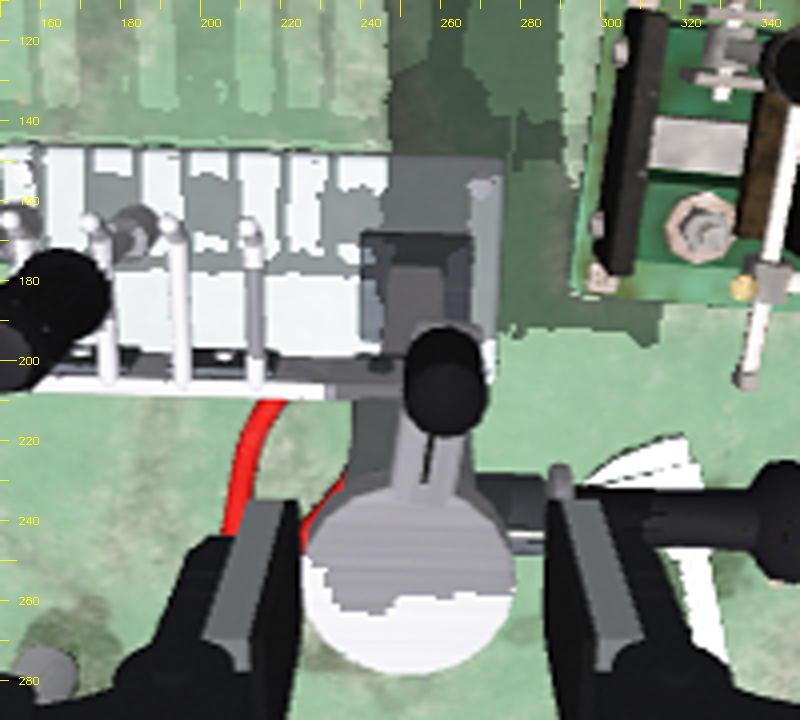

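View pics/r_t.png

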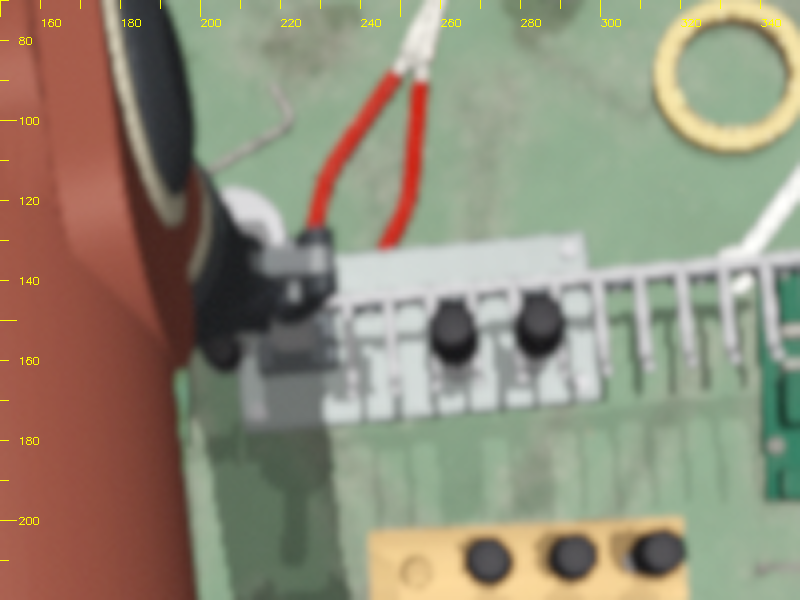

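send_rows([
  [[0.4,0,0,-3,0,0,0],[0.4,0,0,-2.5,0,0,0],[0.4,0,0,-1.6,0,0,0],[0.4,0,0,-1.6,0,0,0],[0.4,0,0,0,0,0,0],[0.4,0,0,0,0,0,0]],
])

```text
time_s: 19.4
eef_pos: [0.5073, 0.0467, 0.2501]
tcp_rot: [2.118, 2.319, 0.001]
ft_force: [-0.1, -0.2, 0.6]
opening: 0.397
```

```bash
python3 - <<'E'
from bench import robot, eyes
from h import *
s=eyes.camera("side");crop(s,"s_s",220,30,160,150,4)
t=eyes.camera("wrist"); crop(t,"s_w",150,110,200,180,4)
st=robot.sense();print(st["eef_pos"],st["tcp_rot"],st["ft_force"],st["opening"])
E
```

```text
[0.50737002 0.04664096 0.25036329] [2.11787968e+00 2.31874273e+00 2.07506141e-03] [-0.84557153 -0.30221234  0.57522107] 0.40336979994158695
```

View pics/s_s.png

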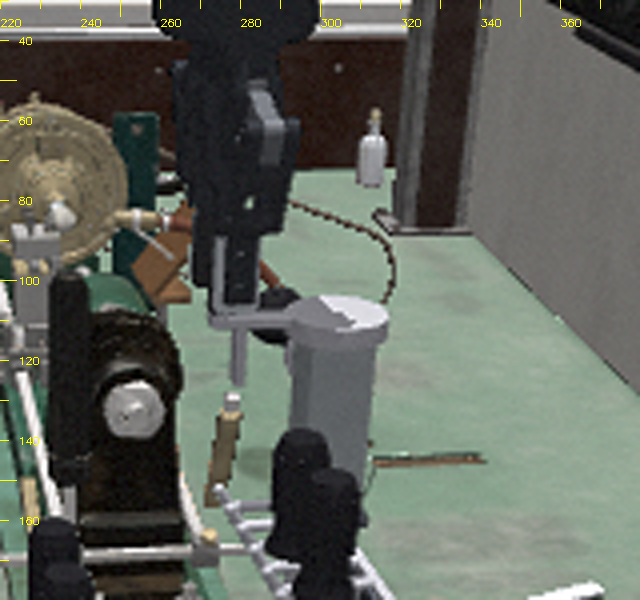

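View pics/s_w.png

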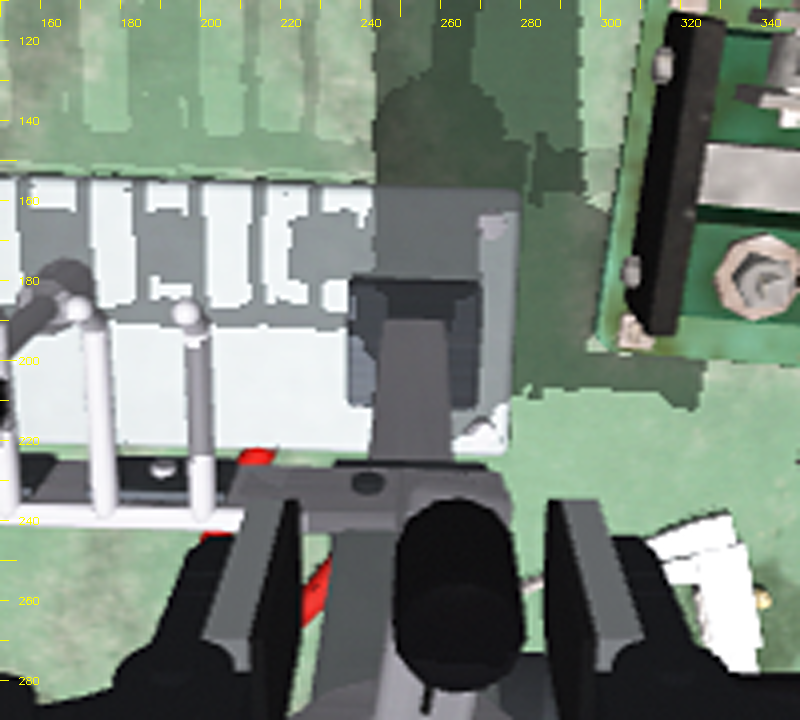

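send_rows([
  [[0.4,0,0.6,0,0,0,0],[0.4,0.1,1.0,0,0,0,-10],[0.4,0.3,1.0,0,0,0,-10],[0.4,0.4,0.9,0,0,0,-10],[0.4,0.6,0.8,0,0,0,-10],[0.4,0.7,0.7,0,0,0,-10],[0.4,0.8,0.6,0,0,0,-10],[0.4,0.9,0.4,0,0,0,-10],[0.4,1.0,0.2,0,0,0,-10],[0.4,0,0,0,0,0,0]],
])

```text
time_s: 20.75
eef_pos: [0.555, 0.1093, 0.2495]
tcp_rot: [3.113, 0.42, 0.0]
ft_force: [0.0, 0.6, -0.1]
opening: 0.403
```

```bash
python3 - <<'E'
from bench import robot, eyes
from h import *
s=eyes.camera("side");crop(s,"t_s",220,30,160,150,4)
t=eyes.camera("wrist"); crop(t,"t_w",150,110,200,180,4)
st=robot.sense();print(st["eef_pos"],st["tcp_rot"],st["ft_force"],st["opening"])
E
```

```text
[0.55469231 0.10904642 0.24957382] [-3.11298747e+00 -4.20340708e-01 -5.84362475e-04] [ 0.68967619 -0.5646626  -0.57569901] 0.40426100201615606
```

View pics/t_s.png

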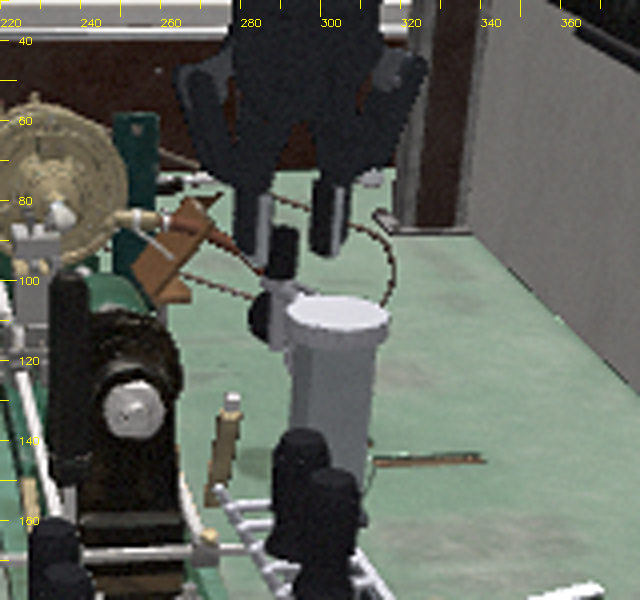

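View pics/t_w.png

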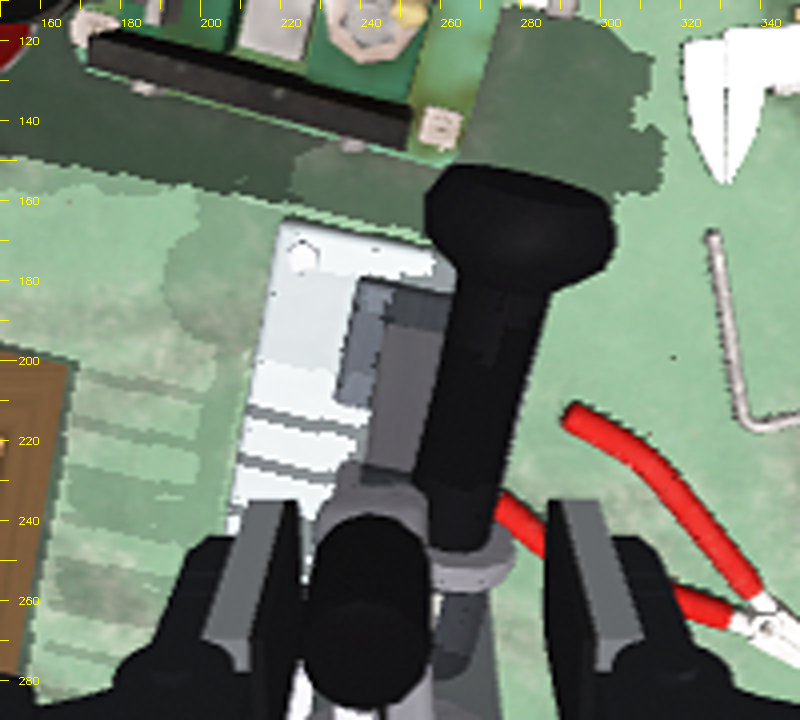

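send_rows([
  [[0.4,0.8,0,0,0,0,-8],[0.4,0.5,-0.1,0,0,0,0],[0.4,0.4,0,0,0,0,0],[0.4,0,0,0,0,0,0]],
])

```text
time_s: 21.35
eef_pos: [0.5711, 0.108, 0.2493]
tcp_rot: [-3.134, -0.2, 0.003]
ft_force: [-2.8, 1.6, -1.0]
opening: 0.4
```

send_rows([
  [[0.4,0.4,0,0,0,0,0],[0.4,0.4,0,0,0,0,0],[0.4,0,0,0,0,0,0],[0.4,0,0,0,0,0,0]],
])

```text
time_s: 21.85
eef_pos: [0.5711, 0.1082, 0.2485]
tcp_rot: [-3.133, -0.2, 0.031]
ft_force: [-17.3, 0.8, 7.6]
opening: 0.399
```

```bash
python3 - <<'E'
from bench import robot, eyes
from h import *
s=eyes.camera("side");crop(s,"u_s",220,30,160,150,4)
t=eyes.camera("wrist"); crop(t,"u_w",150,110,200,180,4)
st=robot.sense();print(st["eef_pos"],st["tcp_rot"],st["ft_force"],st["opening"])
E
```

```text
[0.57111436 0.10820032 0.24851968] [-3.13289596 -0.19981419  0.030471  ] [-16.4252196    1.91089088   6.56550181] 0.39942462225467046
```

View pics/u_w.png

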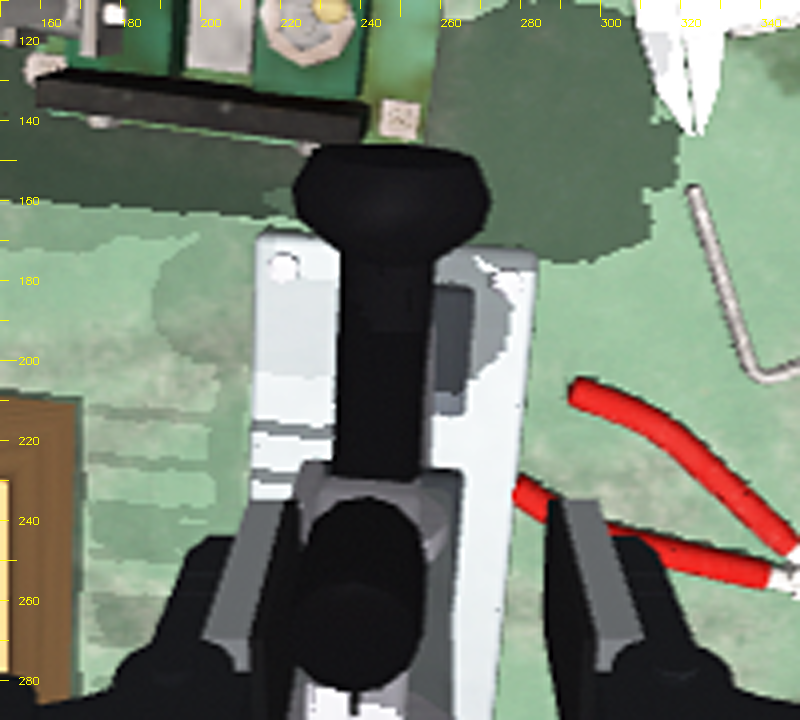

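send_rows([
  [[0.4,-1.2,0,0,0,0,0],[0.4,0,0,0,0,0,0],[0.4,0,0,5,0,0,0],[0.4,0,0,5,0,0,0],[0.4,-6,0,2,0,0,0],[0.4,-6,0,0,0,0,0],[0.4,0,0,0,0,0,0],[0.4,0,0,0,0,0,0]],
])

```text
time_s: 22.95
eef_pos: [0.4501, 0.1073, 0.37]
tcp_rot: [-3.135, -0.196, -0.006]
ft_force: [0.2, -0.6, -0.3]
opening: 0.399
```

```bash
python3 - <<'E'
from bench import robot, eyes
from h import *
import pickle
s=eyes.camera("side");crop(s,"v_s",200,50,190,150,4)
t=eyes.camera("top"); crop(t,"v_t",155,110,220,150,4*800//880 if 0 else 3)
pickle.dump((t,s),open("c1.pkl","wb"))
st=robot.sense();print(st["eef_pos"],st["tcp_rot"],st["ft_force"],st["opening"])
E
```

```text
[0.45046624 0.10739877 0.36949793] [3.13495969 0.19565531 0.00342525] [ 0.75980661  0.27781256 -0.19993848] 0.40219655027651063
```

View pics/v_s.png

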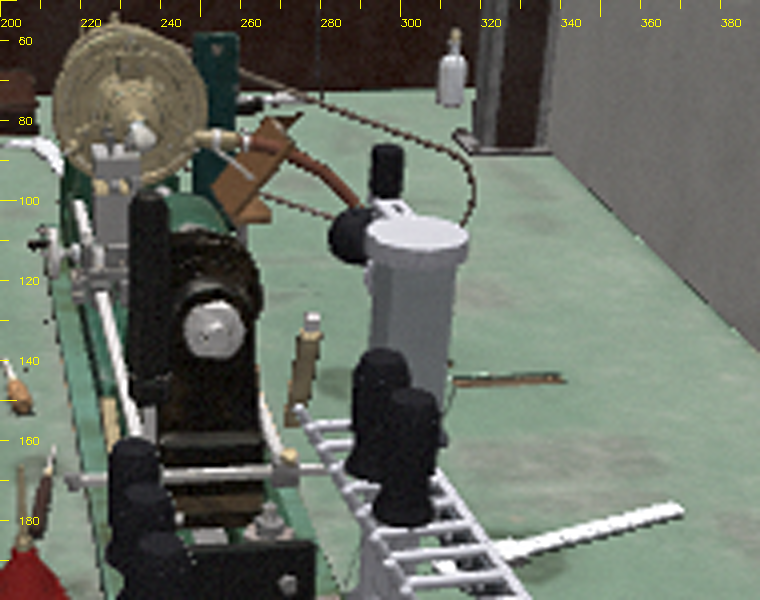

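View pics/v_t.png

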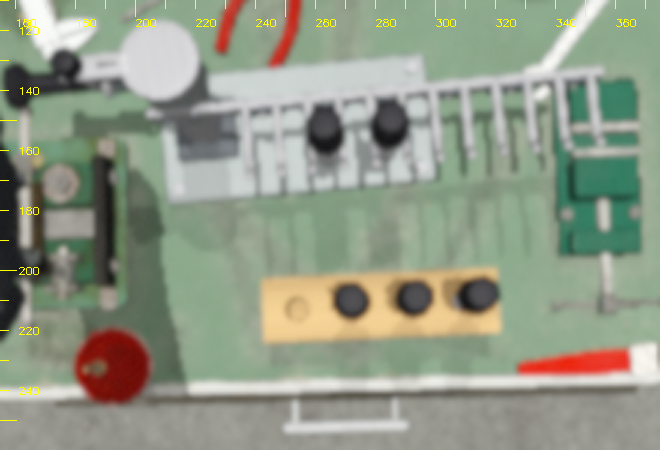

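```bash
python3 - <<'E'
from h import *
import pickle
t,s=pickle.load(open("c1.pkl","rb"))
crop(s,"w_s",260,140,110,130,6 if 0 else 5); crop(t,"w_t",220,120,150,110,5)
E
```

```text
(no output)
```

View pics/w_s.png

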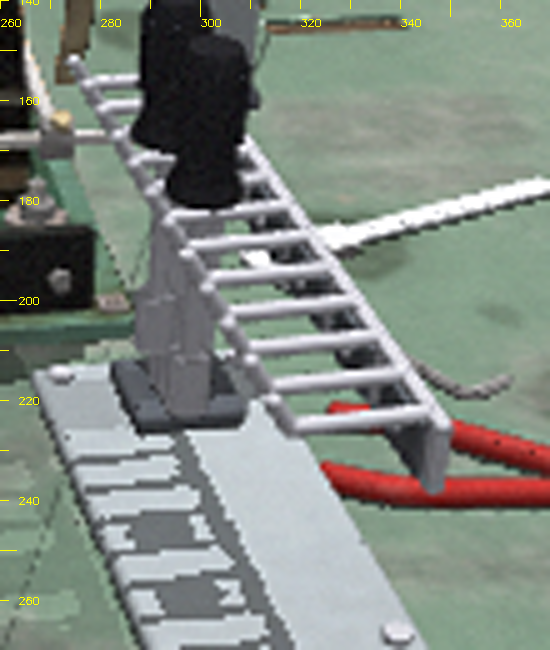

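View pics/w_t.png

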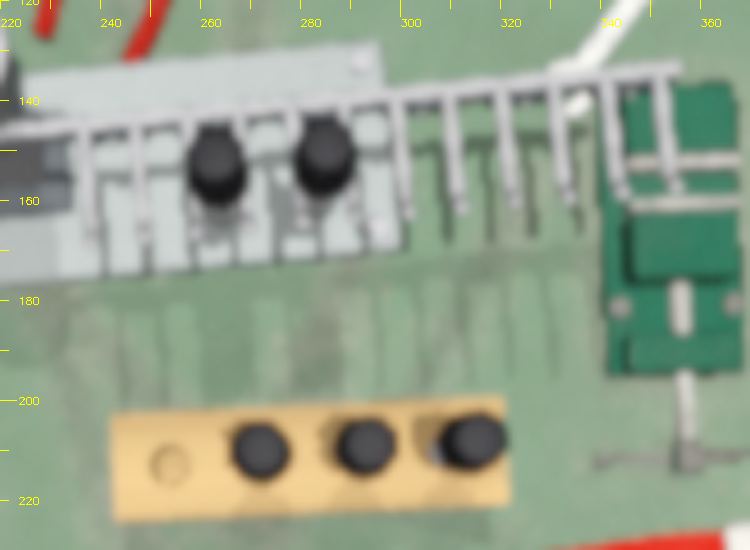

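```bash
python3 - <<'E'
from h import *
import pickle
t,s=pickle.load(open("c1.pkl","rb"))
print("tip12",tri(t,(354.5,157.2),s,(314.2,220)))
print("tip11",tri(t,(343.5,158.5),s,(309.5,212)))
print("rail end",tri(t,(355.5,133.5),s,(349,225)))
# mast estimate-based hooks
m=np.array([.567,.0465]); ya=np.radians(2.8)
ex=np.array([np.cos(ya),np.sin(ya)]);ey=np.array([-np.sin(ya),np.cos(ya)])
for i,(a,b) in enumerate((((300.2,162.5),(310.8,161.5)),((321.5,160),(332.5,159)),((343.5,158),(354.5,157)))):
    p=(plane(t,*a,.205)+plane(t,*b,.205))/2; q=p[:2]+.024*ex; print(i+4,p,q,"stand frame",(q-m)@ex,(q-m)@ey)
for p,q in (((263,155),(296,155)),): pass
for p in ((263,153),(285,150.5)):print("short",plane(t,*p,.253))
for p in ((340,150),(341,195),(364,194)): print("vise",plane(t,*p,.03))
print("vise jaw tops", [tri(t,(346,164),s,(x,310))[0] for x in (297,)])
for p in ((272,210),(293,209),(314.5,208)): print("long top", plane(t,*p,.229))
E
```

```text
tip12 (array([ 0.5147979 , -0.24464936,  0.21046422]), np.float64(0.001991412538786275))
tip11 (array([ 0.51318051, -0.22222252,  0.2103571 ]), np.float64(0.0013357012922557952))
rail end (array([ 0.56693582, -0.25101301,  0.20151562]), np.float64(0.00011425743794197663))
4 [ 0.50990362 -0.14475533  0.205     ] [ 0.53387497 -0.14358293] stand frame -0.04237099253388043 -0.18823784948965153
5 [ 0.51368624 -0.1892882   0.205     ] [ 0.53765759 -0.18811581] stand frame -0.040768307975009035 -0.23290233880011152
6 [ 0.51637902 -0.23465591  0.205     ] [ 0.54035037 -0.23348351] stand frame -0.04029494758438802 -0.2783474233032568
short [ 0.52344601 -0.05804531  0.253     ]
short [ 0.52697588 -0.1015029   0.253     ]
vise [ 0.56307521 -0.24553803  0.03      ]
vise [ 0.45081988 -0.2431005   0.03      ]
vise [ 0.45164387 -0.29935869  0.03      ]
vise jaw tops [array([ 0.51204593, -0.25474343,  0.03938482])]
long top [ 0.41146855 -0.07241014  0.229     ]
long top [ 0.41230322 -0.11444824  0.229     ]
long top [ 0.41310704 -0.15732377  0.229     ]
```

```bash
python3 - <<'E'
from h import *
import pickle
t,s=pickle.load(open("c1.pkl","rb"))
crop(s,"x_s",230,270,170,95,4); crop(t,"x_t",320,110,70,110,6 if 0 else 5)
E
```

```text
(no output)
```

View pics/x_s.png

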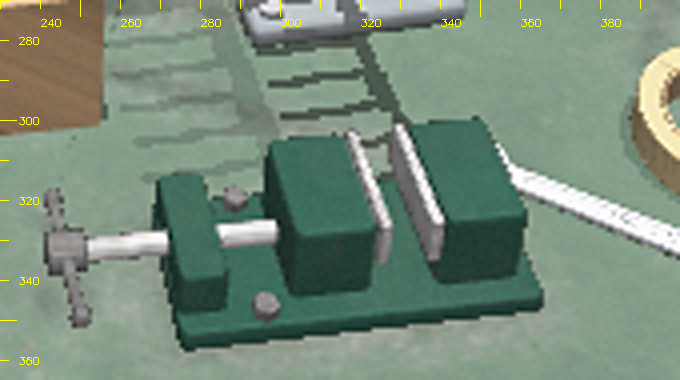

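View pics/x_t.png

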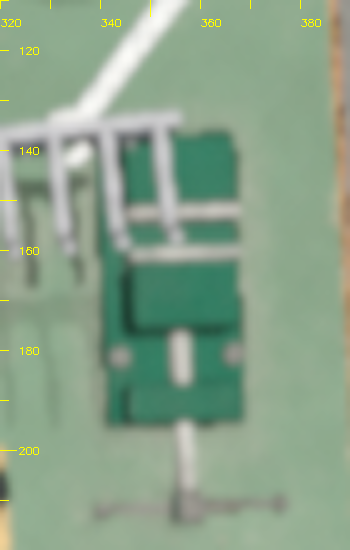

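send_rows([
  [[0.6,-0.8,-5.3,0,0,0,-1],[0.6,-0.8,-5.3,0,0,0,-1],[0.6,-0.8,-5.3,0,0,0,-1],[0.6,-0.8,-5.3,0,0,0,-1],[0.6,-0.7,-5.3,0,0,0,0],[0.6,0,0,-6,0,0,0],[0.6,0,0,0,0,0,0],[0.6,0,0,0,0,0,0]],
])

```text
time_s: 24.05
eef_pos: [0.4123, -0.1582, 0.3112]
tcp_rot: [3.138, 0.089, 0.006]
ft_force: [1.5, -0.0, -0.5]
opening: 0.6
```

```bash
python3 - <<'E'
from bench import robot, eyes
from h import *
t=eyes.camera("wrist"); crop(t,"y_w",150,110,200,180,4)
s=eyes.camera("side"); crop(s,"y_s",180,60,190,150,4)
st=robot.sense();print(st["eef_pos"],st["tcp_rot"],st["ft_force"],st["opening"])
E
```

```text
[ 0.41265869 -0.15819284  0.31204985] [3.13755572 0.09011273 0.00976363] [-0.23006416 -0.04206214 -0.24055667] 0.6016360528666104
```

View pics/y_w.png

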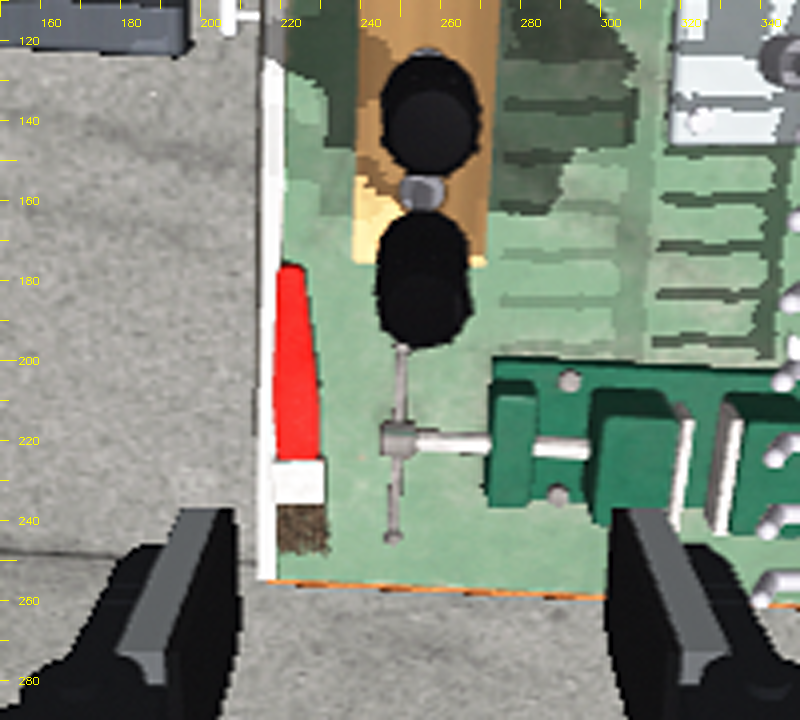

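View pics/y_s.png

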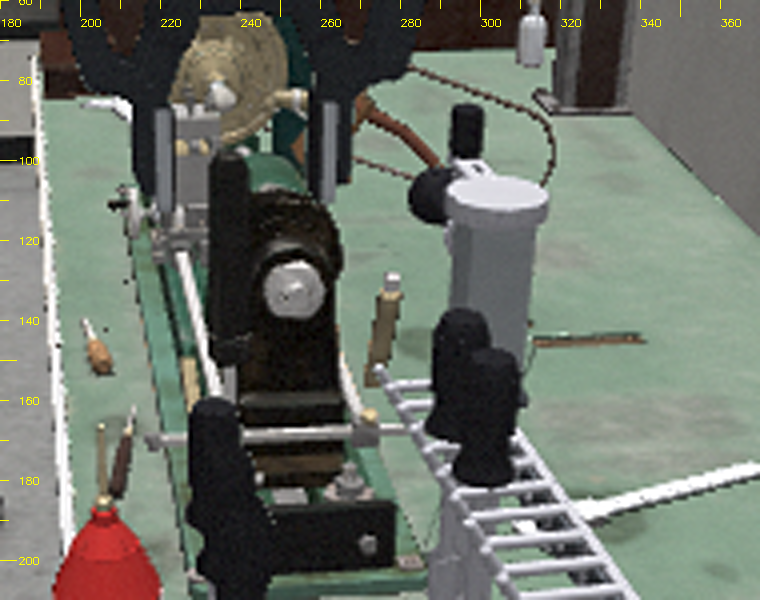

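```bash
python3 - <<'E'
from bench import robot, eyes
from h import *
t=eyes.camera("wrist"); cv2.imwrite("pics/z_w.png",t["frame"][:,:,::-1])
s=eyes.camera("side"); crop(s,"z_s",180,140,180,150,4)
s=eyes.camera("top"); crop(s,"z_t",180,120,190,130,4)
print(plane(t,258,177,.229))
E
```

```text
[ 0.41623956 -0.14720577  0.229     ]
```

View pics/z_w.png

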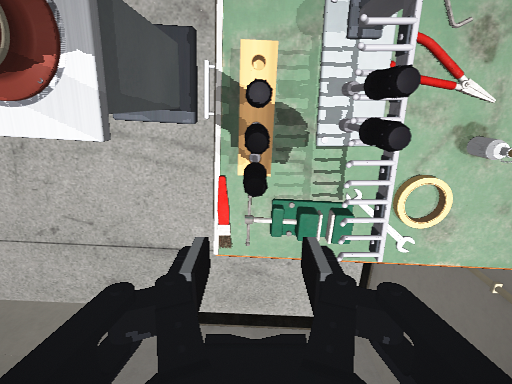

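View pics/z_s.png

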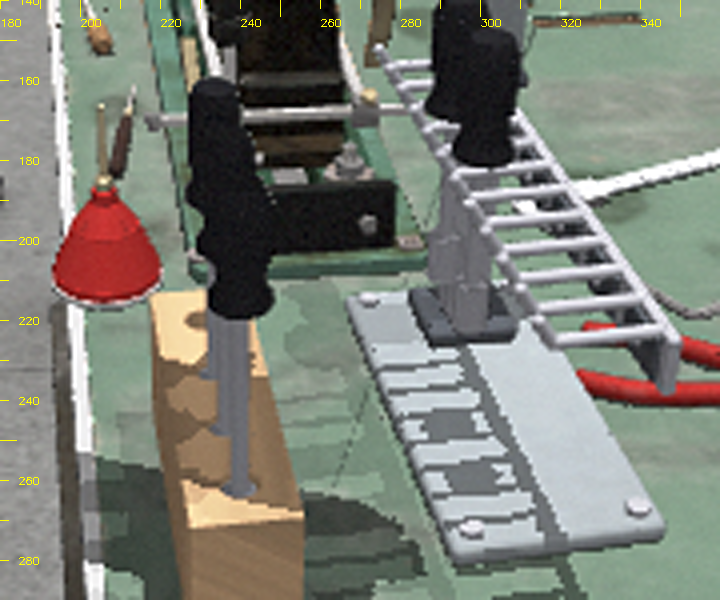

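View pics/z_t.png

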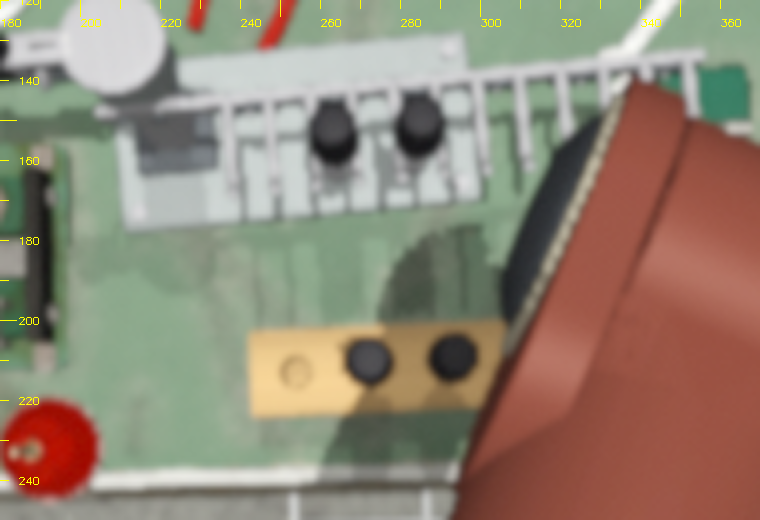

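send_rows([
  [[0.6,0.2,0.1,-4,0,0,0],[0.6,0,0,-4,0,0,0],[0.6,0,0,-3,0,0,0],[0.6,0,0,0,0,0,0],[0.6,0,0,0,0,0,0]],
])

```text
time_s: 24.92
eef_pos: [0.4129, -0.1571, 0.2008]
tcp_rot: [3.139, 0.088, 0.005]
ft_force: [-0.1, 0.0, 0.1]
opening: 0.597
```

```bash
python3 - <<'E'
from bench import robot, eyes
from h import *
t=eyes.camera("wrist"); crop(t,"A_w",150,110,200,180,4)
s=eyes.camera("side"); crop(s,"A_s",180,80,180,150,4)
st=robot.sense();print(st["eef_pos"],st["tcp_rot"],st["ft_force"],st["opening"])
E
```

```text
[ 0.4128811  -0.1570128   0.20089126] [3.13931849 0.08785217 0.00573357] [ 0.17574601  0.1855945  -0.13397692] 0.5989574421606058
```

View pics/A_w.png

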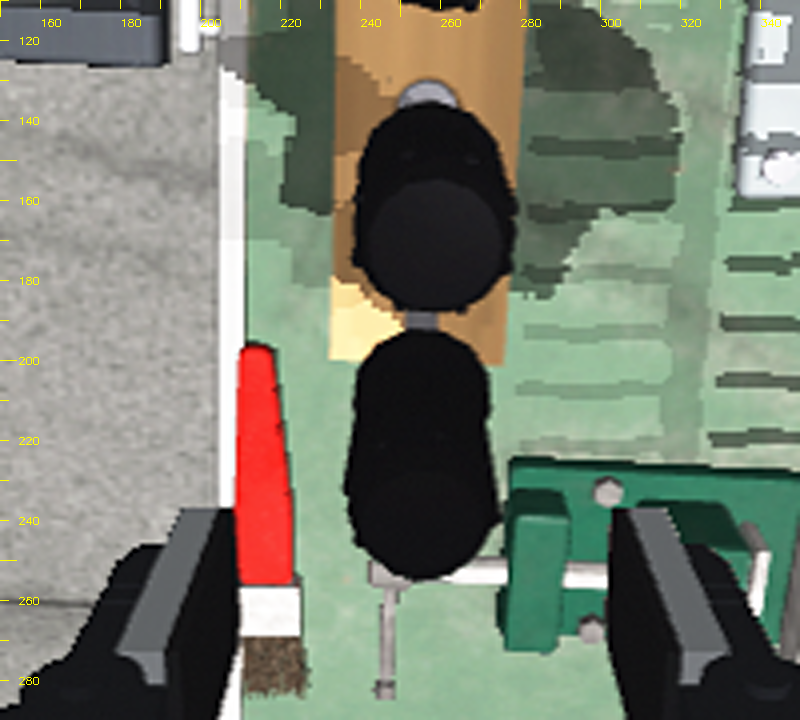

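View pics/A_s.png

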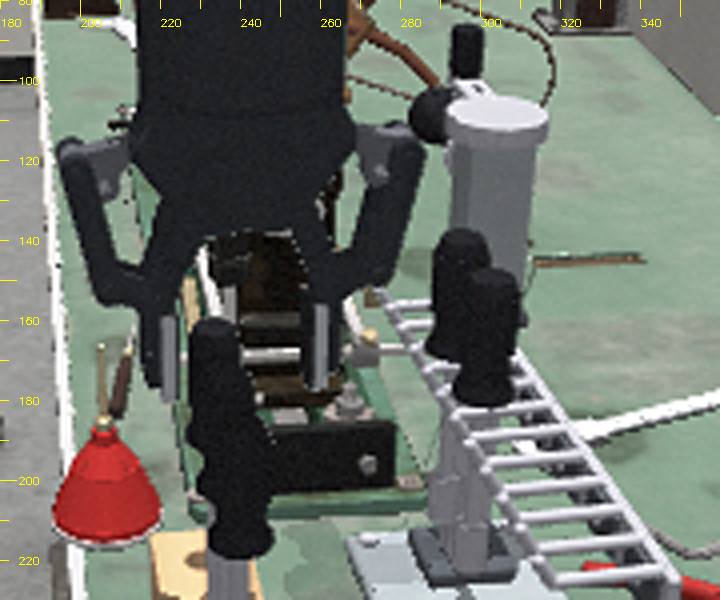

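send_rows([
  [[0.6,0,0,-2.5,0,0,0],[0.6,0,0,-2.4,0,0,0],[0.6,0,0,0,0,0,0],[0.6,0,0,0,0,0,0]],
])

```text
time_s: 25.52
eef_pos: [0.4125, -0.157, 0.1515]
tcp_rot: [3.14, 0.087, 0.004]
ft_force: [-0.1, -0.4, -0.4]
opening: 0.599
```

```bash
python3 - <<'E'
from bench import robot, eyes
from h import *
t=eyes.camera("wrist"); crop(t,"B_w",150,110,200,180,4)
s=eyes.camera("side"); crop(s,"B_s",180,100,180,150,4)
st=robot.sense();print(st["eef_pos"],st["tcp_rot"],st["ft_force"],st["opening"])
E
```

```text
[ 0.41251438 -0.15692418  0.15151417] [3.13959442 0.08753552 0.00430326] [ 0.08851971  0.11345136 -0.12168842] 0.5992453029986321
```

View pics/B_w.png

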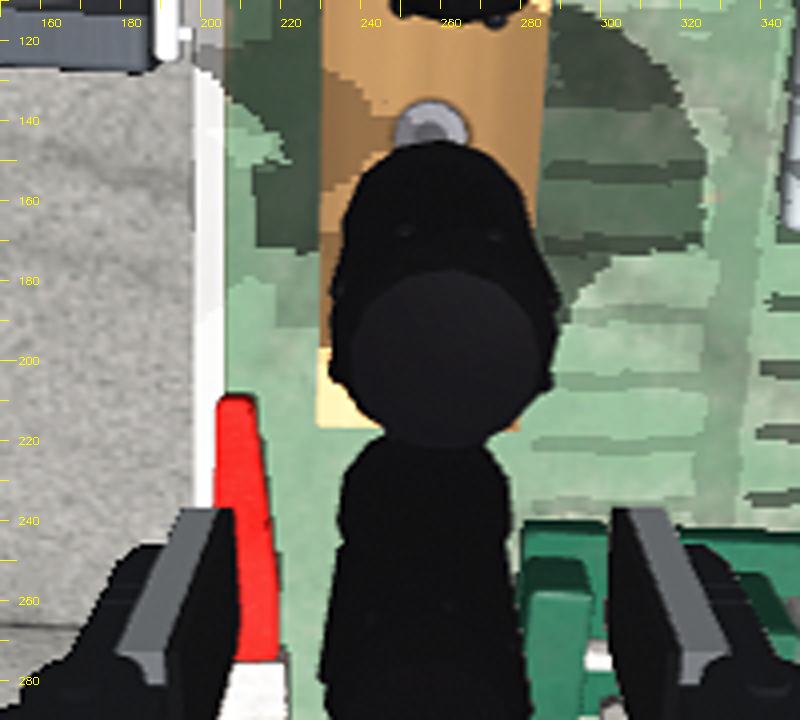

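View pics/B_s.png

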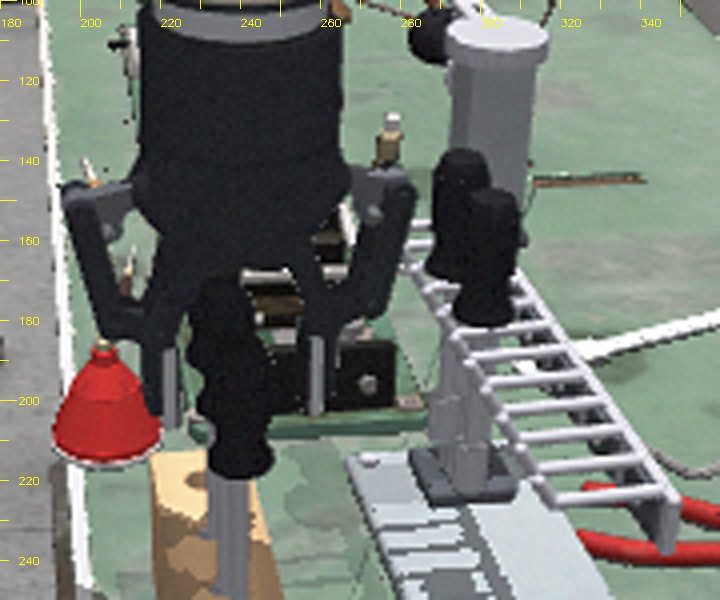

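send_rows([
  [[0,0,0,-0.2,0,0,0],[0,0,0,0,0,0,0],[0,0,0,0,0,0,0],[0,0,0,0,0,0,0],[0,0,0,0,0,0,0],[0,0,0,0,0,0,0],[0,0,0,0,0,0,0],[0,0,0,0,0,0,0]],
])

```text
time_s: 26.62
eef_pos: [0.4121, -0.1567, 0.1487]
tcp_rot: [3.14, 0.087, 0.002]
ft_force: [-0.2, -0.3, 5.3]
opening: 0.263
```

send_rows([
  [[0,0,0,1.5,0,0,0],[0,0,0,1.5,0,0,0],[0,0,0,2,0,0,0],[0,0,0,2,0,0,0],[0,0,0,1,0,0,0],[0,0,0,0,0,0,0],[0,0,0,0,0,0,0]],
])

```text
time_s: 27.5
eef_pos: [0.4107, -0.1561, 0.2273]
tcp_rot: [-3.14, -0.087, 0.003]
ft_force: [0.2, 0.5, -1.0]
opening: 0.265
```

```bash
python3 - <<'E'
from bench import robot, eyes
from h import *
t=eyes.camera("wrist"); crop(t,"C_w",150,110,200,180,4)
s=eyes.camera("side"); crop(s,"C_s",180,80,180,150,4)
st=robot.sense();print(st["eef_pos"],st["tcp_rot"],st["ft_force"],st["opening"])
E
```

```text
[ 0.41084265 -0.1562575   0.22744208] [-3.13986468 -0.08737437  0.00314259] [-1.00917648 -0.55873515 -1.3780784 ] 0.2674507641834176
```

View pics/C_w.png

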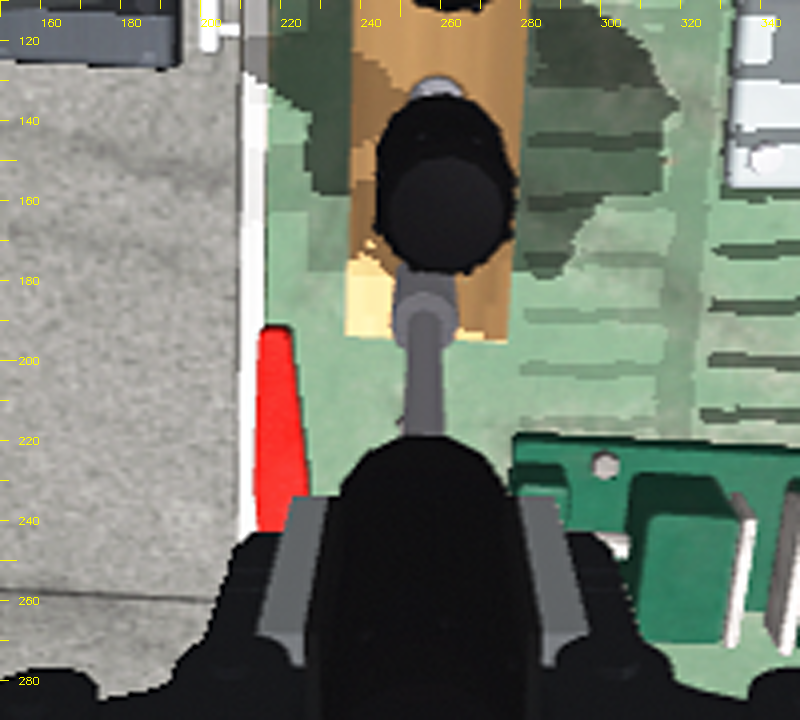

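View pics/C_s.png

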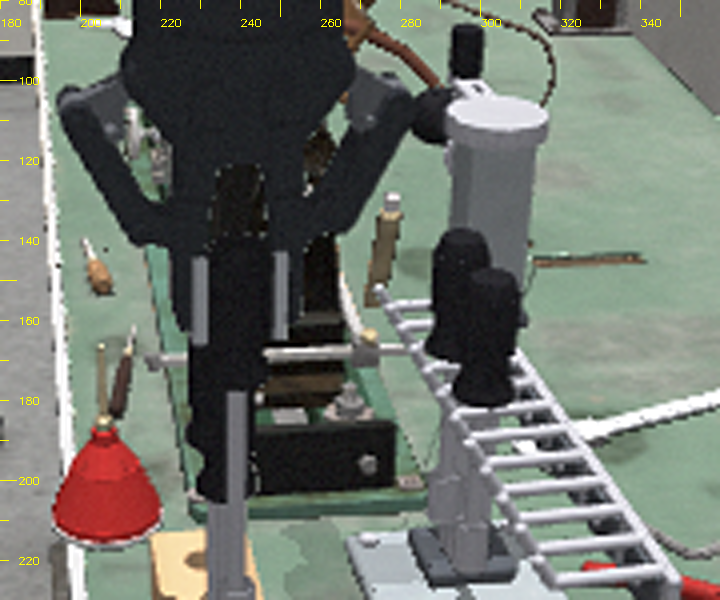

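```bash
python3 - <<'E'
from bench import robot, eyes
from h import *
t=eyes.camera("wrist"); s=eyes.camera("side"); st=robot.sense()
print(plane(t,256,188,.15), plane(t,255.8,219,.25), st["eef_pos"])
# side shank: at crop (235,395..600)->px
for u in ((238.8,180),(238.2,228)):
  o,d=ray(s,*u); print(o+d*((-.156-o[1])/d[1]))
E
```

```text
[ 0.41235906 -0.15454252  0.15      ] [ 0.41165    -0.14434241  0.25      ] [ 0.41108707 -0.15637013  0.22769894]
[ 0.4112386 -0.156      0.2361924]
[ 0.41070318 -0.156       0.14307725]
```

```bash
python3 - <<'E'
from bench import robot, eyes
from h import *
s=eyes.camera("side")
crop(s,"D_s",215,120,60,140,5)
for z in (.235,.24,.245,.25): print(z,proj(s,[[.4112,-.170,z],[.4112,-.156,z-.1]]).round(1).tolist())
print(proj(s,[[.414,-.171,.171]]))
E
```

```text
0.235 [[239.8, 184.9], [238.5, 231.9]]
0.24 [[239.8, 182.1], [238.5, 229.5]]
0.245 [[239.9, 179.3], [238.5, 227.1]]
0.25 [[239.9, 176.5], [238.5, 224.6]]
[[241.34299274 219.07008772]]
```

View pics/D_s.png

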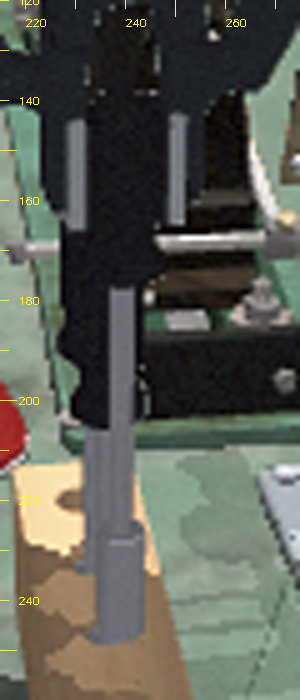

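send_rows([
  [[0,2.3,-1.5,0,0,0,0],[0,2.3,-2.5,0,0,0,0],[0,2.2,-2,0,0,0,0],[0,0,-1.6,-1,0,0,0],[0,0,0,-1,0,0,0],[0,0,0,0,0,0,0],[0,0,0,0,0,0,0],[0,0,0,0,0,0,0]],
])

```text
time_s: 28.75
eef_pos: [0.4796, -0.2319, 0.2087]
tcp_rot: [-3.14, -0.089, -0.001]
ft_force: [0.4, -0.3, -1.4]
opening: 0.265
```

```bash
python3 - <<'E'
from bench import robot, eyes
from h import *
t=eyes.camera("wrist"); crop(t,"E_w",180,110,190,180,4)
s=eyes.camera("side"); crop(s,"E_s",230,120,150,150,4)
st=robot.sense();print(st["eef_pos"],st["tcp_rot"],st["ft_force"],st["opening"])
p=st["eef_pos"]
print(proj(s,[[p[0],p[1],p[2]+.0205],[.5366,-.2323,.2005]]))
E
```

```text
[ 0.47965803 -0.23217531  0.20867635] [3.14033099e+00 8.84435540e-02 1.19929555e-03] [ 0.60617597  0.1403676  -1.30636092] 0.26407099692922137
[[290.79080521 206.2647593 ]
 [325.91243322 219.96739181]]
```

View pics/E_w.png

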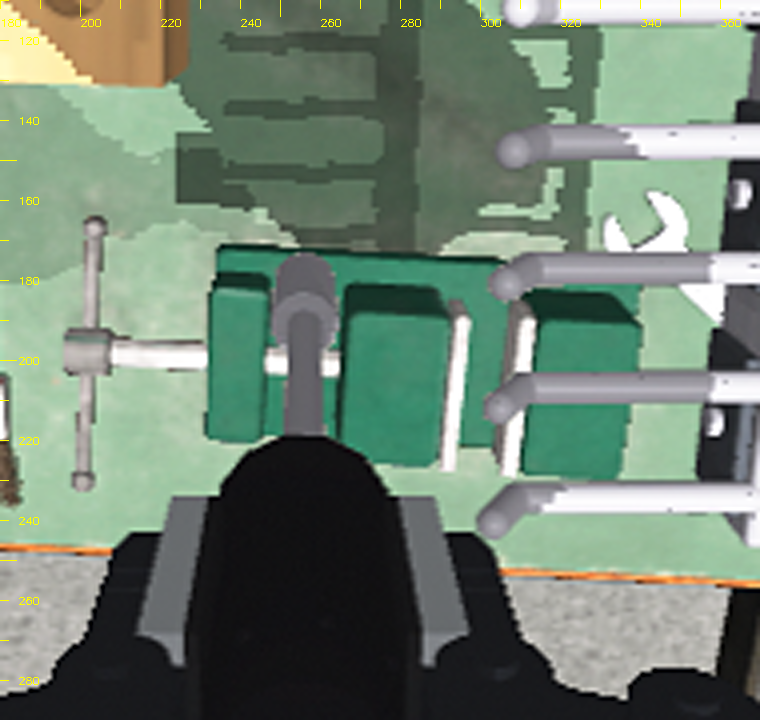

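View pics/E_s.png

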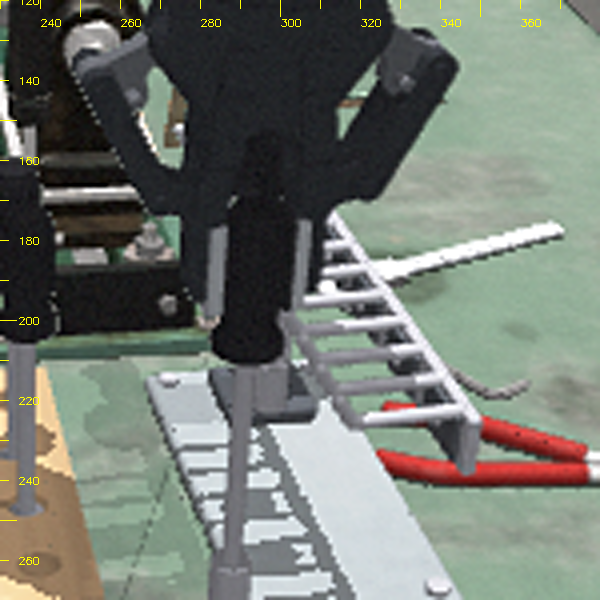

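```bash
python3 - <<'E'
from bench import robot, eyes
from h import *
t=eyes.camera("wrist")
a=plane(t,304.8,212,.207);b=plane(t,303.3,240.5,.207); print(a,b,(a+b)/2)
c=plane(t,307,181,.207);d=plane(t,308.5,148,.207);print(c,d,(c+d)/2)
print("socket",plane(t,256,187.5,.1285))
E
```

```text
[ 0.51487384 -0.22339709  0.207     ] [ 0.51620917 -0.24544785  0.207     ] [ 0.5155415  -0.23442247  0.207     ]
[ 0.51390137 -0.20100331  0.207     ] [ 0.51239236 -0.17885688  0.207     ] [ 0.51314687 -0.1899301   0.207     ]
socket [ 0.4814021  -0.23084868  0.1285    ]
```

send_rows([
  [[0,0.5,-0.3,-0.8,0,0,0],[0,1,0.05,0,0,0,0],[0,1,0.05,0,0,0,0],[0,0,0,0,0,0,0],[0,0,0,0,0,0,0]],
])

```text
time_s: 29.52
eef_pos: [0.5043, -0.2346, 0.2002]
tcp_rot: [3.14, 0.087, -0.001]
ft_force: [-0.0, 0.5, -1.4]
opening: 0.264
```

```bash
python3 - <<'E'
from bench import robot, eyes
from h import *
t=eyes.camera("wrist"); crop(t,"F_w",180,110,190,180,4)
s=eyes.camera("side"); crop(s,"F_s",250,120,130,150,4)
st=robot.sense();print(st["eef_pos"],st["tcp_rot"],st["ft_force"],st["opening"])
E
```

```text
[ 0.50412156 -0.23465492  0.20032619] [-3.14039000e+00 -8.67288036e-02  4.46771130e-04] [ 0.21449117  0.07633873 -1.77397666] 0.2621017086023313
```

View pics/F_w.png

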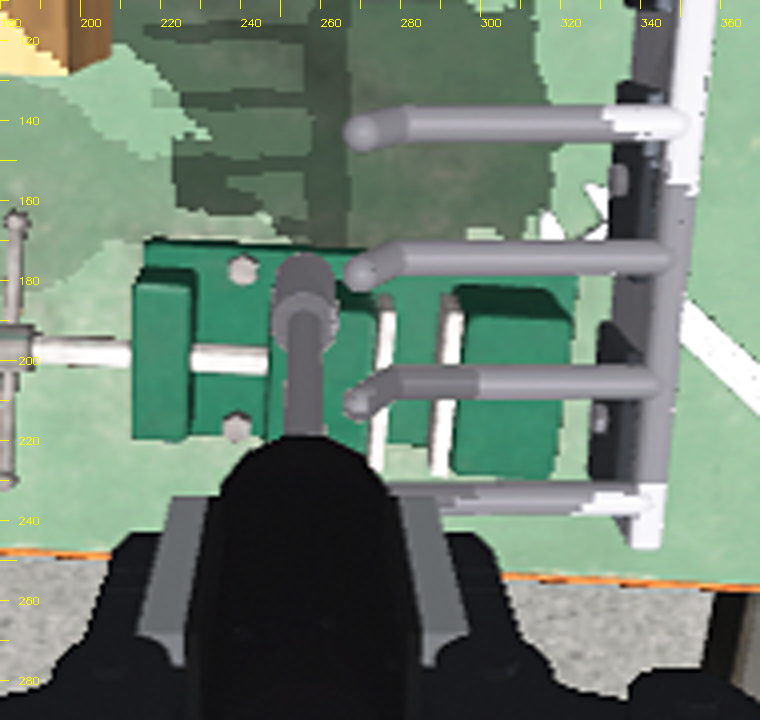

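View pics/F_s.png

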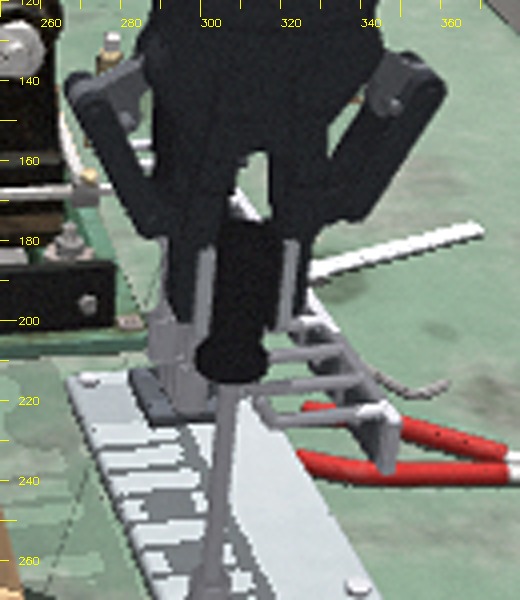

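send_rows([
  [[0,0.8,0.05,0,0,0,0],[0,0.8,0.05,0,0,0,0],[0,0,0,0,0,0,0]],
])

```text
time_s: 30.0
eef_pos: [0.5215, -0.2331, 0.2001]
tcp_rot: [-3.14, -0.09, -0.0]
ft_force: [-0.0, -0.6, -1.6]
opening: 0.262
```

```bash
python3 - <<'E'
from bench import robot, eyes
from h import *
t=eyes.camera("wrist"); crop(t,"G_w",180,110,190,180,4)
s=eyes.camera("side"); crop(s,"G_s",270,150,110,130,5)
st=robot.sense();print(st["eef_pos"],st["tcp_rot"],st["ft_force"],st["opening"])
E
```

```text
[ 0.52042808 -0.23346923  0.20009479] [-3.14033823e+00 -8.78042995e-02  9.54904358e-04] [-1.33241094 -0.65134782 -0.51368363] 0.2662018013395109
```

View pics/G_w.png

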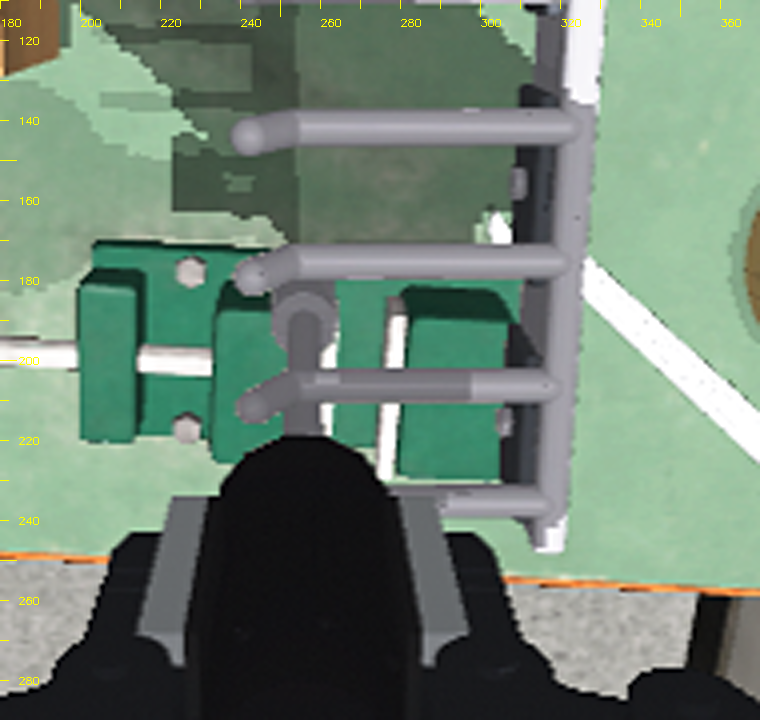

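View pics/G_s.png

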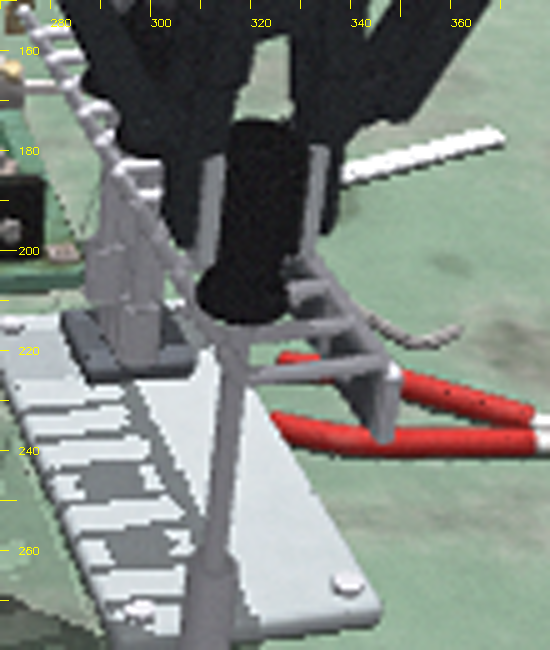

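```bash
python3 - <<'E'
from bench import robot, eyes
from h import *
s=eyes.camera("side"); crop(s,"H_s",300,200,50,40,14)
E
```

```text
(no output)
```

View pics/H_s.png

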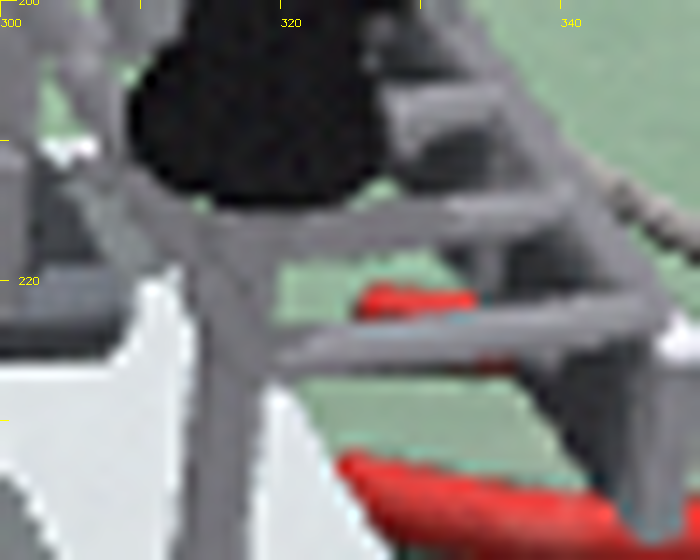

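send_rows([
  [[0,0.8,0.05,0,0,0,0],[0,0.7,0.05,0,0,0,0],[0,0,0,0,0,0,0],[0,0,0,-0.7,0,0,0],[0,0,0,-0.6,0,0,0],[0,0,0,0,0,0,0],[0,0,0,0,0,0,0]],
])

```text
time_s: 31.02
eef_pos: [0.5355, -0.2326, 0.1873]
tcp_rot: [3.14, 0.087, 0.0]
ft_force: [0.1, 0.7, -0.5]
opening: 0.266
```

```bash
python3 - <<'E'
from bench import robot, eyes
from h import *
t=eyes.camera("wrist"); crop(t,"I_w",180,110,190,180,4)
s=eyes.camera("side"); crop(s,"I_s",290,170,70,80,8)
st=robot.sense();print(st["eef_pos"],st["tcp_rot"],st["ft_force"],st["opening"])
E
```

```text
[ 0.53557355 -0.2326551   0.18747341] [3.14014953e+00 8.73310148e-02 5.42249630e-04] [-1.30479182 -0.19093907 -0.47718563] 0.26126826242203893
```

View pics/I_w.png

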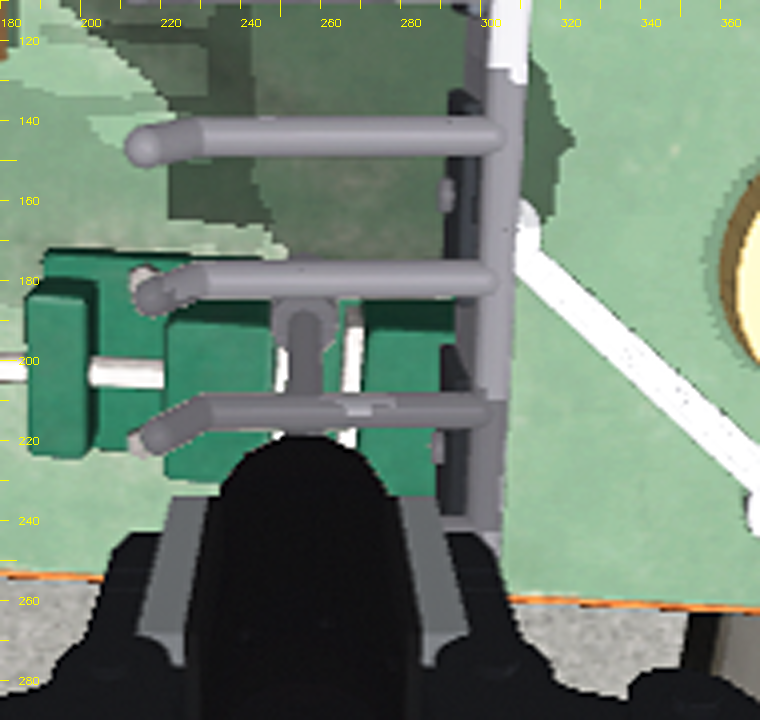

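View pics/I_s.png

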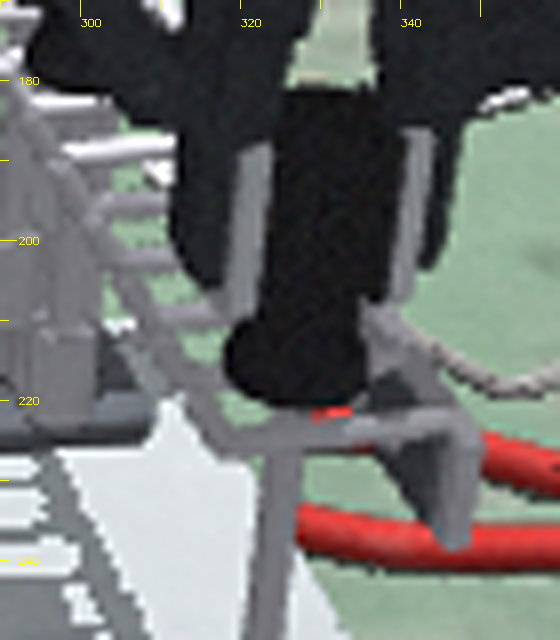

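send_rows([
  [[0,0,0,-0.4,0,0,0],[0,0,0,-0.3,0,0,0],[0,0,0,0,0,0,0],[0,0,0,0,0,0,0]],
])

```text
time_s: 31.62
eef_pos: [0.5355, -0.2325, 0.1807]
tcp_rot: [-3.14, -0.088, -0.0]
ft_force: [-0.8, 1.0, 3.1]
opening: 0.265
```

send_rows([
  [[0.3,0,0,-0.05,0,0,0],[0.36,0,0,0,0,0,0],[0.45,0,0,0,0,0,0],[0.45,0,0,0,0,0,0],[0.45,0,0,0,0,0,0],[0.45,0,0,0,0,0,0]],
])

```text
time_s: 32.38
eef_pos: [0.5355, -0.2325, 0.1798]
tcp_rot: [-3.14, -0.087, 0.0]
ft_force: [-0.3, -0.5, -0.6]
opening: 0.454
```

```bash
python3 - <<'E'
from bench import robot, eyes
from h import *
t=eyes.camera("wrist"); crop(t,"J_w",180,110,190,180,4)
s=eyes.camera("side"); crop(s,"J_s",290,170,70,80,8)
st=robot.sense();print(st["eef_pos"],st["tcp_rot"],st["ft_force"],st["opening"])
E
```

```text
[ 0.535484   -0.23249253  0.179776  ] [-3.14036742e+00 -8.74998860e-02  1.05855266e-05] [0.57816771 0.2330815  0.13757464] 0.44720400241221503
```

View pics/J_w.png

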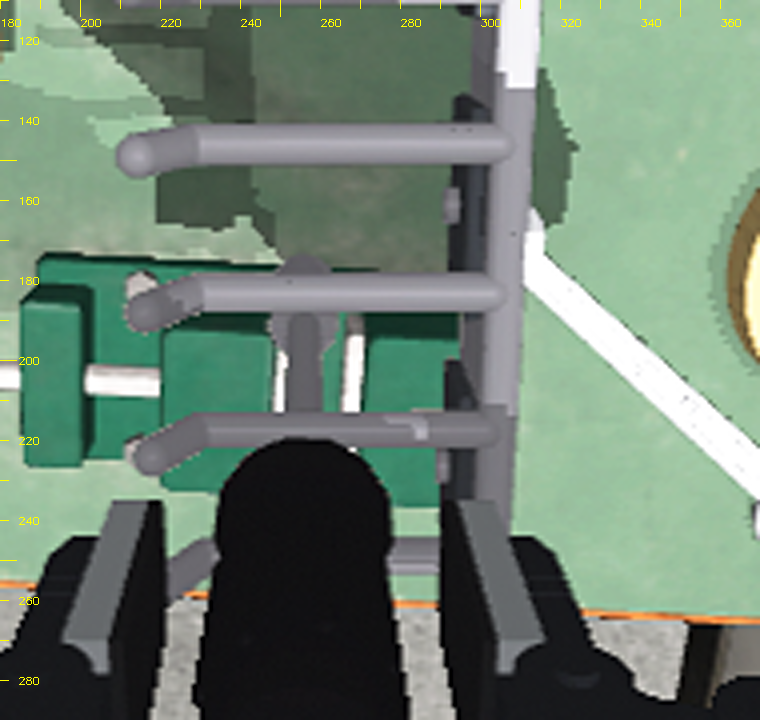

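View pics/J_s.png

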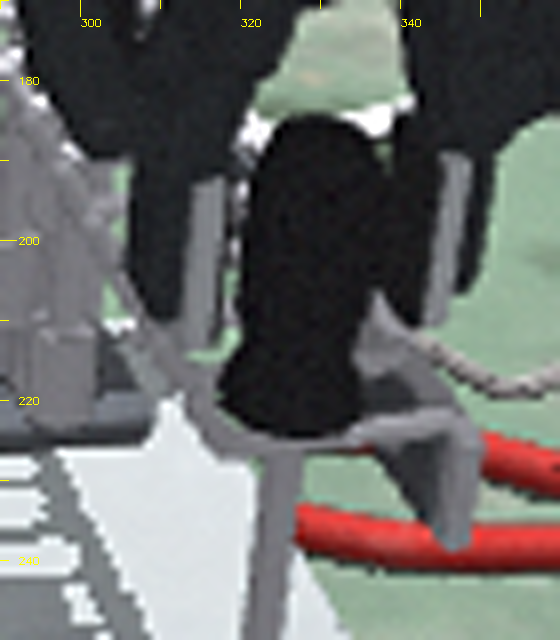

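send_rows([
  [[0.45,0,0,3,0,0,0],[0.45,0,0,4,0,0,0],[0.45,0,0,5,0,0,0],[0.6,-4,3.9,0,0,0,0],[0.6,-4,3.9,0,0,0,0],[0.6,-4.3,3.9,0,0,0,0],[0.6,0,0,0,0,0,0],[0.6,0,0,0,0,0,0]],
])

```text
time_s: 33.48
eef_pos: [0.4132, -0.1159, 0.3004]
tcp_rot: [3.14, 0.088, 0.003]
ft_force: [0.4, -0.7, 0.1]
opening: 0.6
```

```bash
python3 - <<'E'
from bench import robot, eyes
from h import *
t=eyes.camera("wrist"); cv2.imwrite("pics/K_w.png",t["frame"][:,:,::-1])
s=eyes.camera("side"); crop(s,"K_s",190,140,190,150,4)
st=robot.sense();print(st["eef_pos"],st["tcp_rot"],st["ft_force"],st["opening"])
print(proj(t,[[.412,-.1145,.229],[.411,-.0724,.229]]))
E
```

```text
[ 0.41356319 -0.11654876  0.30009597] [3.13928118e+00 8.52765818e-02 1.82163325e-03] [0.62213317 0.20400262 0.57000194] 0.5999272832805469
[[252.84849434 189.93524049]
 [254.19302087 144.94500291]]
```

View pics/K_w.png

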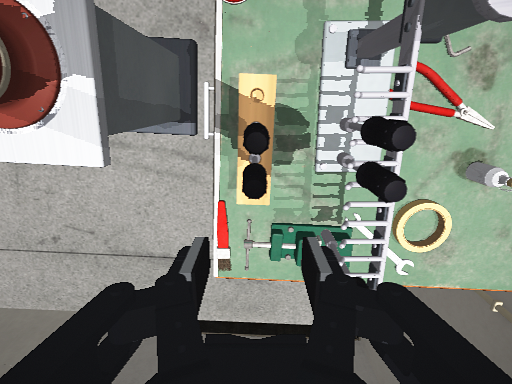

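View pics/K_s.png

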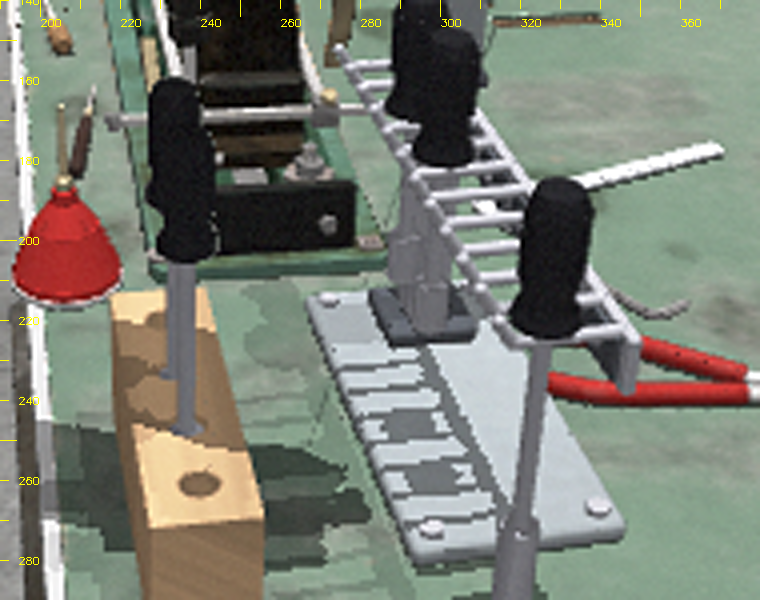

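send_rows([
  [[0.6,-0.1,0.2,-4,0,0,0],[0.6,0,0,-4,0,0,0],[0.6,0,0,-3,0,0,0],[0.6,0,0,-2,0,0,0],[0.6,0,0,-2,0,0,0],[0.6,0,0,0,0,0,0],[0.6,0,0,0,0,0,0]],
])

```text
time_s: 34.45
eef_pos: [0.4124, -0.1144, 0.1502]
tcp_rot: [3.14, 0.086, 0.001]
ft_force: [0.7, 0.7, -0.1]
opening: 0.596
```

```bash
python3 - <<'E'
from bench import robot, eyes
from h import *
t=eyes.camera("wrist"); crop(t,"L_w",150,110,200,180,4)
s=eyes.camera("side"); crop(s,"L_s",180,100,180,150,4)
st=robot.sense();print(st["eef_pos"],st["tcp_rot"],st["ft_force"],st["opening"])
E
```

```text
[ 0.41240988 -0.11405559  0.15048242] [3.13978882e+00 8.67832698e-02 2.78389221e-03] [-0.43687956 -0.41579504  0.58136854] 0.6015384784890886
```

View pics/L_w.png

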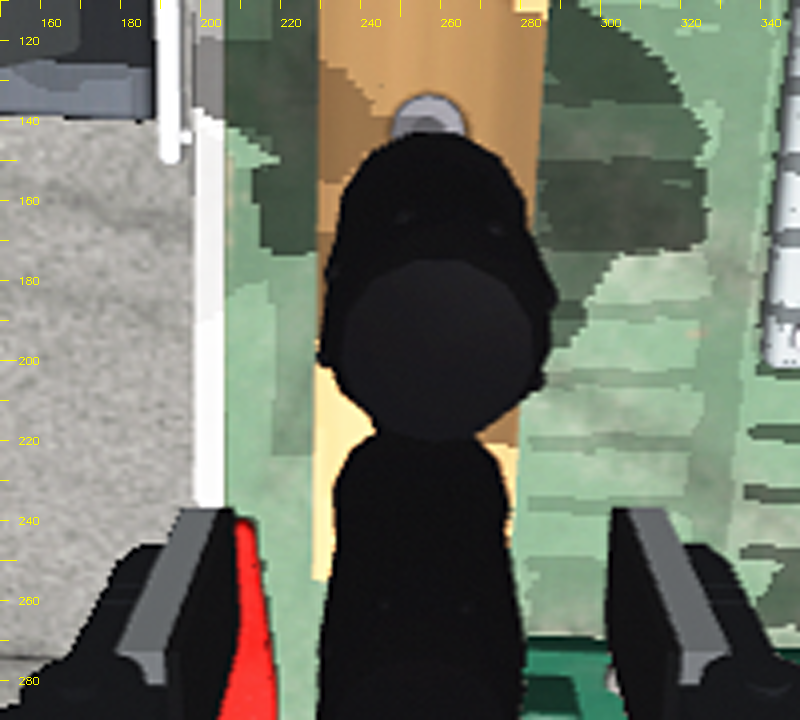

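View pics/L_s.png

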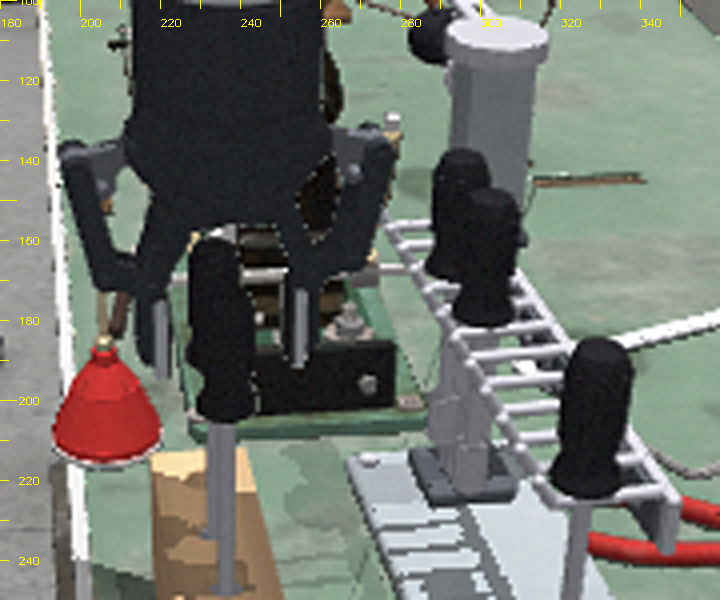

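send_rows([
  [[0,0,0,-0.2,0,0,0],[0,0,0,0,0,0,0],[0,0,0,0,0,0,0],[0,0,0,0,0,0,0],[0,0,0,0,0,0,0],[0,0,0,0,0,0,0],[0,0,0,0,0,0,0],[0,0,0,0,0,0,0]],
])

```text
time_s: 35.55
eef_pos: [0.4119, -0.1136, 0.1482]
tcp_rot: [3.14, 0.087, 0.002]
ft_force: [-0.7, 0.3, 5.0]
opening: 0.265
```

send_rows([
  [[0,0,0,1.5,0,0,0],[0,0,0,1.5,0,0,0],[0,0,0,2,0,0,0],[0,0,0,2,0,0,0],[0,0,0,1,0,0,0],[0,0,0,0,0,0,0],[0,0,0,0,0,0,0]],
])

```text
time_s: 36.42
eef_pos: [0.4107, -0.1132, 0.2269]
tcp_rot: [-3.14, -0.088, 0.003]
ft_force: [-0.0, -0.2, -0.7]
opening: 0.263
```

```bash
python3 - <<'E'
from bench import robot, eyes
from h import *
t=eyes.camera("wrist"); crop(t,"M_w",150,110,200,180,4)
s=eyes.camera("side"); crop(s,"M_s",180,100,180,150,4)
st=robot.sense();print(st["eef_pos"],st["tcp_rot"],st["ft_force"],st["opening"])
print(proj(s,[[.411,-.128,z] for z in (.24,.245,.25)]))
E
```

```text
[ 0.41084448 -0.11329065  0.22695436] [-3.14002579e+00 -8.73716904e-02  3.12885754e-03] [ 0.19049052 -0.47247701 -0.80450157] 0.26238492028263455
[[236.65100905 169.90004354]
 [236.65961973 167.19272938]
 [236.66829011 164.46664796]]
```

View pics/M_w.png

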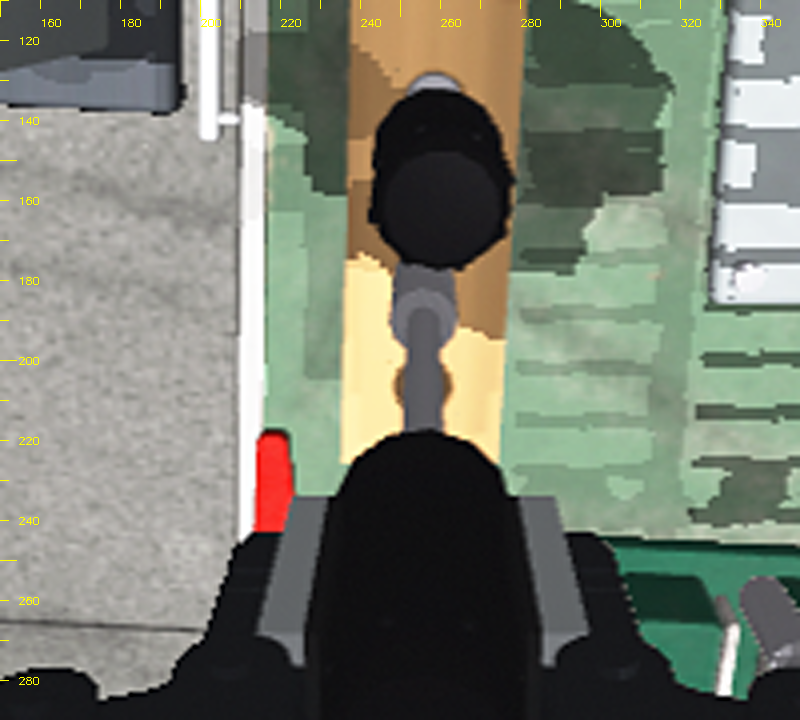

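View pics/M_s.png

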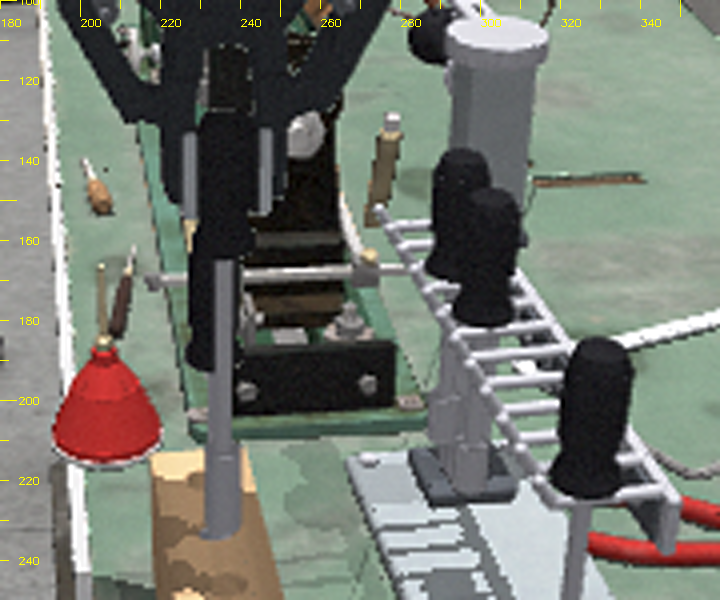

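send_rows([
  [[0,2.3,-1.5,0,0,0,0],[0,2.3,-2.5,0,0,0,0],[0,2.1,-2,0,0,0,0],[0,0,-1.6,-1,0,0,0],[0,0,0,-1,0,0,0],[0,0,0,-0.7,0,0,0],[0,0,0,0,0,0,0],[0,0,0,0,0,0,0]],
])

```text
time_s: 37.52
eef_pos: [0.4787, -0.1889, 0.2011]
tcp_rot: [-3.14, -0.089, -0.001]
ft_force: [0.9, 1.1, -1.2]
opening: 0.263
```

```bash
python3 - <<'E'
from bench import robot, eyes
from h import *
t=eyes.camera("wrist"); crop(t,"N_w",180,110,190,180,4)
s=eyes.camera("side"); crop(s,"N_s",260,120,110,150,4)
st=robot.sense();print(st["eef_pos"],st["tcp_rot"],st["ft_force"],st["opening"])
E
```

```text
[ 0.47878003 -0.18925064  0.20121574] [3.14024241e+00 8.84197192e-02 1.46990911e-03] [-0.35422668  1.01209562 -0.59726765] 0.26595812360533916
```

View pics/N_w.png

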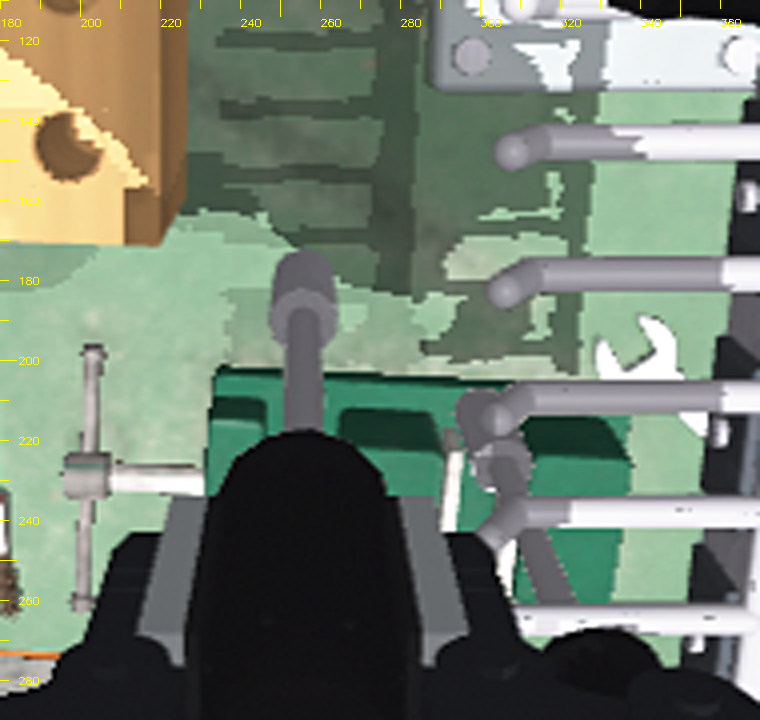

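View pics/N_s.png

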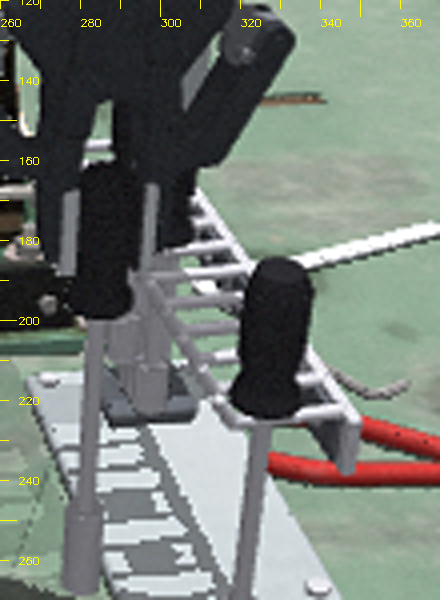

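```bash
python3 - <<'E'
from bench import robot, eyes
from h import *
t=eyes.camera("wrist")
a=plane(t,304.3,213.5,.207);b=plane(t,303,243,.207); print(a,b,(a+b)/2)
print("socket",plane(t,255.5,187.5,.1285-.0075))
E
```

```text
[ 0.51221009 -0.17866634  0.207     ] [ 0.51370817 -0.20065599  0.207     ] [ 0.51295913 -0.18966116  0.207     ]
socket [ 0.48006355 -0.1879402   0.121     ]
```

send_rows([
  [[0,1,-0.15,0,0,0,0],[0,1,0,0,0,0,0],[0,1,0.05,0,0,0,0],[0,1,0.05,0,0,0,0],[0,0,0,0,0,0,0],[0,0,0,0,0,0,0]],
])

```text
time_s: 38.42
eef_pos: [0.5181, -0.1901, 0.2006]
tcp_rot: [-3.14, -0.087, 0.001]
ft_force: [-0.1, -0.2, -1.3]
opening: 0.267
```

```bash
python3 - <<'E'
from bench import robot, eyes
from h import *
t=eyes.camera("wrist"); crop(t,"O_w",180,110,190,180,4)
s=eyes.camera("side"); crop(s,"O_s",280,150,80,80,8)
st=robot.sense();print(st["eef_pos"],st["tcp_rot"],st["ft_force"],st["opening"])
E
```

```text
[ 0.51799961 -0.19014359  0.20077344] [-3.14029931e+00 -8.66041141e-02  7.12436704e-04] [-0.5771099  -1.09333655 -1.17922803] 0.2671895251397857
```

View pics/O_w.png

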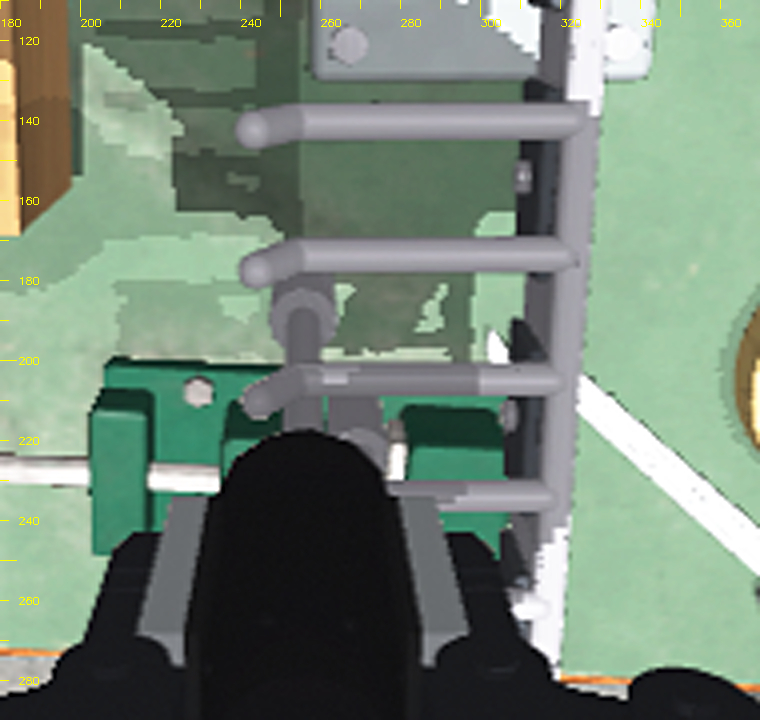

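View pics/O_s.png

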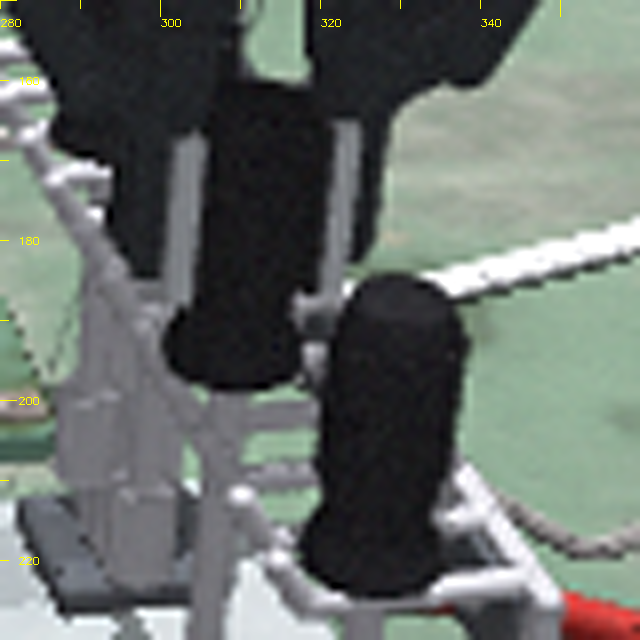

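send_rows([
  [[0,0.8,0.05,0,0,0,0],[0,0.7,0.05,0,0,0,0],[0,0,0,0,0,0,0],[0,0,0,-0.7,0,0,0],[0,0,0,-0.6,0,0,0],[0,0,0,0,0,0,0],[0,0,0,0,0,0,0]],
])

```text
time_s: 39.4
eef_pos: [0.5334, -0.1891, 0.1877]
tcp_rot: [3.14, 0.087, -0.0]
ft_force: [0.7, 1.1, 0.2]
opening: 0.266
```

```bash
python3 - <<'E'
from bench import robot, eyes
from h import *
t=eyes.camera("wrist"); crop(t,"P_w",180,110,190,180,4)
s=eyes.camera("side"); crop(s,"P_s",280,150,80,80,8)
st=robot.sense();print(st["eef_pos"],st["tcp_rot"],st["ft_force"],st["opening"])
E
```

```text
[ 0.53359747 -0.18913376  0.18796381] [3.14022262e+00 8.72862161e-02 6.47228728e-04] [ 0.44504271  0.44253991 -1.5888304 ] 0.26602137926923325
```

View pics/P_w.png

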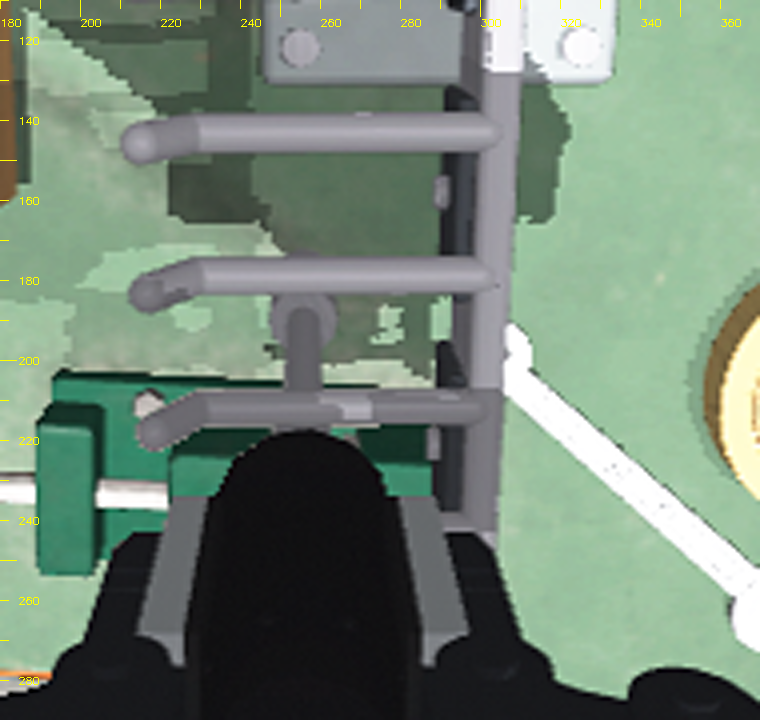

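View pics/P_s.png

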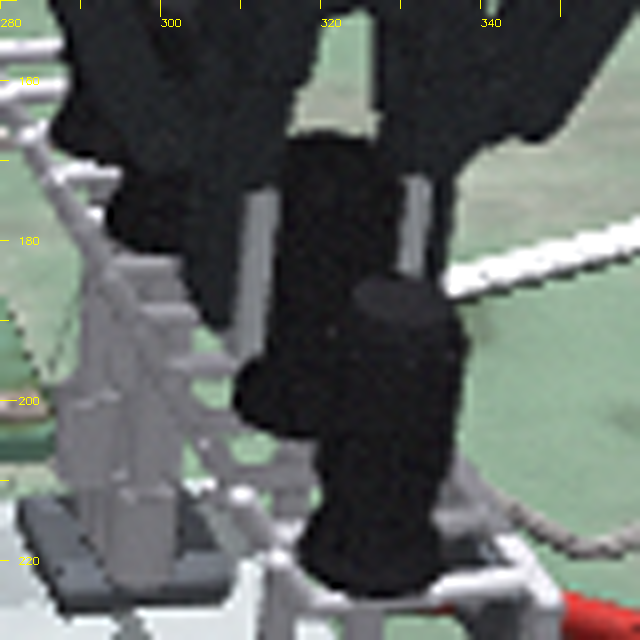

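Same geometry as hook 6. I'll seat the driver and let go.

send_rows([
  [[0,0,0,-0.4,0,0,0],[0,0,0,-0.3,0,0,0],[0,0,0,0,0,0,0],[0,0,0,0,0,0,0]],
])

```text
time_s: 40.0
eef_pos: [0.5334, -0.189, 0.1807]
tcp_rot: [-3.14, -0.087, 0.0]
ft_force: [-0.2, -0.1, -1.9]
opening: 0.264
```

send_rows([
  [[0,0,0,-0.1,0,0,0],[0,0,0,-0.1,0,0,0],[0,0,0,0,0,0,0]],
])

```text
time_s: 40.38
eef_pos: [0.5336, -0.1891, 0.18]
tcp_rot: [-3.14, -0.087, -0.002]
ft_force: [-2.4, 1.4, 5.0]
opening: 0.267
```

send_rows([
  [[0.3,0,0,0,0,0,0],[0.36,0,0,0,0,0,0],[0.45,0,0,0,0,0,0],[0.45,0,0,0,0,0,0],[0.45,0,0,0,0,0,0],[0.45,0,0,3,0,0,0],[0.45,0,0,4,0,0,0],[0.45,0,0,5,0,0,0],[0.45,0,0,0,0,0,0]],
])

```text
time_s: 41.5
eef_pos: [0.5356, -0.1907, 0.3032]
tcp_rot: [3.137, 0.087, 0.014]
ft_force: [0.3, -0.3, -0.4]
opening: 0.45
```

send_rows([
  [[0.6,-4,3.9,0,0,0,0],[0.6,-4,3.9,0,0,0,0],[0.6,-4.1,3.8,0,0,0,0],[0.6,0,0,0,0,0,0],[0.6,0,0,0,0,0,0]],
])

```text
time_s: 42.12
eef_pos: [0.4129, -0.0733, 0.2987]
tcp_rot: [3.14, 0.088, 0.001]
ft_force: [-0.0, -0.2, -0.4]
opening: 0.597
```

```bash
python3 - <<'E'
from bench import robot, eyes
from h import *
t=eyes.camera("wrist"); cv2.imwrite("pics/Q_w.png",t["frame"][:,:,::-1])
s=eyes.camera("side"); crop(s,"Q_s",190,140,190,150,4)
st=robot.sense();print(st["eef_pos"],st["tcp_rot"],st["ft_force"],st["opening"])
print(plane(t,256,186,.229))
E
```

```text
[ 0.41331569 -0.07406824  0.29864412] [3.13937744e+00 8.45837235e-02 2.87376771e-04] [ 0.16594251 -0.8899548   0.2005118 ] 0.6036166692179993
[ 0.41430048 -0.06743948  0.229     ]
```

View pics/Q_w.png

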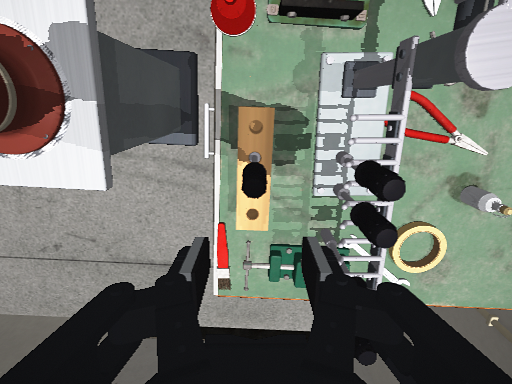

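View pics/Q_s.png

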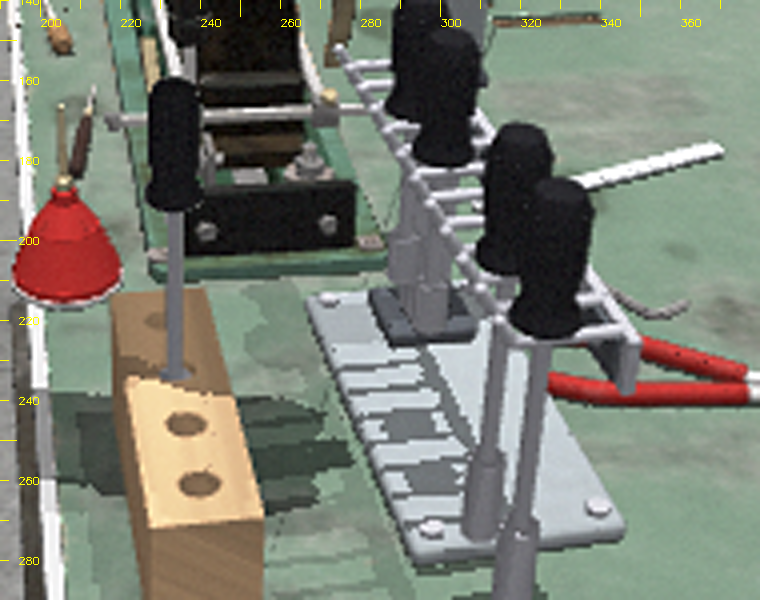

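send_rows([
  [[0.6,-0.1,0.2,-4,0,0,0],[0.6,0,0,-4,0,0,0],[0.6,0,0,-3,0,0,0],[0.6,0,0,-2,0,0,0],[0.6,0,0,-1.9,0,0,0],[0.6,0,0,0,0,0,0],[0.6,0,0,0,0,0,0]],
])

```text
time_s: 43.1
eef_pos: [0.4124, -0.0718, 0.1501]
tcp_rot: [3.14, 0.086, 0.001]
ft_force: [-0.6, -1.0, 1.0]
opening: 0.601
```

```bash
python3 - <<'E'
from bench import robot, eyes
from h import *
t=eyes.camera("wrist"); crop(t,"R_w",150,110,200,180,4)
s=eyes.camera("side"); crop(s,"R_s",180,100,180,150,4)
st=robot.sense();print(st["eef_pos"],st["tcp_rot"],st["ft_force"],st["opening"])
E
```

```text
[ 0.41237225 -0.07147292  0.15044275] [3.13999821e+00 8.66583901e-02 2.72881828e-03] [ 0.55247579 -0.69218461  0.10016776] 0.60248002545349
```

View pics/R_w.png

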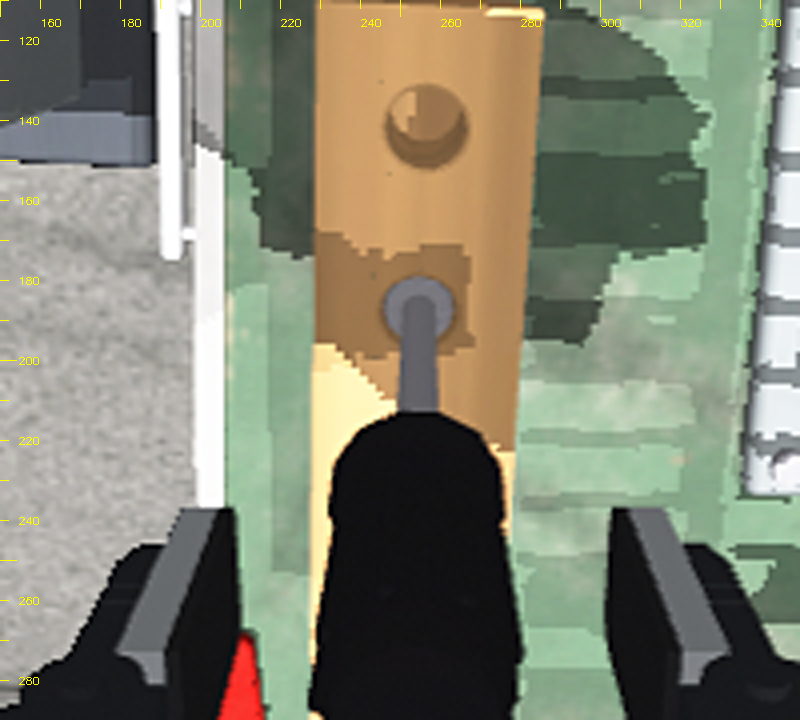

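View pics/R_s.png

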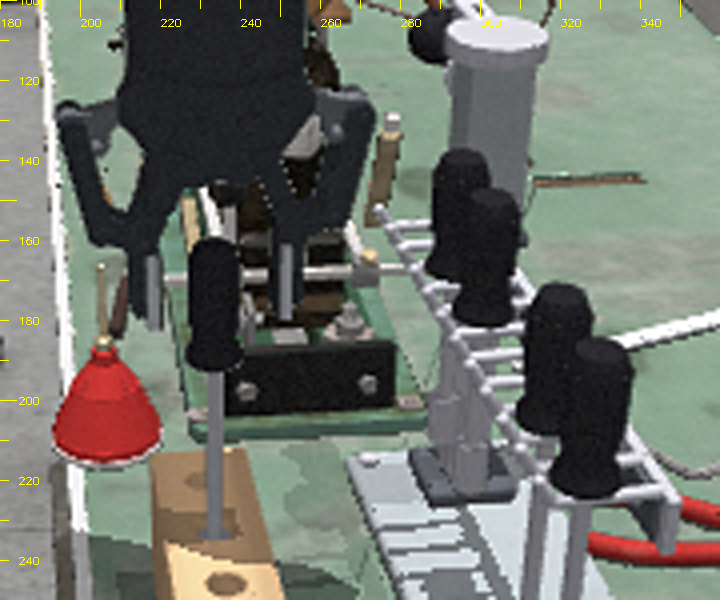

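send_rows([
  [[0.6,0,0.2,-0.2,0,0,0],[0.6,0,0,0,0,0,0],[0,0,0,0,0,0,0],[0,0,0,0,0,0,0],[0,0,0,0,0,0,0],[0,0,0,0,0,0,0],[0,0,0,0,0,0,0],[0,0,0,0,0,0,0],[0,0,0,0,0,0,0]],
])

```text
time_s: 44.32
eef_pos: [0.4117, -0.0691, 0.148]
tcp_rot: [-3.14, -0.087, -0.001]
ft_force: [-1.0, 1.0, 5.0]
opening: 0.27
```

send_rows([
  [[0,0,0,1.5,0,0,0],[0,0,0,1.5,0,0,0],[0,0,0,2,0,0,0],[0,0,0,2,0,0,0],[0,0,0,1,0,0,0],[0,0,0,0,0,0,0],[0,0,0,0,0,0,0]],
])

```text
time_s: 45.2
eef_pos: [0.4108, -0.0688, 0.2269]
tcp_rot: [-3.14, -0.088, 0.003]
ft_force: [-0.5, -0.3, -1.4]
opening: 0.261
```

send_rows([
  [[0,2.3,-1.5,0,0,0,0],[0,2.3,-2.5,0,0,0,0],[0,2.0,-2,0,0,0,0],[0,0,-1.5,-1,0,0,0],[0,0,0,-1,0,0,0],[0,0,0,-0.6,0,0,0],[0,0,0,0,0,0,0],[0,0,0,0,0,0,0]],
])

```text
time_s: 46.2
eef_pos: [0.4777, -0.1434, 0.202]
tcp_rot: [-3.14, -0.089, -0.001]
ft_force: [0.2, -0.3, -1.4]
opening: 0.266
```

```bash
python3 - <<'E'
from bench import robot, eyes
from h import *
t=eyes.camera("wrist"); crop(t,"S_w",180,110,190,180,4)
s=eyes.camera("side"); crop(s,"S_s",240,100,130,150,4)
st=robot.sense();print(st["eef_pos"],st["tcp_rot"],st["ft_force"],st["opening"])
E
```

```text
[ 0.47777032 -0.14370485  0.20218514] [-3.14034317e+00 -8.85235277e-02 -1.44936714e-03] [-0.27974109  0.11636845 -0.88689525] 0.2628008451003826
```

View pics/S_w.png

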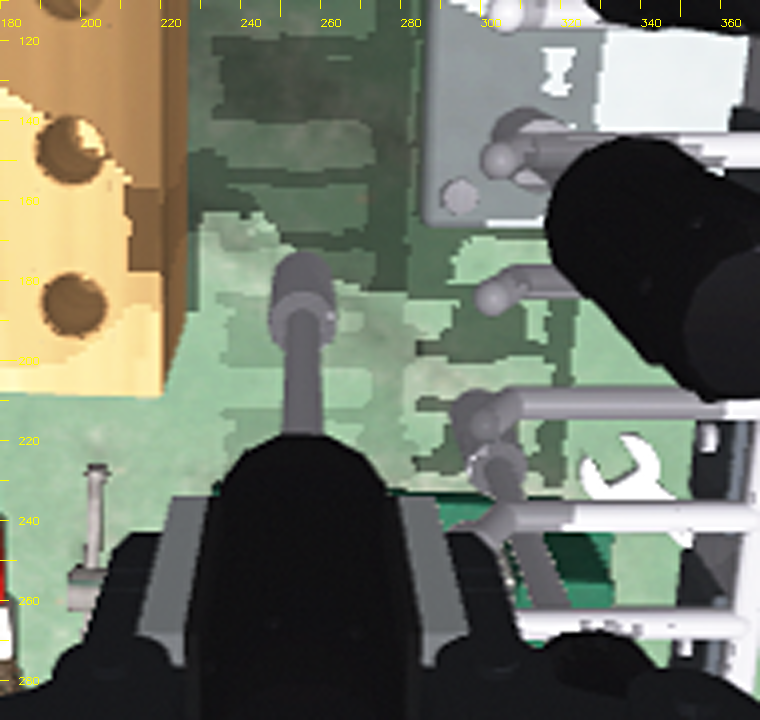

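View pics/S_s.png

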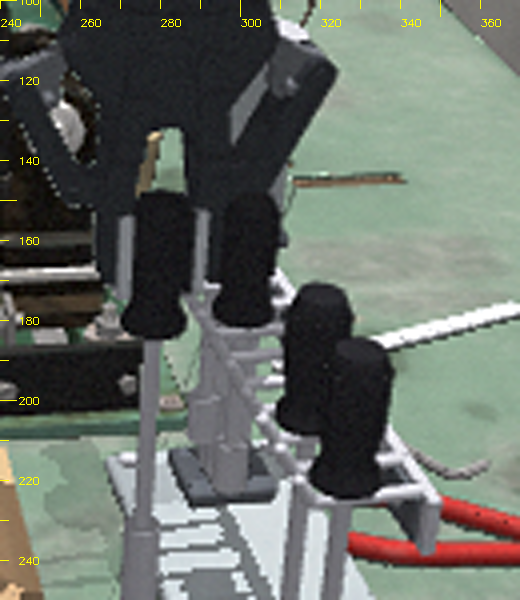

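```bash
python3 - <<'E'
from bench import robot, eyes
from h import *
t=eyes.camera("wrist")
for u in ((302,184.5),(300.5,215),(299,243.5)): print(plane(t,*u,.207))
print("socket",plane(t,255.5,187.5,.122))
E
```

```text
[ 0.50768264 -0.11335411  0.207     ]
[ 0.50895058 -0.13474426  0.207     ]
[ 0.5101517  -0.15616912  0.207     ]
socket [ 0.47904346 -0.14239623  0.122     ]
```

send_rows([
  [[0,1,-0.25,0,0,0,0],[0,1,0,0,0,0,0],[0,1,0.05,0,0,0,0],[0,0.9,0.05,0,0,0,0],[0,0,0,0,0,0,0],[0,0,0,0,0,0,0]],
])

```text
time_s: 47.1
eef_pos: [0.5161, -0.1456, 0.2016]
tcp_rot: [-3.14, -0.087, 0.001]
ft_force: [-0.0, 1.0, -1.4]
opening: 0.265
```

```bash
python3 - <<'E'
from bench import robot, eyes
from h import *
t=eyes.camera("wrist"); crop(t,"T_w",180,110,190,180,4)
s=eyes.camera("side"); crop(s,"T_s",270,130,90,90,7)
st=robot.sense();print(st["eef_pos"],st["tcp_rot"],st["ft_force"],st["opening"])
E
```

```text
[ 0.516034   -0.14560617  0.20175362] [-3.14024577e+00 -8.67297479e-02  7.19414960e-04] [ 0.41123416  0.48467831 -2.50752454] 0.270018206678145
```

View pics/T_w.png

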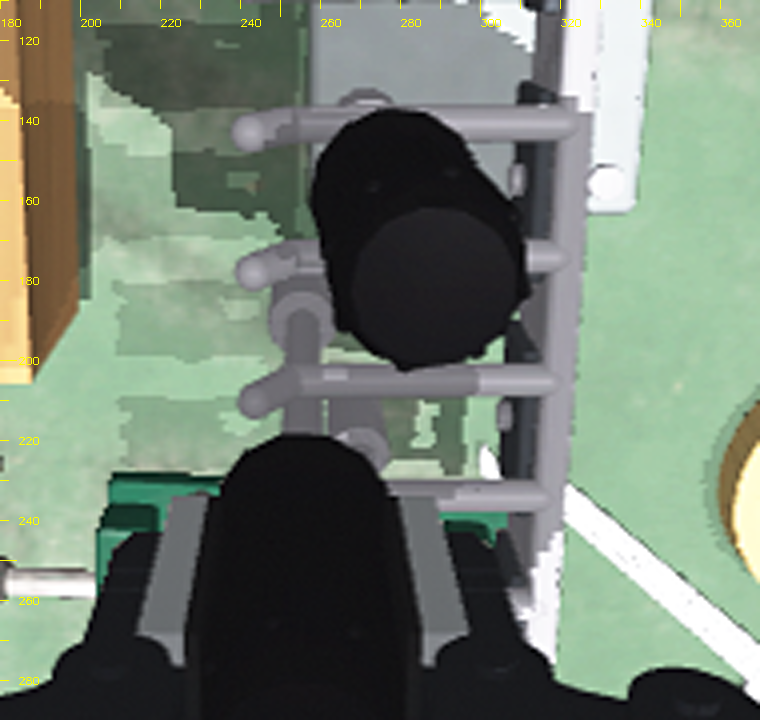

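View pics/T_s.png

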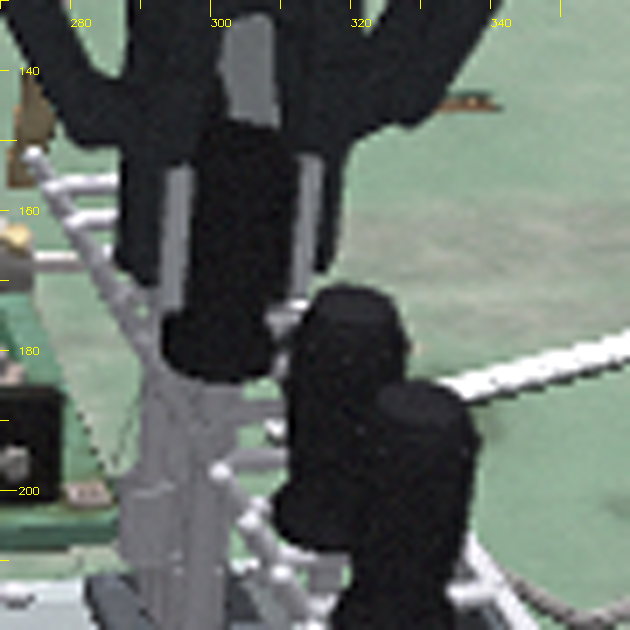

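Same pattern again. I'll finish the insertion and lower the driver.

send_rows([
  [[0,0.8,0.05,0,0,0,0],[0,0.7,0.05,0,0,0,0],[0,0,0,0,0,0,0],[0,0,0,-0.7,0,0,0],[0,0,0,-0.7,0,0,0],[0,0,0,-0.4,0,0,0],[0,0,0,0,0,0,0]],
])

```text
time_s: 48.08
eef_pos: [0.5311, -0.1444, 0.1833]
tcp_rot: [-3.14, -0.087, 0.002]
ft_force: [-0.9, -1.1, -0.9]
opening: 0.263
```

```bash
python3 - <<'E'
from bench import robot, eyes
from h import *
t=eyes.camera("wrist"); crop(t,"U_w",180,110,190,180,4)
s=eyes.camera("side"); crop(s,"U_s",270,130,90,90,7)
st=robot.sense();print(st["eef_pos"],st["tcp_rot"],st["ft_force"],st["opening"])
E
```

```text
[ 0.53152359 -0.14461131  0.18382437] [3.14030586e+00 8.72181776e-02 1.80795174e-04] [ 0.33002792 -0.19880371 -1.01121792] 0.26179162081910917
```

View pics/U_w.png

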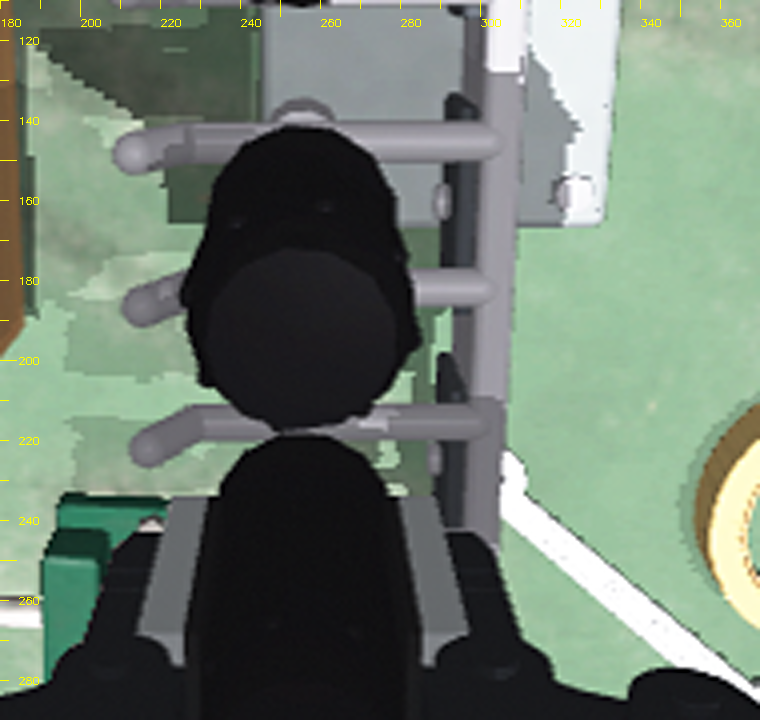

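View pics/U_s.png

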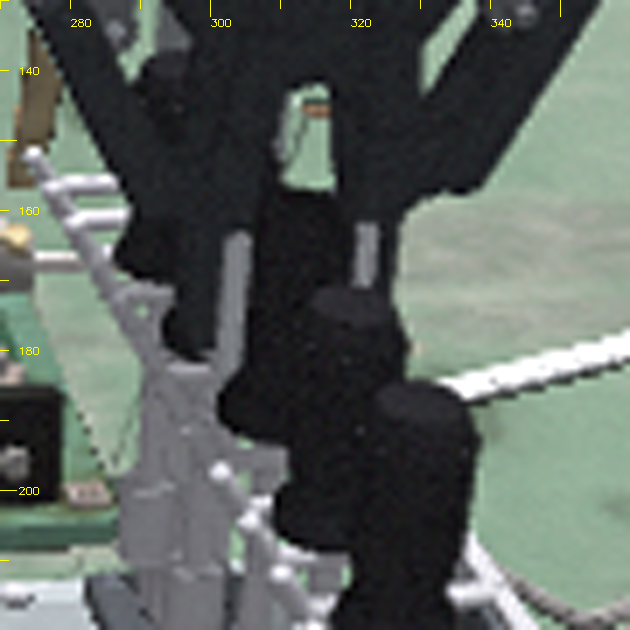

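send_rows([
  [[0,0,0,-0.25,0,0,0],[0,0,0,-0.15,0,0,0],[0,0,0,0,0,0,0],[0,0,0,0,0,0,0]],
])

```text
time_s: 48.68
eef_pos: [0.5315, -0.1445, 0.1801]
tcp_rot: [-3.14, -0.088, -0.0]
ft_force: [-1.5, -0.0, 1.7]
opening: 0.264
```

Contact, so I'll release and rise.

send_rows([
  [[0.3,0,0,-0.05,0,0,0],[0.36,0,0,0,0,0,0],[0.45,0,0,0,0,0,0],[0.45,0,0,0,0,0,0],[0.45,0,0,0,0,0,0],[0.45,0,0,3,0,0,0],[0.45,0,0,4,0,0,0],[0.45,0,0,5,0,0,0],[0.45,0,0,5,0,0,0],[0.45,0,0,0,0,0,0]],
])

```text
time_s: 49.92
eef_pos: [0.5334, -0.1459, 0.3537]
tcp_rot: [3.137, 0.087, 0.015]
ft_force: [-0.6, -0.2, 0.3]
opening: 0.451
```

send_rows([
  [[0.45,-5,0,0,0,0,0],[0.45,-5,0,0,0,0,0],[0.45,-2,6,2,0,0,0],[0.45,0,6,2,0,0,0],[0.45,0,6,0,0,0,0],[0.45,0,6,0,0,0,0],[0.45,2,6,0,0,0,0],[0.45,2,6,0,0,0,0],[0.45,0,0,0,0,0,0],[0.45,0,0,0,0,0,0]],
])

```text
time_s: 51.18
eef_pos: [0.4518, 0.209, 0.3868]
tcp_rot: [3.138, 0.087, -0.003]
ft_force: [0.0, -0.5, -0.7]
opening: 0.447
```

```bash
python3 - <<'E'
from bench import robot, eyes
from h import *
import time
s=eyes.camera("side"); crop(s,"V_s",190,80,190,150,4)
t=eyes.camera("top"); crop(t,"V_t",150,110,200,130,4)
w=eyes.camera("wrist"); cv2.imwrite("pics/V_w.png",w["frame"][:,:,::-1])
s2=eyes.camera("side"); print(np.abs(s["frame"][80:300,280:380].astype(int)-s2["frame"][80:300,280:380]).max())
st=robot.sense();print(st["eef_pos"],st["time_s"])
E
```

```text
20
[0.45216525 0.20827326 0.38822564] 51.375
```

View pics/V_s.png

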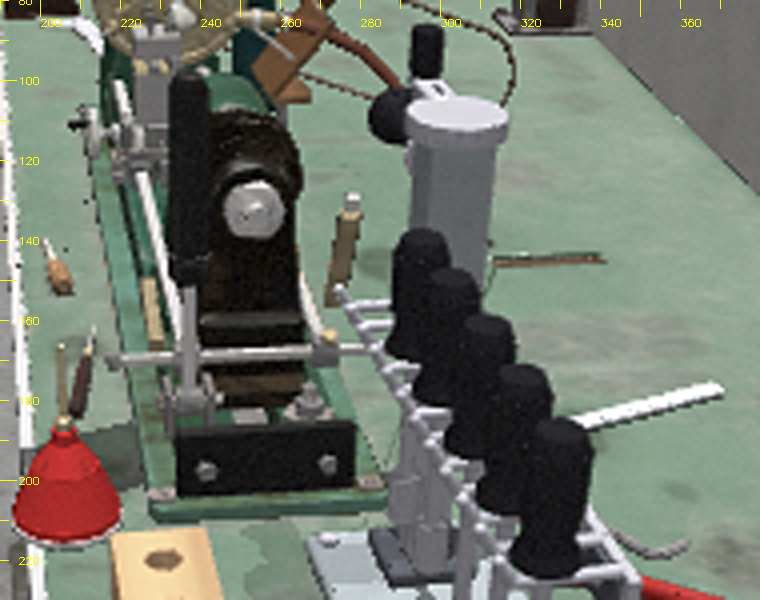

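View pics/V_t.png

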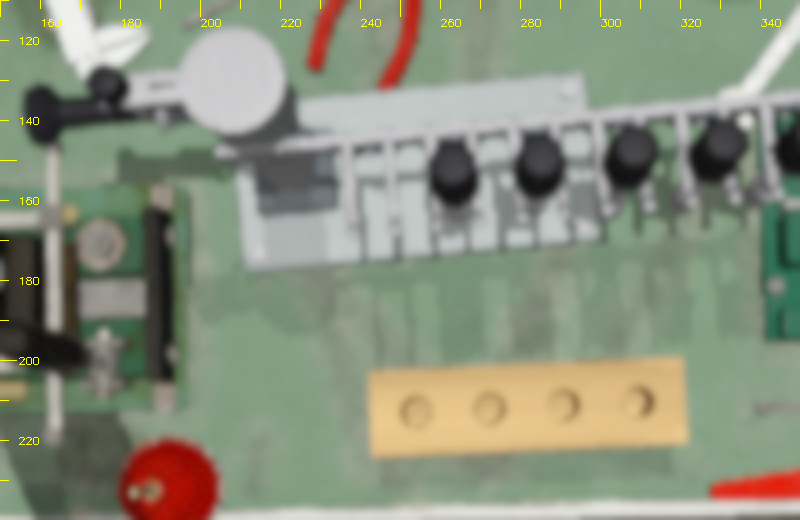

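View pics/V_w.png

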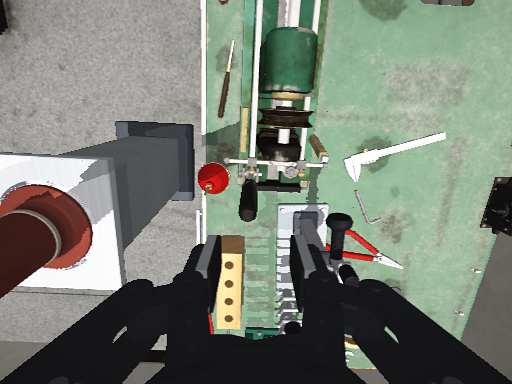

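All five drivers hang, the block is empty, and the oil can stands. Last, I'll check the collar angle, the plunger position and the stillness.

```bash
python3 - <<'E'
from bench import robot, eyes
from h import *
t=eyes.camera("top")
crop(t,"W_t",150,115,70,45,10)
k=plane(t,177,131.3,.309); f=plane(t,160.8,138.8,.245); m=np.array([.567,.0465])
print(k,f, np.degrees(np.arctan2(k[1]-m[1],k[0]-m[0])), np.linalg.norm(f[:2]-m))
import pickle
t0,_=pickle.load(open("c0.pkl","rb")); f0=plane(t0,170.5,145.5,.165); print(f0,np.linalg.norm(f0[:2]-m))
s=[eyes.camera("side")["frame"].astype(int)[120:300,290:350] for _ in range(8)]
print([np.abs(a-s[0]).mean().round(2) for a in s])
E
```

```text
[0.56001189 0.09994251 0.309     ] [0.56069639 0.1475454  0.245     ] 97.44969845322781 0.10124182641572796
[0.56218944 0.14729652 0.165     ] 0.10091124998021751
[np.float64(0.0), np.float64(2.02), np.float64(2.02), np.float64(2.03), np.float64(2.02), np.float64(2.01), np.float64(2.01), np.float64(2.0)]
```

View pics/W_t.png

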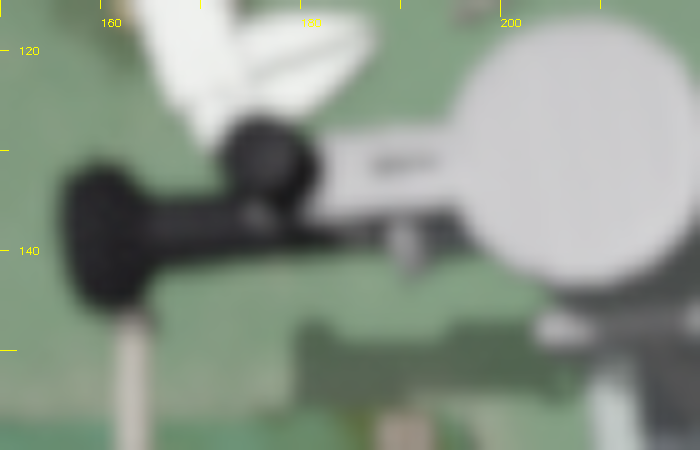

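```bash
python3 - <<'E'
from bench import robot
print(robot.sign_off())
E
```

```text
the job is handed in; nothing more can be done
None
```

The job is done and handed in at about 52 s of the 208 s allowed; `sign_off` gave no verdict.

**What I did:**
- Swung the collar open, pulled the plunger about 14 mm and raised the sleeve 80 mm. The plunger then slid back to its home position in the top hole.
- Swung the collar back against its locked stop, where it held firm at about 17 N.
- Moved the three long drivers from the block to hooks 4, 5 and 6.

**What the last checks showed:**
- **Plunger:** the pull knob is 101 mm from the mast axis, the same as at the start.
- **Collar:** its knob measures 97.4° around the mast, against about 99.8° expected at the locked stop. I put the difference down to camera error, because the stop was felt.
- **Drivers:** all three long and both short drivers hang on their hooks. Repeated side pictures showed no movement beyond image noise.
- **Rest of the scene:** the block is empty and was not seen to move, the oil can stands, and the hand was well clear at the end.

**Disagreement:** the fingertips looked about 37 mm above the reported TCP in both the side and wrist views. I set my working heights from the pictures instead of the stated tool geometry, and the grasps and contacts agreed with them.

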